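# Fish dropped keys out of the wafer mould slots and restart the griddle

## Task

Clear the wafer moulds so that baking can go on. First slide the covered saucepan, without lifting it off the bench, from in front of the mould block onto the centre of the red parking ring; then use the hooked pick to drag every locking key that has dropped into the narrow slots fully out onto the bench in front (do not touch a key with the gripper while it is still in a slot), hang the pick back in its fork and lay all the keys in the blue tray. When that is done slide the saucepan back onto the centre of the yellow ring in front of the moulds, and only then turn the thermostat up to the green mark; leave the other things on the bench where they are.

Things in the scene. Friction and masses are not known exactly. Their poses are not given: they have to be found in the camera images.
- moulds: fixed black iron block, brass discs on top, 140 (own x) x 220 (own y) x 40 mm tall. Origin: on the bench, middle of its front face; own +x points into the block, -x towards the robot. Four slots along own x at own y = -75, -25, 25, 75 mm, 20 mm wide, open on top and at the mouth (own x = 0), closed at 120 mm; their floor is the bench (z = 0). A yellow ring is printed on the bench in front
- home_mark (a point): centre of the yellow ring, 132 mm across, printed flush on the bench in front of the slots, 70 mm out from the block's front face: the pan's working place. Axes as the block's
- key1: loose 60 g locking key (2 to 4 are present, the rest None): brass bar 44 (own x) x 15 (own y) x 10 mm tall; across its top stands an orange lug, full width, from own x = -8 to 0 mm, rising to 24 mm above the underside. Origin: centre of the underside. Starts lying in a slot, own x along the slot, own +x to its closed end
- key2: loose 60 g locking key (2 to 4 are present, the rest None): brass bar 44 (own x) x 15 (own y) x 10 mm tall; across its top stands an orange lug, full width, from own x = -8 to 0 mm, rising to 24 mm above the underside. Origin: centre of the underside. Starts lying in a slot, own x along the slot, own +x to its closed end
- key3: loose 60 g locking key (2 to 4 are present, the rest None): brass bar 44 (own x) x 15 (own y) x 10 mm tall; across its top stands an orange lug, full width, from own x = -8 to 0 mm, rising to 24 mm above the underside. Origin: centre of the underside. Starts lying in a slot, own x along the slot, own +x to its closed end
- key4: loose 60 g locking key (2 to 4 are present, the rest None): brass bar 44 (own x) x 15 (own y) x 10 mm tall; across its top stands an orange lug, full width, from own x = -8 to 0 mm, rising to 24 mm above the underside. Origin: centre of the underside. Starts lying in a slot, own x along the slot, own +x to its closed end
- pan: covered aluminium saucepan, loose, 0.35 to 0.7 kg, 110 mm across, 60 mm tall, lid (part of it) with small knob to 74 mm. Origin: centre of the underside. Black bar handle along own +y, 14 mm wide and tall, middle line 48 mm above the underside, from 55 to 153 mm off the centre; best gripped at own y = 105 mm. Starts in front of the slots
- parking: red ring 132 mm across printed flush on the bench with a small red cross in its middle: the pan's parking place. Origin: its centre
- pick: hooked pick, 90 g, hanging upright in the fork. Origin: centre of its collar's underside, own z up. Collar 30 x 30 x 6 mm; above it a red grip 26 (own x) x 14 mm (own y, pinch here), 6 to 50 mm above the origin; below, a 7 mm shaft to 70 mm under the origin, where a 6 mm bar runs 32 mm to own +x, then turns down to end in the tip at own (32, 0, -88) mm
- stand: fixed blue pick stand. Origin: centre of its 70 x 80 mm foot on the bench. Fork plate 48 (own x, from -18 to 30 mm) x 70 mm (own y), 6 mm thick, top at 110 mm, on two posts at own (20, +-31) mm; its notch, 14 mm wide, is open to own -x and ends at own x = 10 mm. The pick's collar rests on it, shaft in the notch; lift the pick a little and draw it out to own -x
- fork_seat (a point): centre of the fork at the plate's top face: where the pick's origin belongs when hung. Axes as the stand's
- tray: fixed blue open tray, 130 mm (own x) x 180 mm (own y) x 30 mm tall, walls and floor 5 mm thick. Origin: centre of its underside
- thermostat (a joint): thermostat knob angle in rad: 0 when its white pointer points to the panel's own -x, growing clockwise seen from above; the green mark is at 1.40. It stays where it is left
- thermostat_grip (a point): middle of the knob's upright bar grip, on the knob's axis, 62 mm above the bench; the bar is 42 mm long (own x; the pointer is at own -x), 14 mm thick (own y, the faces to pinch), and spans 39 to 69 mm above the bench. Turns with the knob (stiffness: light friction 0.03 N m)
- bake_mark (a point): the green mark on the grey thermostat panel (110 x 110 x 25 mm), 43 mm from the knob's axis; the other marks are white
- oil_bottle: bystander, leave alone: amber oil bottle, 56 mm across, 170 mm tall
- spice_jar: bystander, leave alone: small glass jar with red cap, 48 mm across, 60 mm tall
- tin: bystander, leave alone: tin can, 72 mm across, 90 mm tall
- wafer_stack: bystander, leave alone: stack of round yellow wafers, 92 mm across, 30 mm tall
- brush: bystander, leave alone: wooden-handled brush, 200 mm long, lying

How it is judged (in metres and radians):
On the way, in this order (a step that is already met when the one before it is completed fails the run):
1. the pan stands on the parking ring (horizontal distance between pan and parking below 0.025 m and height (world z) of pan below 0.006 m and linear speed of pan below 0.02 m/s), for 0.2 s.
2. every key is fully out of its slot ((x of key1 in the frame of moulds below -0.022 m or y of key1 in the frame of moulds below -0.125 m or y of key1 in the frame of moulds above 0.125 m) and (x of key2 in the frame of moulds below -0.022 m or y of key2 in the frame of moulds below -0.125 m or y of key2 in the frame of moulds above 0.125 m) and (x of key3 in the frame of moulds below -0.022 m or y of key3 in the frame of moulds below -0.125 m or y of key3 in the frame of moulds above 0.125 m) and (x of key4 in the frame of moulds below -0.022 m or y of key4 in the frame of moulds below -0.125 m or y of key4 in the frame of moulds above 0.125 m)), for 0.2 s.
3. every key lies in the tray and the pick hangs in its fork (x of key1 in the frame of tray between -0.058 and 0.058 m and y of key1 in the frame of tray between -0.083 and 0.083 m and z of key1 in the frame of tray between 0 and 0.025 m and linear speed of each of key1, key2, key3, key4, pick below 0.02 m/s and x of key2 in the frame of tray between -0.058 and 0.058 m and y of key2 in the frame of tray between -0.083 and 0.083 m and z of key2 in the frame of tray between 0 and 0.025 m and x of key3 in the frame of tray between -0.058 and 0.058 m and y of key3 in the frame of tray between -0.083 and 0.083 m and z of key3 in the frame of tray between 0 and 0.025 m and x of key4 in the frame of tray between -0.058 and 0.058 m and y of key4 in the frame of tray between -0.083 and 0.083 m and z of key4 in the frame of tray between 0 and 0.025 m and distance between pick and fork_seat below 0.014 m and angle between pick's own z axis and vertical below 0.15 rad), for 0.2 s.
4. the pan stands on the yellow ring again (horizontal distance between pan and home_mark below 0.025 m and height (world z) of pan below 0.006 m and linear speed of pan below 0.02 m/s), for 0.2 s.
5. the thermostat is at the green mark (value of joint thermostat between 1.28 and 1.52 rad), for 0.2 s.
At the end, for the whole second after the job is handed in: pan upright on the bench within 25 mm of the yellow ring's centre; every present key at rest inside the tray; pick hanging upright in its fork, its collar within 14 mm of the seat; thermostat within 0.12 rad (7 degrees) of the green mark (all of step 3 and all of step 4 and all of step 5); the robot touches nothing.
It fails at once if the pan is lifted more than 15 mm or tipped (height (world z) of pan above 0.015 m or angle between pan's own z axis and vertical above 0.3 rad).
It fails at once if the gripper touches a key that is still in a slot ((contact force between the fingers and key1 above 0.5 N and x of key1 in the frame of moulds between 0.005 and 0.125 m and y of key1 in the frame of moulds between -0.09 and 0.09 m and height (world z) of key1 below 0.025 m) or (contact force between the fingers and key2 above 0.5 N and x of key2 in the frame of moulds between 0.005 and 0.125 m and y of key2 in the frame of moulds between -0.09 and 0.09 m and height (world z) of key2 below 0.025 m) or (contact force between the fingers and key3 above 0.5 N and x of key3 in the frame of moulds between 0.005 and 0.125 m and y of key3 in the frame of moulds between -0.09 and 0.09 m and height (world z) of key3 below 0.025 m) or (contact force between the fingers and key4 above 0.5 N and x of key4 in the frame of moulds between 0.005 and 0.125 m and y of key4 in the frame of moulds between -0.09 and 0.09 m and height (world z) of key4 below 0.025 m)).
It fails at once if a bystander is moved (distance of any of oil_bottle, spice_jar, tin, wafer_stack, brush from where it was at the start of the episode above 0.03 m).
Of key1, key2, key3, key4 only 2 to 4 are there at a start; the rules pass over those that are not, and their reading is None.
At some moment in a run one of pan, key1, key2, key3, key4 may be knocked a few centimetres aside while the robot is not near it.
It also fails if it takes over 210 s, if anything falls off the work surface, if the arm or the gripper's body presses on something with over 40 N, if the wrist force passes 120 N, or if a joint passes its speed limit or range.

## Robot

A 7-joint arm with a two-finger parallel gripper is mounted at the origin on the work surface. World frame = base frame: x ahead of the robot, y to its left, z up, the work surface at z = 0. Lengths are in m, angles in degrees, forces in N, time in s.
With the tool pointing down it reaches from about 0.4 to 0.875 m from the base axis. Payload 19.3 kg.
Tool frame: the origin (TCP) lies between the finger pads; the fingertips stand 22 mm ahead of it and the grasp point (between the pads) lies 3 mm ahead of it (manip.nose_length is the z of the fingertips in the tool frame, in m); z points along the fingers, y is the direction in which the jaws open and shut (so a half turn about z gives the same grasp; the last joint's range is limited). The gripper opens to 85 mm and grips with 20 to 120 N. Pads are 22 mm wide; open, the fingers measure 114 mm over their backs; the gripper's body (76 mm by 85 mm) begins 54 mm behind the grasp point. The pads swing forward as they close: fully open they stand 13 mm farther back than shut.
Start: joints at [59.232, 29.874, -2.08, 91.645, 1.215, 58.505, -6.463], TCP at [0.281, -0.558, 0.253] pointing down, gripper open.
Joint ranges: [-166.77, 166.77], [-17.47, 122.26], [-85.68, 81.53], [9.62, 139.38], [-72.42, 252.41], [9.2, 110.78], [-144.41, 144.41]. Speed limits (degrees/s): [108.29, 108.29, 136.94, 136.94, 172.46, 172.46, 172.46].

## Interface

Orientations are given as [roll, pitch, yaw] about the fixed x, y, z axes, in that order (R = Rz(yaw) Ry(pitch) Rx(roll)).
In Python, from rig import manip gives the robot as it stands.
- The arm moves only by the tool move_arm, never from a script. Its argument "deltas" is text: rows parted by semicolons, each of 6 numbers parted by spaces: the shift along the tool's x, y, z in cm, then the turn, a rotation vector about the tool's x, y, z in rad. In form: x y z ax ay az; .... A call has 1 to 5 rows; each row shifts and turns the pose as measured when the row begins, along the tool's axes as they then stand; what a row does not reach is not made up. A row lasts 1/10 s, in which the tool goes at most 50 mm and 8.59 degrees, less where a joint would pass 70% of its speed; a pose out of reach is approached as far as the arm can. A call with a gripper value outside its range is refused whole. "claw" is the opening, from -1 (shut) to 1 (fully open), set as the call begins (left out, the last holds). The fingers move at their own pace and stop on an object; "newtons" is the grip in N (left out, the last holds). Time passes only in rows, so rows that do not move let the fingers close. It gives the time, the measured TCP pose, the force and the opening at its end, in the units of the state.
- manip.sense(): the state, without advancing time (a new reading comes with each control period).
- manip.camera(name): name is "scene" or "top"; returns a dict with "image" (400x640x3 uint8, blue, green, red), "K" (3x3 intrinsics, pixels), "k1" (the pictures are not rectified: a ray, as slopes to the right and down, at radius r is drawn at 1 + k1 r^2 times it, then the intrinsics apply), "eye" and "rotation" of the camera in the world. Camera axes: x right, y up, looking along -z (the intrinsics and any distortion apply to the point x, -y, -z); pixel columns grow to the right and rows downward; lengths in m; the calibration is good to about 2 mm. A picture is of the moment at which its call begins. There is no depth.
- manip.job_done(): hands the job in, once; it reports no verdict.
Trained networks look in the newest picture that a camera, given by its name, has taken for a name from the list of things; names that differ only in an ending like _2 or _b are one class to them, and where a whole thing is asked for, a point or a joint stands for the part that bears it (a point fixed in the world has none). Each returns a list of dicts, best first, with "confidence" (0 to 1); they miss things now and then, are a little off and sometimes report something else, mostly with a low value. They report only what shows in the picture. A call takes as long as a camera call.
- manip.look_for(query, camera): "point" ([x, y, z] in m, in world coordinates, good to about 4 mm: the middle of the surface that is visible of it).
- manip.masks_of(query, camera): "mask" (400x640 bool, what is visible of it).
The state is a dict: "clock": time; "qpos": joint angles; "joint_vel": joint speeds; "joint_torque": joint torques, N m; "eef_pos": TCP position; "orientation": TCP orientation; "ft_force": force on the tool from outside, world axes, zero at the start; "moment": the same for the moment, N m; "grip_width": finger opening in m.
Only numpy, scipy, OpenCV 4.12 (cv2) and the standard library are available. Lean on these libraries where they do the work, as an engineer would, in place of code of your own. Each camera call takes 0.05 s, during which the arm holds its last target.

## Working session

There is one attempt and no reset: what is moved stays moved. The work goes in short steps, Python scripts to look and compute and a tool call to move; the robot and the scene stay as the last step left them, time stands still between calls to the robot, and variables do not carry over. Pictures are saved under pics/ and viewed, and the job is handed in when it is done.

Besides the shell and the picture viewer there is one more tool, called after "Emit:" as name(argument=value, ...) on one line, values as JSON. move_arm: Moves the arm, as the interface text tells. Its arguments: {"type":"object","properties":{"deltas":{"type":"string"},"claw":{"type":"number"},"newtons":{"type":"number"}},"required":["deltas"]}

```bash
ls; mkdir -p pics; cat > h.py <<'E'
import numpy as np, cv2
from rig import manip
def cam(n,save=None):
    c=manip.camera(n)
    if save: cv2.imwrite('pics/'+save,c['image'])
    return c
def proj(c,P):
    P=np.atleast_2d(P); R=np.array(c['rotation']);e=np.array(c['eye'])
    q=(P-e)@R; x=q[:,0]/-q[:,2]; y=-q[:,1]/-q[:,2]
    f=1+c['k1']*(x*x+y*y); K=np.array(c['K'])
    return np.c_[K[0,0]*x*f+K[0,2],K[1,1]*y*f+K[1,2]]
def unproj(c,uv,z=0.):
    uv=np.atleast_2d(uv).astype(float);K=np.array(c['K'])
    xd=(uv[:,0]-K[0,2])/K[0,0];yd=(uv[:,1]-K[1,2])/K[1,1];x,y=xd.copy(),yd.copy()
    for _ in range(30):
        f=1+c['k1']*(x*x+y*y);x,y=xd/f,yd/f
    d=np.c_[x,-y,-np.ones_like(x)]@np.array(c['rotation']).T;e=np.array(c['eye'])
    return e+d*((z-e[2])/d[:,2])[:,None]
E
python3 - <<'E'
from h import *
for n in('top','scene'):
    c=cam(n,n+'0.png');print(n,c['eye'],c['K'],c['k1'])
    for q in ['moulds','key1','pan','parking','home_mark','pick','stand','tray','thermostat','thermostat_grip','bake_mark','oil_bottle','spice_jar','tin','wafer_stack','brush','fork_seat']:
        try:
            for d in manip.look_for(q,n)[:5]: print(q,np.round(d['point'],3),round(d['confidence'],2),proj(c,d['point'])[0].round())
        except Exception as e: print(q,e)
print(manip.sense())
E
```

```text
pics
top [ 0.50846013 -0.09757328  0.98909231] [[380.980148     0.         320.71392214]
 [  0.         380.980148   196.67388104]
 [  0.           0.           1.        ]] -0.04193824081977855
moulds too many indices for array: array is 1-dimensional, but 2 were indexed
key1 too many indices for array: array is 1-dimensional, but 2 were indexed
pan too many indices for array: array is 1-dimensional, but 2 were indexed
parking too many indices for array: array is 1-dimensional, but 2 were indexed
home_mark too many indices for array: array is 1-dimensional, but 2 were indexed
pick too many indices for array: array is 1-dimensional, but 2 were indexed
stand too many indices for array: array is 1-dimensional, but 2 were indexed
tray too many indices for array: array is 1-dimensional, but 2 were indexed
thermostat too many indices for array: array is 1-dimensional, but 2 were indexed
thermostat_grip too many indices for array: array is 1-dimensional, but 2 were indexed
bake_mark too many indices for array: array is 1-dimensional, but 2 were indexed
oil_bottle too many indices for array
[... 1962 characters left out ...]
 2 were indexed
{'clock': 1.8, 'qpos': array([59.23219226, 29.87215646, -2.08092486, 91.646612  ,  1.21514484,
       58.5036968 , -6.46354737]), 'joint_vel': array([ 0.06118906, -0.01906205,  0.01624459,  0.08775347,  0.01123268,
       -0.08880201, -0.026121  ]), 'joint_torque': array([-3.14510426e-04, -9.26833177e+01,  1.97820134e+00, -3.70251238e+01,
        1.80763286e-02,  1.80379560e-03,  7.50706317e-05]), 'eef_pos': array([ 0.28124578, -0.55812401,  0.25329824]), 'orientation': array([-1.79999582e+02, -1.24596432e-04,  2.67438291e+01]), 'ft_force': array([0.00595308, 0.8117427 , 0.20491098]), 'moment': array([-0.0123952 , -0.03635869, -0.00795713]), 'grip_width': 0.08504034247542293}
```

```bash
python3 - <<'E'
from h import *
c=cam('top');print(c['rotation'])
c=cam('scene');print(c['rotation'])
E
```

```text
[  6.09449891   1.35333261 -90.00310578]
[47.99653979  0.82857008 99.02452652]
```

View pics/top0.png

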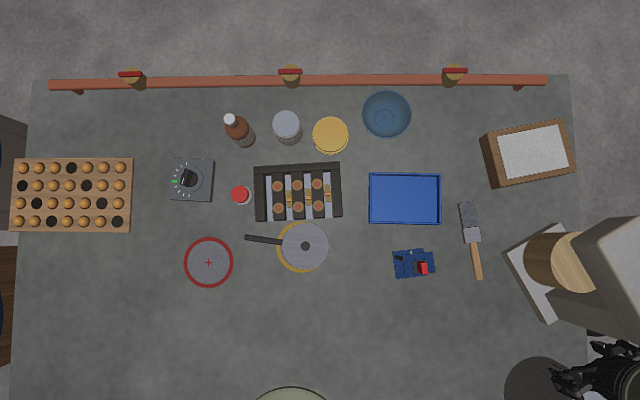

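View pics/scene0.png

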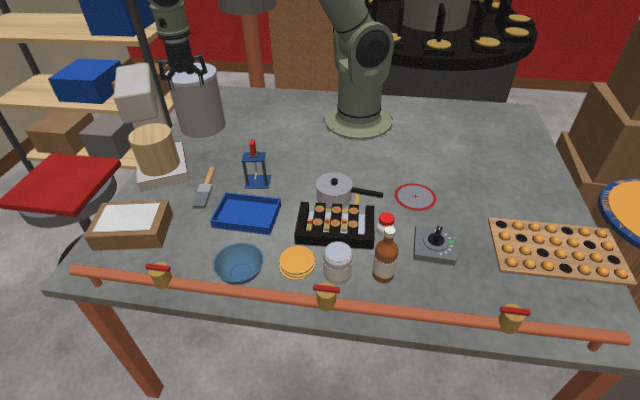

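The top picture shows the pan at (305,246) on the yellow ring, its handle pointing left towards (248,238). The red parking ring is at (208,262), the stand at (414,264), the tray at (405,198), the thermostat at (190,180) and the mould block at (298,192). The camera rotations are given as rpy, so I'll fix the helper.

```bash
python3 - <<'E'
s=open('h.py').read()
s=s.replace("    c=manip.camera(n)\n","    c=manip.camera(n)\n    c['rotation']=Rot.from_euler('xyz',c['rotation'],degrees=True).as_matrix()\n").replace("from rig","from scipy.spatial.transform import Rotation as Rot\nfrom rig",1)
open('h.py','w').write(s)
E
python3 - <<'E'
from h import *
for n in('top','scene'):
    c=cam(n); cv2.imwrite('pics/'+n+'1.png',c['image'])
    for q in ['moulds','key1','pan','pick','stand','tray','thermostat']:
        try:
            for d in manip.look_for(q,n)[:5]: print(n,q,np.round(d['point'],3),round(d['confidence'],2),proj(c,d['point'])[0].round())
        except Exception as e: print(q,e)
    if n=='top':
        im=c['image']
        for nm,(a,b,w,h) in dict(mould=(235,145,130,140),stand=(375,230,80,60),therm=(155,145,80,70)).items():
            k=min(800//w,600//h); cv2.imwrite(f'pics/z_{nm}.png',cv2.resize(im[b:b+h,a:a+w],None,fx=k,fy=k,interpolation=2))
    else:
        cv2.imwrite('pics/z_s.png',cv2.resize(c['image'][165:255,285:460],None,fx=4,fy=4,interpolation=2))
print(manip.sense()['clock'])
E
```

```text
top moulds [ 0.619 -0.008  0.037] 0.9 [294. 193.]
top key1 [0.612 0.007 0.012] 0.56 [289. 197.]
top key1 [ 0.623 -0.087  0.009] 0.43 [326. 193.]
top key1 [ 0.451 -0.278  0.108] 0.43 [409. 262.]
top pan [ 0.495 -0.032  0.06 ] 0.89 [303. 243.]
top pick [ 0.442 -0.293  0.135] 0.46 [418. 268.]
top stand [ 0.457 -0.28   0.108] 0.91 [410. 260.]
top stand [ 0.492 -0.03   0.062] 0.62 [302. 244.]
top stand [ 0.443 -0.295  0.13 ] 0.24 [419. 267.]
top tray [ 0.61  -0.288  0.006] 0.72 [403. 198.]
top thermostat [0.657 0.258 0.056] 0.6 [188. 178.]
scene moulds [ 0.648 -0.009  0.039] 0.7 [336. 226.]
scene key1 [ 0.509 -0.028  0.061] 0.73 [336. 188.]
scene key1 [ 0.627 -0.093  0.009] 0.57 [309. 225.]
scene key1 [ 0.617 -0.04   0.004] 0.49 [327. 226.]
scene key1 [ 0.465 -0.3    0.02 ] 0.21 [255. 182.]
scene pan [ 0.507 -0.03   0.061] 0.92 [335. 187.]
scene pan [ 0.532 -0.458  0.017] 0.74 [202. 191.]
scene pick [ 0.457 -0.297  0.119] 0.62 [253. 155.]
scene stand [ 0.466 -0.298  0.021] 0.83 [256. 182.]
scene tray [ 0.605 -0.292  0.002] 0.6 [246. 215.]
scene thermostat [0.665 0.266 0.035] 0.64 [437. 242.]
2.7
```

View pics/z_mould.png

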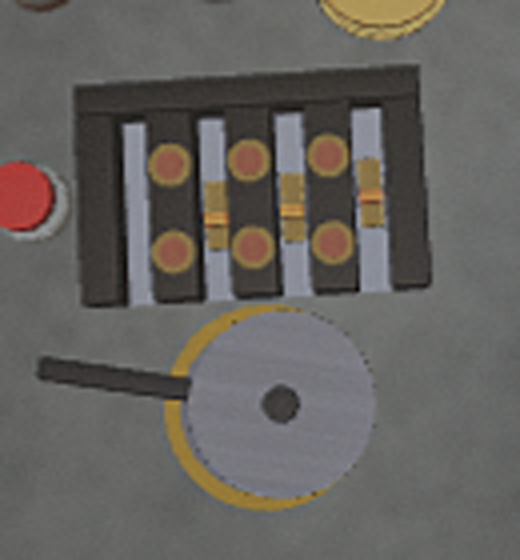

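View pics/z_stand.png

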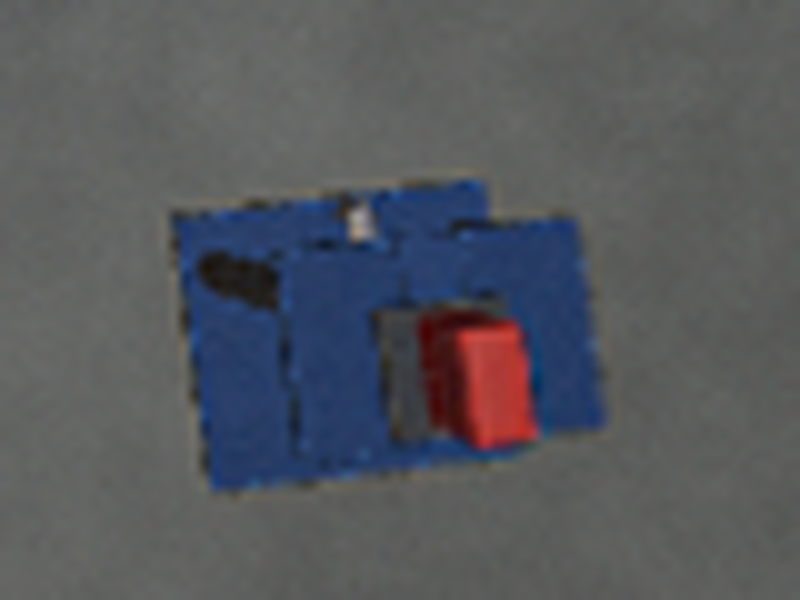

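View pics/z_therm.png

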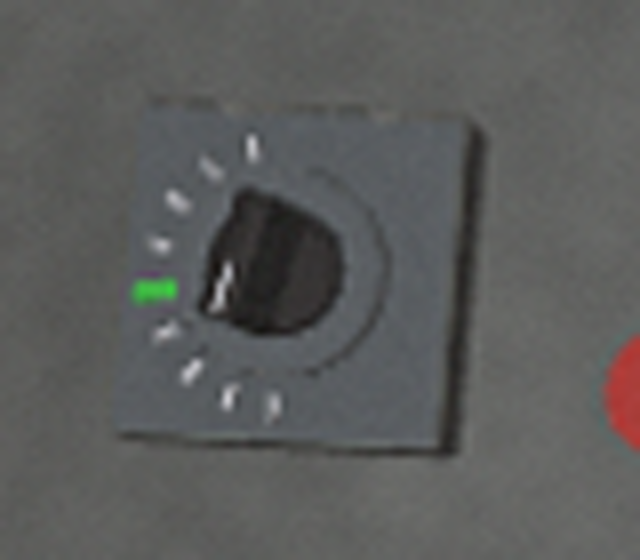

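View pics/z_s.png

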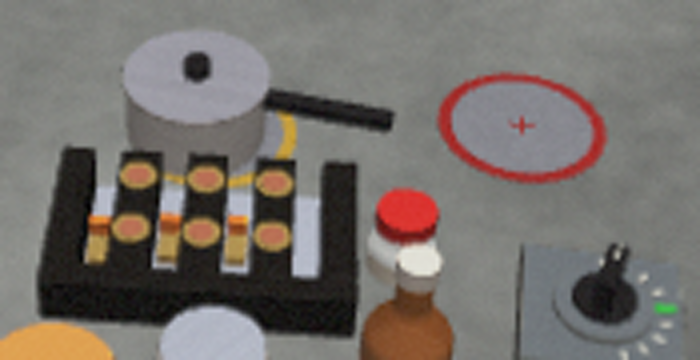

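```bash
cat > fit.py <<'E'
from h import *
from scipy.optimize import least_squares
def W(p,L):
    L=np.atleast_2d(np.array(L,float)); c,s=np.cos(p[2]),np.sin(p[2])
    return np.c_[p[0]+c*L[:,0]-s*L[:,1],p[1]+s*L[:,0]+c*L[:,1],L[:,2]]
def fit(c,L,uv,p0):
    f=lambda p:(proj(c,W(p,L))-uv).ravel()
    r=least_squares(f,p0);return r.x,np.sqrt(np.mean(r.fun**2))
def crop(a,b,k,pts): return np.array([a,b])+(np.array(pts,float)+.5)/k-.5
E
python3 - <<'E'
from fit import *
c=cam('top')
m,e=fit(c,[[.14,.11,.04],[.14,-.11,.04],[0,-.11,.04],[0,.11,.04]],crop(235,145,4,[[75,87],[418,66],[431,287],[82,306]]),[.55,0,0]);print('mould',m,e)
h=W(m,[-.07,0,0])[0];print('home',h)
th=np.linspace(0,2*np.pi,13)[:-1]
pc=unproj(c,crop(235,145,4,[[280.5,402]]),.06)[0];ht=unproj(c,crop(235,145,4,[[40,368]]),.048)[0]
print('pan',pc,'knob',unproj(c,crop(235,145,4,[[281,404]]),.074)[0],'tip',ht,ht-pc,np.hypot(*(ht-pc)[:2]))
print('park',unproj(c,[208.5,262.5]))
im=c['image']
im2=im.copy();
k=8
for nm,(a,b,w,h_) in dict(park=(178,230,64,64),keys=(250,155,100,75),tray=(355,160,100,75),).items():
    cv2.imwrite(f'pics/y_{nm}.png',cv2.resize(im[b:b+h_,a:a+w],None,fx=8,fy=8,interpolation=2))
g=(im[:,:,2].astype(int)-im[:,:,1]>50)
ys,xs=np.nonzero(g[230:295,178:240]);print((xs.min()+xs.max())/2+178,(ys.min()+ys.max())/2+230)
np.save('mould.npy',m)
E
```

```text
mould [ 0.55435529 -0.02019335  0.05402287] 0.2549777313976378
home [ 0.48445742 -0.02397311  0.        ]
pan [ 0.48964983 -0.03690675  0.06      ] knob [ 0.48874738 -0.03812447  0.074     ] tip [0.51004547 0.11297586 0.048     ] [ 0.02039564  0.14988261 -0.012     ] 0.1512639335169755
park [[0.44307418 0.21704741 0.        ]]
208.0 262.0
```

View pics/y_keys.png

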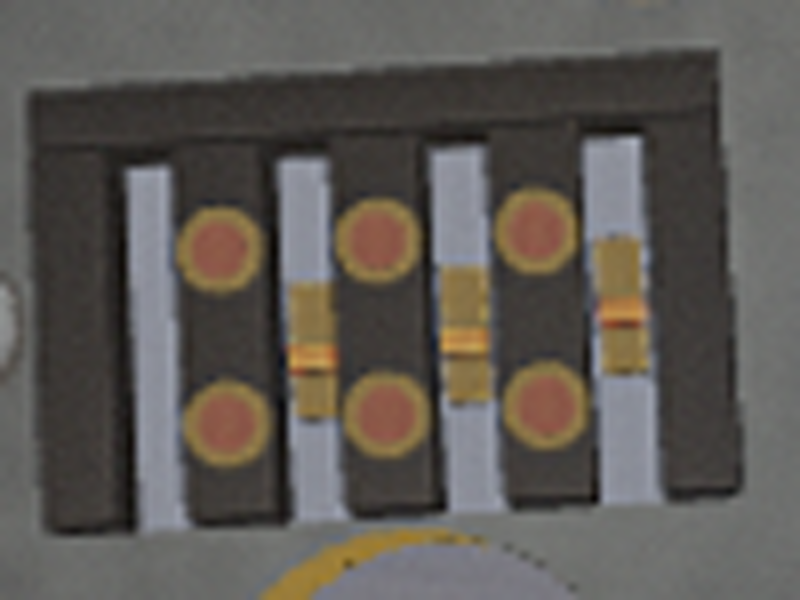

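View pics/y_tray.png

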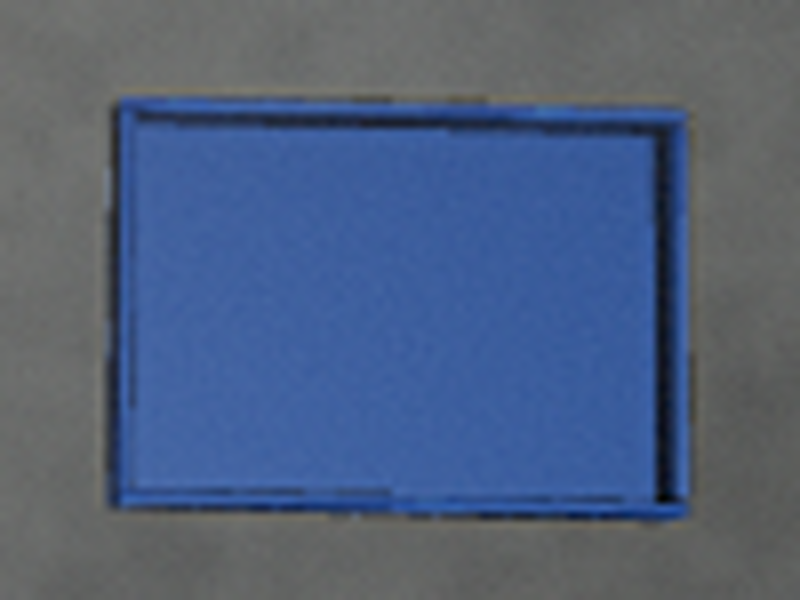

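```bash
cat > plan.py <<'E'
import sys
from h import *
def plan(xyz,yaw,step=4.0,verb=True):
    s=manip.sense(); p=np.array(s['eef_pos']);R=Rot.from_euler('xyz',s['orientation'],degrees=True)
    T=Rot.from_euler('xyz',[180,0,yaw],degrees=True)
    rv=(R.inv()*T).as_rotvec(); d=np.array(xyz)-p
    n=int(max(np.ceil(np.linalg.norm(d)*100/step),np.ceil(np.linalg.norm(rv)/.145),1))
    rows=[]
    for i in range(n):
        Ri=R*Rot.from_rotvec(rv*i/n)
        rows.append(np.r_[Ri.inv().apply(d/n)*100,rv/n])
    print('t',round(s['clock'],2),'pos',p.round(4),'rpy',np.round(s['orientation'],1),'F',np.round(s['ft_force'],1),'w',round(s['grip_width'],4),'rows',n)
    for i in range(0,n,5): print(';'.join(' '.join(f'{v:.3f}' if j>2 else f'{v:.2f}' for j,v in enumerate(r)) for r in rows[i:i+5]))
if __name__=='__main__':
    a=[float(v) for v in sys.argv[1:]]
    plan(a[:3],a[3],a[4] if len(a)>4 else 4.0)
E
python3 - <<'E'
from fit import *
c=cam('top')
m=np.load('mould.npy')
t,e=fit(c,[[.065,.09,.03],[.065,-.09,.03],[-.065,-.09,.03],[-.065,.09,.03]],crop(355,160,8,[[117,98],[687,108],[688,517],[110,507]]),[.6,-.29,0]);print('tray',t,e)
np.save('tray.npy',t)
s,e=fit(c,[[.03,.035,.11],[.03,-.035,.11],[-.018,-.035,.11],[-.018,.035,.11]],crop(375,230,10,[[288,247],[577,217],[603,427],[302,460]]),[.45,-.29,0]);print('stand',s,e)
s2,e=fit(c,[[.015,.015,.006+.11],[-.015,.015,.116]],crop(375,230,10,[[380,310],[398,440]]),[.45,-.29,0]);print('collar',s2,e)
s3,e=fit(c,[[.013,.007,.16],[.013,-.007,.16],[-.013,-.007,.16],[-.013,.007,.16]],crop(375,230,10,[[455,328],[518,320],[538,440],[478,447]]),[.45,-.29,0]);print('grip',s3,e)
mi=lambda P:(lambda d:[d[0]*np.cos(m[2])+d[1]*np.sin(m[2]),-d[0]*np.sin(m[2])+d[1]*np.cos(m[2])])(np.array(P)[:2]-m[:2])
for p in [[312,352],[464,339],[622,312]]:
    P=unproj(c,crop(250,155,8,[p]),.024)[0];print('lug top c?',P.round(4),np.round(mi(P),4))
c2=cam('scene')
print('stand foot in scene',proj(c2,W(s,[[.035,.04,0],[.035,-.04,0],[-.035,-.04,0],[-.035,.04,0],[0,0,.11]])).round(1))
cv2.imwrite('pics/s_st.png',cv2.resize(c2['image'][130:200,225:290],None,fx=8,fy=8,interpolation=2))
cv2.imwrite('pics/s_th.png',cv2.resize(c2['image'][215:270,400:470],None,fx=10,fy=10,interpolation=2))
E
python3 plan.py .5036 .0665 .2 82
```

```text
tray [ 0.60744187 -0.28679211 -0.02378015] 0.20712137577661868
stand [ 0.44341572 -0.30051215  0.09334232] 0.4624189171174634
collar [ 0.44322034 -0.30117819  0.11691576] 0.1227835079863808
grip [ 0.44293587 -0.2999199   0.14740091] 0.16067792294449393
lug top c? [0.6069 0.0073 0.024 ] [0.054  0.0246]
lug top c? [ 0.6109 -0.0412  0.024 ] [ 0.0554 -0.0241]
lug top c? [ 0.6195 -0.0916  0.024 ] [ 0.0612 -0.0748]
stand foot in scene [[267.6 189.3]
 [243.6 188.6]
 [247.8 175.5]
 [270.9 176.2]
 [253.4 155.2]]
t 2.85 pos [ 0.2812 -0.5582  0.2533] rpy [-180.     0.    26.7] F [ 0.1 -0.3  0.6] w 0.0855 rows 17
2.82 -2.69 0.31 -0.000 0.000 -0.057;2.97 -2.53 0.31 -0.000 0.000 -0.057;3.11 -2.36 0.31 -0.000 0.000 -0.057;3.24 -2.18 0.31 -0.000 0.000 -0.057;3.36 -1.99 0.31 -0.000 0.000 -0.057
3.46 -1.80 0.31 -0.000 0.000 -0.057;3.56 -1.60 0.31 -0.000 0.000 -0.057;3.64 -1.39 0.31 -0.000 0.000 -0.057;3.72 -1.18 0.31 -0.000 0.000 -0.057;3.78 -0.97 0.31 -0.000 0.000 -0.057
3.83 -0.75 0.31 -0.000 0.000 -0.057;3.86 -0.54 0.31 -0.000 0.000 -0.057;3.89 -0.32 0.31 -0.000 0.000 -0.057;3.90 -0.10 0.31 -0.000 0.000 -0.057;3.90 0.13 0.31 -0.000 0.000 -0.057
3.88 0.35 0.31 -0.000 0.000 -0.057;3.86 0.57 0.31 -0.000 0.000 -0.057
```

```bash
sleep 0
```

Emit:
move_arm(deltas="2.8 -2.7 0.3 0 0 -0.057;3.0 -2.5 0.3 0 0 -0.057;3.1 -2.4 0.3 0 0 -0.057;3.2 -2.2 0.3 0 0 -0.057;3.4 -2.0 0.3 0 0 -0.057", claw=0.0)

```text
clock: 3.35
eef_pos: [0.3451, -0.3721, 0.2372]
orientation: [179.9, 0.1, 43.2]
ft_force: [1.9, 0.1, -0.5]
grip_width: 0.0429
```

Emit:
move_arm(deltas="3.5 -1.8 0.3 0 0 -0.057;3.6 -1.6 0.3 0 0 -0.057;3.6 -1.4 0.3 0 0 -0.057;3.7 -1.2 0.3 0 0 -0.057;3.8 -1.0 0.3 0 0 -0.057")

```text
clock: 3.85
eef_pos: [0.4104, -0.1798, 0.2221]
orientation: [179.8, 0.2, 60.2]
ft_force: [0.6, -0.0, -1.1]
grip_width: 0.0427
```

Emit:
move_arm(deltas="3.8 -0.8 0.3 0 0 -0.057;3.9 -0.5 0.3 0 0 -0.057;3.9 -0.3 0.3 0 0 -0.057;3.9 -0.1 0.3 0 0 -0.057;3.9 0.1 0.3 0 0 -0.057")

```text
clock: 4.35
eef_pos: [0.4738, 0.0133, 0.207]
orientation: [179.6, 0.2, 77.1]
ft_force: [0.6, -1.4, -1.1]
grip_width: 0.0431
```

```bash
python3 plan.py .5036 .0665 .12 82
```

```text
t 4.35 pos [0.4738 0.0133 0.207 ] rpy [179.6   0.2  77.1] F [ 0.6 -1.4 -1.1] w 0.0431 rows 3
1.96 0.56 2.90 0.002 0.002 -0.028;1.94 0.62 2.90 0.002 0.002 -0.028;1.92 0.68 2.90 0.002 0.002 -0.028
```

Emit:
move_arm(deltas="2.0 0.6 2.9 0.002 0.002 -0.028;1.9 0.6 2.9 0.002 0.002 -0.028;1.9 0.7 2.9 0.002 0.002 -0.028;0 0 0 0 0 0")

```text
clock: 4.75
eef_pos: [0.5071, 0.0748, 0.1179]
orientation: [179.8, -0.3, 82.7]
ft_force: [-0.6, -0.6, -0.4]
grip_width: 0.0426
```

```bash
python3 plan.py .5036 .0665 .051 82
python3 - <<'E'
from h import *
c=cam('top');im=c['image']
cv2.imwrite('pics/a1.png',cv2.resize(im[170:300,190:340],None,fx=5,fy=4.6,interpolation=2))
c=cam('scene');cv2.imwrite('pics/a2.png',cv2.resize(c['image'][130:260,270:470],None,fx=4,fy=4,interpolation=2))
E
```

```text
t 4.75 pos [0.5071 0.0748 0.1179] rpy [179.8  -0.3  82.7] F [-0.6 -0.6 -0.4] w 0.0426 rows 2
-0.45 -0.13 3.34 0.002 -0.002 0.006;-0.44 -0.12 3.34 0.002 -0.002 0.006
```

View pics/a2.png

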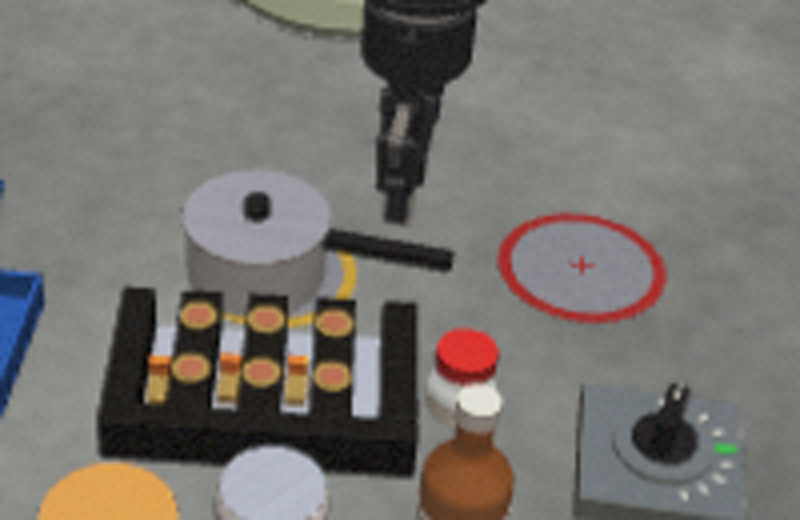

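The gripper is above the handle, pan undisturbed, and nothing is in the way, so I'm descending.

Emit:
move_arm(deltas="-0.4 -0.1 2.2 0.002 -0.002 0.006;-0.3 -0.1 2.2 0.002 -0.002 0.006;-0.1 0 1.8 0 0 0;0 0 0.5 0 0 0;0 0 0 0 0 0")

```text
clock: 5.35
eef_pos: [0.5073, 0.0606, 0.0577]
orientation: [179.3, 0.0, 81.3]
ft_force: [-0.1, 0.3, 0.4]
grip_width: 0.043
```

```bash
python3 plan.py .5036 .0665 .051 82
python3 - <<'E'
from h import *
c=cam('scene');cv2.imwrite('pics/a3.png',cv2.resize(c['image'][130:260,270:470],None,fx=4,fy=4,interpolation=2))
E
```

```text
t 5.35 pos [0.5073 0.0606 0.0577] rpy [179.3   0.   81.3] F [-0.1  0.3  0.4] w 0.043 rows 1
0.53 -0.46 0.67 0.012 0.000 -0.012
```

View pics/a3.png

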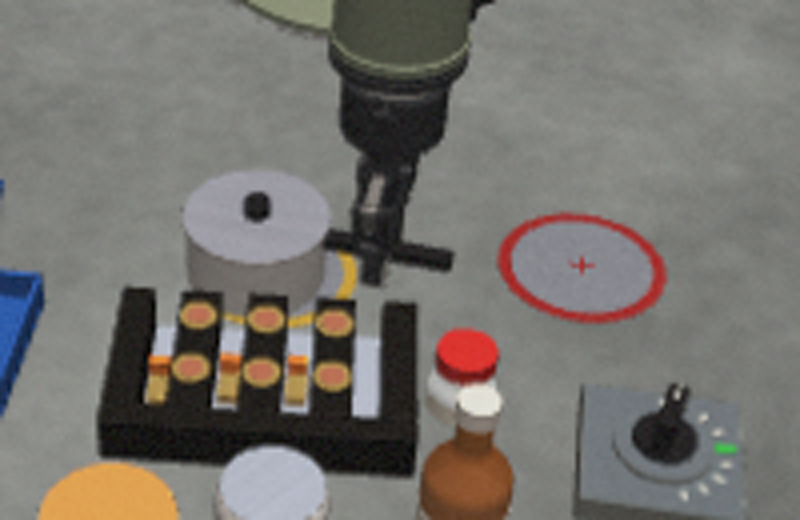

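Emit:
move_arm(deltas="0.5 -0.4 0.6 0.01 0 -0.01;0 0 0 0 0 0")

```text
clock: 5.6
eef_pos: [0.5051, 0.0664, 0.0537]
orientation: [179.8, -0.0, 81.9]
ft_force: [0.1, -0.7, 0.3]
grip_width: 0.0427
```

Emit:
move_arm(deltas="0 0 0 0 0 0;0 0 0 0 0 0;0 0 0 0 0 0;0 0 0 0 0 0", claw=-1, newtons=50)

```text
clock: 6.0
eef_pos: [0.5053, 0.0666, 0.0547]
orientation: [179.7, -0.1, 81.9]
ft_force: [-0.1, -0.2, -1.7]
grip_width: 0.0129
```

```bash
python3 - <<'E'
from h import *
c=cam('top','b1.png');im=c['image']
cv2.imwrite('pics/b1.png',cv2.resize(im[180:300,180:360],None,fx=4,fy=4,interpolation=2))
print(manip.sense())
E
```

```text
{'clock': 6.05, 'qpos': array([ -0.41574168,  38.39225523, -18.51907798, 116.11128832,
        24.24762194,  28.86500425, -44.69093806]), 'joint_vel': array([-0.02804055,  0.06841732,  0.02102655,  0.09099355, -0.05036763,
       -0.18045567, -0.04200821]), 'joint_torque': array([ 7.61698955e-02, -8.83363366e+01, -4.38141212e+00, -1.96632653e+01,
        9.17597185e-02, -4.76172811e-02,  2.01512233e-02]), 'eef_pos': array([0.50535468, 0.06659186, 0.05463574]), 'orientation': array([ 1.79719746e+02, -5.65013605e-02,  8.19059616e+01]), 'ft_force': array([-0.41041767,  0.84048515, -1.88962839]), 'moment': array([0.0181495 , 0.07567375, 0.01415826]), 'grip_width': 0.01307145889510393}
```

View pics/b1.png

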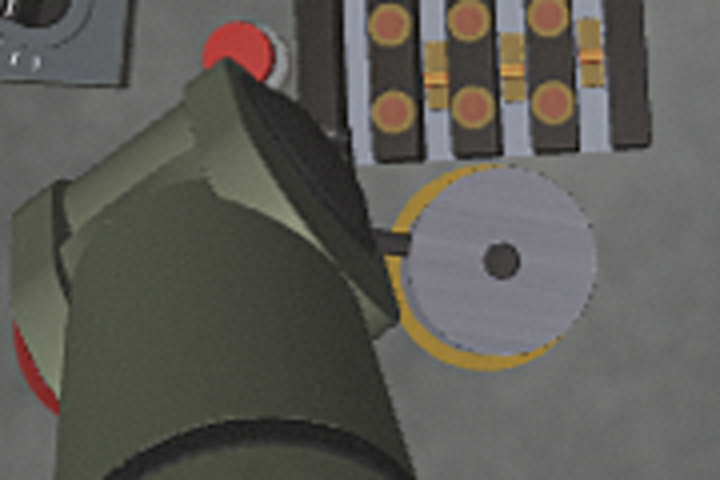

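The handle is gripped (13 mm opening). Now the slide, in small rows.

```bash
python3 plan.py .4593 .321 .0546 81.9 2.2
```

```text
t 6.05 pos [0.5054 0.0666 0.0546] rpy [ 1.797e+02 -1.000e-01  8.190e+01] F [-0.4  0.8 -1.9] w 0.0131 rows 12
2.04 -0.68 -0.00 0.000 -0.000 0.000;2.04 -0.68 -0.00 0.000 -0.000 0.000;2.04 -0.68 -0.00 0.000 -0.000 0.000;2.04 -0.68 -0.00 0.000 -0.000 0.000;2.04 -0.68 -0.00 0.000 -0.000 0.000
2.04 -0.68 -0.00 0.000 -0.000 0.000;2.04 -0.68 -0.00 0.000 -0.000 0.000;2.04 -0.68 -0.00 0.000 -0.000 0.000;2.04 -0.68 -0.00 0.000 -0.000 0.000;2.04 -0.68 -0.00 0.000 -0.000 0.000
2.04 -0.68 0.00 0.000 -0.000 0.000;2.04 -0.68 0.00 0.000 -0.000 0.000
```

Emit:
move_arm(deltas="1.0 -0.3 0 0 0 0;2.0 -0.7 0 0 0 0;2.0 -0.7 0 0 0 0;2.0 -0.7 0 0 0 0;2.0 -0.7 0 0 0 0")

```text
clock: 6.55
eef_pos: [0.4873, 0.1613, 0.0544]
orientation: [179.7, 0.1, 81.6]
ft_force: [0.9, -2.1, 0.6]
grip_width: 0.013
```

Emit:
move_arm(deltas="2.0 -0.7 0 0 0 0;2.0 -0.7 0 0 0 0;2.0 -0.7 0 0 0 0;1.0 -0.3 0 0 0 0;0 0 0 0 0 0")

```text
clock: 7.05
eef_pos: [0.4713, 0.2421, 0.0545]
orientation: [179.7, 0.0, 81.9]
ft_force: [0.8, 0.3, 3.7]
grip_width: 0.0133
```

```bash
python3 plan.py .4593 .321 .0546 81.9 2.2
```

```text
t 7.05 pos [0.4713 0.2421 0.0545] rpy [179.7   0.   81.9] F [0.8 0.3 3.7] w 0.0133 rows 4
1.91 -0.57 -0.01 0.002 0.000 -0.000;1.91 -0.57 -0.01 0.002 0.000 -0.000;1.91 -0.57 -0.01 0.002 0.000 -0.000;1.91 -0.57 -0.00 0.002 0.000 -0.000
```

Emit:
move_arm(deltas="1.9 -0.6 0 0 0 0;1.9 -0.6 0 0 0 0;1.9 -0.6 0 0 0 0;1.9 -0.6 0 0 0 0;0 0 0 0 0 0")

```text
clock: 7.55
eef_pos: [0.4599, 0.3182, 0.0542]
orientation: [179.6, 0.2, 81.6]
ft_force: [-2.6, 8.9, 11.8]
grip_width: 0.0131
```

```bash
python3 plan.py .4593 .321 .0546 81.9 2.2;python3 - <<'E'
from h import *
c=cam('top','b2.png');im=c['image']
cv2.imwrite('pics/b2.png',cv2.resize(im[200:320,130:310],None,fx=4,fy=4,interpolation=2))
c=cam('scene');cv2.imwrite('pics/b3.png',cv2.resize(c['image'][130:260,330:490],None,fx=4,fy=4,interpolation=2))
E
```

```text
t 7.55 pos [0.4599 0.3182 0.0542] rpy [179.6   0.2  81.6] F [-2.6  8.9 11.8] w 0.0131 rows 1
0.27 -0.10 -0.04 0.007 0.004 -0.006
```

View pics/b2.png

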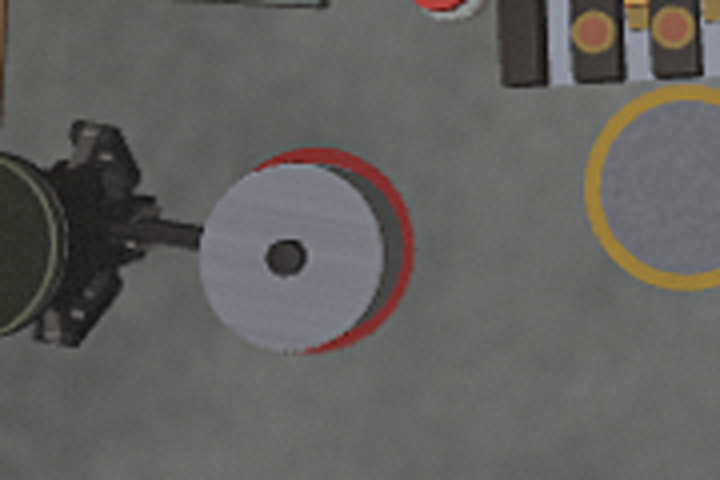

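View pics/b3.png

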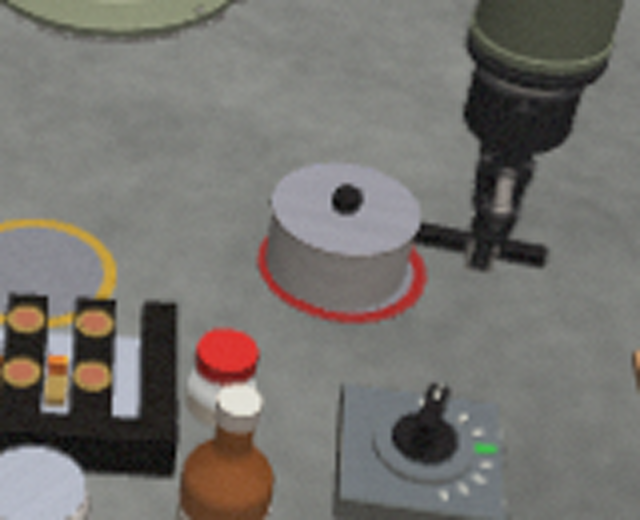

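```bash
python3 - <<'E'
from fit import *
c=cam('top')
print(unproj(c,crop(130,200,4,[[286,257]]),.074),unproj(c,crop(130,200,4,[[291.5,258]]),.06), unproj(c,[208.2,262.2]))
m=cv2.inRange(cv2.cvtColor(c['image'],cv2.COLOR_BGR2HSV),(18,120,90),(32,255,255))[215:285,265:345]
ys,xs=np.nonzero(m);print(xs.min()+265,xs.max()+265,ys.min()+215,ys.max()+215)
(e)=cv2.fitEllipse(cv2.convexHull(np.c_[xs+265,ys+215].astype(np.float32)));print(e,unproj(c,e[0]))
E
```

```text
[[0.44459045 0.21139926 0.074     ]] [[0.44303117 0.21270235 0.06      ]] [[0.44384026 0.21785823 0.        ]]
276 326 221 272
((301.1320495605469, 246.53634643554688), (50.25672912597656, 51.10321044921875), 3.0185697078704834) [[ 0.48480738 -0.02365237  0.        ]]
```

The pan stands on the parking ring, about 5 mm from its centre, and the yellow ring measures (0.485, -0.024), which agrees with the block. I'll release, lift and move on to the pick.

Emit:
move_arm(deltas="0 0 0 0 0 0;0 0 0 0 0 0;0 0 0 0 0 0", claw=0)

```text
clock: 8.0
eef_pos: [0.4613, 0.314, 0.0544]
orientation: [179.6, 0.2, 81.4]
ft_force: [-0.1, 0.4, -0.6]
grip_width: 0.0427
```

Emit:
move_arm(deltas="0 0 -2 0 0 0;0 0 -4 0 0 0;0 0 -4 0 0 0;0 0 -4 0 0 0;0 0 -4 0 0 0")

```text
clock: 8.5
eef_pos: [0.4585, 0.3103, 0.2344]
orientation: [-180.0, 0.8, 81.3]
ft_force: [-0.2, 0.0, 0.9]
grip_width: 0.0428
```

```bash
python3 plan.py .4433 -.3003 .25 6.3 4.5;python3 - <<'E'
from fit import *
print(manip.nose_length)
c=cam('top','b4.png')
for n in ('top','scene'):
    c=cam(n)
    for q in ('pan','key1'):
        for d in manip.look_for(q,n)[:4]: print(n,q,np.round(d['point'],3),d['confidence'])
E
```

```text
t 8.5 pos [0.4585 0.3103 0.2344] rpy [-180.     0.8   81.3] F [-0.2  0.   0.9] w 0.0428 rows 14
-4.33 0.56 -0.05 0.001 0.001 0.093;-4.26 0.96 -0.06 0.001 0.001 0.093;-4.15 1.35 -0.06 0.001 0.001 0.093;-4.01 1.73 -0.07 0.001 0.001 0.093;-3.83 2.10 -0.07 0.001 0.001 0.093
-3.61 2.45 -0.07 0.001 0.001 0.093;-3.37 2.77 -0.08 0.001 0.001 0.093;-3.10 3.07 -0.08 0.001 0.001 0.093;-2.80 3.35 -0.09 0.001 0.001 0.093;-2.47 3.60 -0.09 0.001 0.001 0.093
-2.12 3.81 -0.10 0.001 0.001 0.093;-1.76 3.99 -0.10 0.001 0.001 0.093;-1.38 4.14 -0.10 0.001 0.001 0.093;-0.99 4.25 -0.11 0.001 0.001 0.093
0.022
top pan [0.451 0.21  0.06 ] 0.83
top pan [ 0.454 -0.278  0.11 ] 0.74
top pan [0.615 0.12  0.062] 0.58
top key1 [ 0.616 -0.042  0.01 ] 0.65
top key1 [0.48  0.184 0.003] 0.52
top key1 [ 0.62  -0.09   0.011] 0.48
top key1 [0.61  0.011 0.012] 0.44
scene pan [0.471 0.216 0.059] 0.66
scene key1 [ 0.625 -0.09   0.006] 0.54
scene key1 [ 0.618 -0.043  0.007] 0.38
scene key1 [0.664 0.262 0.038] 0.24
```

View pics/b4.png

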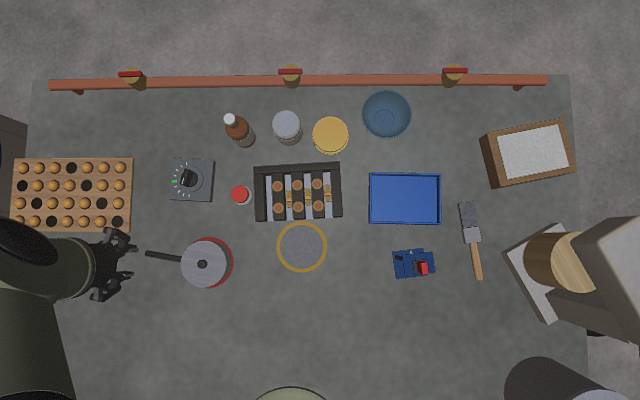

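The pan stands free on the red ring at (207,263). Moving to the pick.

Emit:
move_arm(deltas="-4.3 0.6 -0.1 0 0 0.093;-4.3 1.0 -0.1 0 0 0.093;-4.2 1.4 -0.1 0 0 0.093;-4.0 1.7 -0.1 0 0 0.093;-3.8 2.1 -0.1 0 0 0.093")

```text
clock: 9.35
eef_pos: [0.4503, 0.0894, 0.2343]
orientation: [-179.9, 1.1, 54.3]
ft_force: [1.6, -0.2, 0.4]
grip_width: 0.0426
```

Emit:
move_arm(deltas="-3.6 2.5 -0.1 0 0 0.093;-3.4 2.8 -0.1 0 0 0.093;-3.1 3.1 -0.1 0 0 0.093;-2.8 3.4 -0.1 0 0 0.093;-2.5 3.6 -0.1 0 0 0.093")

```text
clock: 9.85
eef_pos: [0.4394, -0.1391, 0.239]
orientation: [179.8, 1.4, 26.5]
ft_force: [1.6, 0.3, 0.9]
grip_width: 0.0428
```

```bash
python3 plan.py .4433 -.3003 .24 6.3 4.5;python3 -c "
from h import *
c=cam('top');cv2.imwrite('pics/c0.png',cv2.resize(c['image'][235:290,380:450],None,fx=10,fy=10,interpolation=2))"
```

```text
t 9.85 pos [ 0.4394 -0.1391  0.239 ] rpy [179.8   1.4  26.5] F [1.6 0.3 0.9] w 0.0428 rows 4
-1.71 3.65 0.03 0.002 0.006 0.088;-1.38 3.79 0.01 0.002 0.006 0.088;-1.04 3.89 -0.00 0.002 0.006 0.088;-0.70 3.97 -0.01 0.002 0.006 0.088
```

View pics/c0.png

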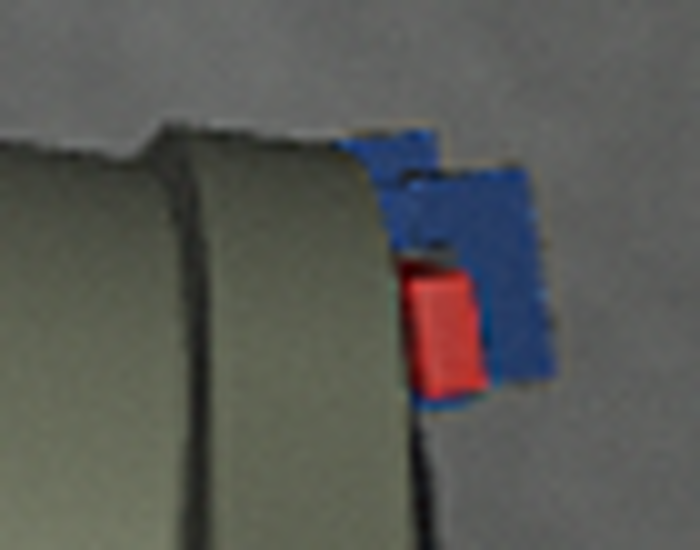

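View pics/s_st.png

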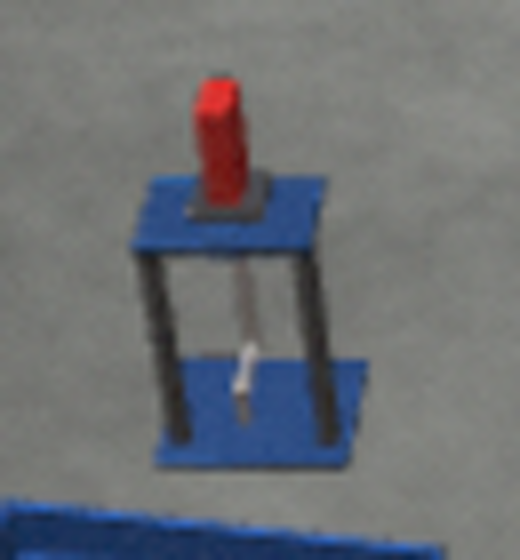

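```bash
python3 - <<'E'
from fit import *
c=cam('scene');im=c['image'].copy()
big=cv2.resize(im[130:200,225:290],None,fx=8,fy=8,interpolation=2)
p=[.4433,-.3003,.11]
def dr(L,col):
    q=((proj(c,W(p,L))-[225,130]+.5)*8-.5).astype(int)
    cv2.polylines(big,[q.reshape(-1,1,2)],True,col,1)
dr([[.013,.007,.16],[.013,-.007,.16],[-.013,-.007,.16],[-.013,.007,.16]],(255,255,255))
dr([[.015,.015,.116],[.015,-.015,.116],[-.015,-.015,.116],[-.015,.015,.116]],(255,255,255))
dr([[.03,.035,.11],[.03,-.035,.11],[-.018,-.035,.11],[-.018,.035,.11]],(0,255,255))
dr([[.035,.04,.006],[.035,-.04,.006],[-.035,-.04,.006],[-.035,.04,.006]],(0,255,0))
dr([[0,0,.11],[0,0,.04],[.032,0,.04],[.032,0,.022]],(0,0,0))
cv2.imwrite('pics/c1.png',big)
E
```

```text
(no output)
```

View pics/c1.png

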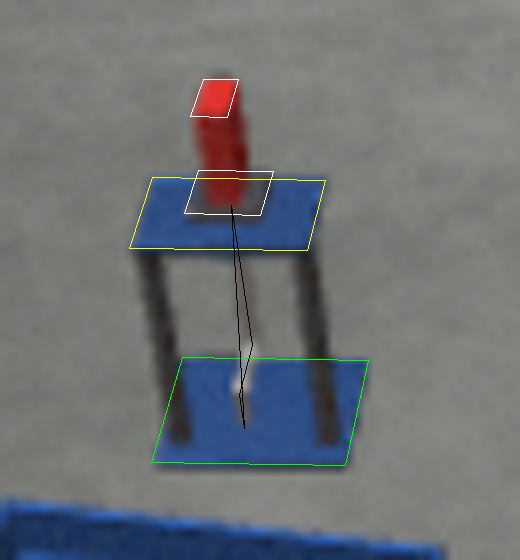

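Emit:
move_arm(deltas="-1.7 3.6 0 0 0.006 0.088;-1.4 3.8 0 0 0.006 0.088;-1.0 3.9 0 0 0.006 0.088;-0.7 3.9 0 0 0.006 0.088;0 0 0 0 0 0")

```text
clock: 10.45
eef_pos: [0.4396, -0.3081, 0.2362]
orientation: [179.6, 0.3, 5.3]
ft_force: [0.1, 1.6, -0.5]
grip_width: 0.0428
```

The overlay matches the picture within a pixel, so I'll descend on the grip.

```bash
python3 plan.py .4435 -.3005 .236 6.3 4.5;python3 plan.py .4435 -.3005 .144 6.3 2.5
```

```text
t 10.45 pos [ 0.4396 -0.3081  0.2362] rpy [179.6   0.3   5.3] F [ 0.1  1.6 -0.5] w 0.0428 rows 1
0.45 -0.72 0.01 0.007 0.005 -0.017
t 10.45 pos [ 0.4396 -0.3081  0.2362] rpy [179.6   0.3   5.3] F [ 0.1  1.6 -0.5] w 0.0428 rows 4
0.13 -0.20 2.30 0.002 0.001 -0.004;0.12 -0.19 2.30 0.002 0.001 -0.004;0.12 -0.19 2.30 0.002 0.001 -0.004;0.12 -0.18 2.30 0.002 0.001 -0.004
```

Emit:
move_arm(deltas="0.4 -0.7 0 0.007 0.005 -0.017;0 0 2.3 0 0 0;0 0 2.3 0 0 0;0 0 2.0 0 0 0;0 0 0 0 0 0")

```text
clock: 10.95
eef_pos: [0.4436, -0.2945, 0.1651]
orientation: [-179.7, 0.2, 6.9]
ft_force: [1.2, 0.8, 0.8]
grip_width: 0.0426
```

```bash
python3 plan.py .4435 -.3005 .144 6.3 4.5
```

```text
t 10.95 pos [ 0.4436 -0.2945  0.1651] rpy [-179.7    0.2    6.9] F [1.2 0.8 0.8] w 0.0426 rows 1
-0.07 0.60 2.11 -0.006 0.003 0.011
```

Emit:
move_arm(deltas="0 0.5 0 -0.006 0.003 0.01;0 0.1 1.0 0 0 0;0 0 0.8 0 0 0;0 0 0 0 0 0")

```text
clock: 11.35
eef_pos: [0.4457, -0.2993, 0.1475]
orientation: [180.0, -0.1, 6.5]
ft_force: [0.8, -0.1, 0.5]
grip_width: 0.0427
```

```bash
python3 plan.py .4435 -.3005 .144 6.3 4.5;python3 -c "
from h import *
c=cam('scene');cv2.imwrite('pics/c2.png',cv2.resize(c['image'][130:200,225:290],None,fx=8,fy=8,interpolation=2))"
```

```text
t 11.35 pos [ 0.4457 -0.2993  0.1475] rpy [ 1.8e+02 -1.0e-01  6.5e+00] F [ 0.8 -0.1  0.5] w 0.0427 rows 1
-0.24 0.09 0.35 0.001 -0.002 0.004
```

View pics/c2.png

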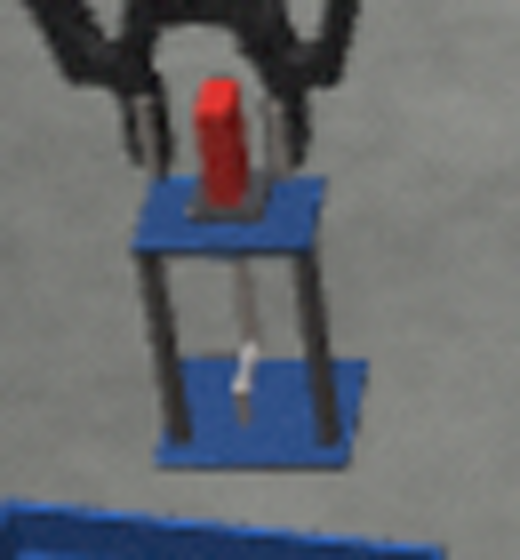

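The fingers straddle the red grip, so I'll close.

Emit:
move_arm(deltas="-0.2 0.1 0.3 0 0 0;0 0 0 0 0 0")

```text
clock: 11.6
eef_pos: [0.444, -0.3009, 0.1452]
orientation: [179.9, -0.2, 6.5]
ft_force: [-0.3, -0.4, -0.1]
grip_width: 0.0423
```

Emit:
move_arm(deltas="0 0 0 0 0 0;0 0 0 0 0 0;0 0 0 0 0 0;0 0 0 0 0 0", claw=-1, newtons=60)

```text
clock: 12.0
eef_pos: [0.4442, -0.3011, 0.1458]
orientation: [179.9, -0.2, 6.5]
ft_force: [-0.2, 0.9, -1.4]
grip_width: 0.0134
```

Emit:
move_arm(deltas="0 0 -0.5 0 0 0;0 0 -0.7 0 0 0;0 0 0 0 0 0")

```text
clock: 12.3
eef_pos: [0.4441, -0.3011, 0.1589]
orientation: [179.9, -0.2, 6.5]
ft_force: [-0.5, 0.7, -1.9]
grip_width: 0.0135
```

```bash
python3 plan.py .38 -.307 .165 6.3 4.5;python3 -c "
from h import *
c=cam('scene');cv2.imwrite('pics/c3.png',cv2.resize(c['image'][130:200,225:290],None,fx=8,fy=8,interpolation=2))"
```

```text
t 12.3 pos [ 0.4441 -0.3011  0.1589] rpy [179.9  -0.2   6.5] F [-0.5  0.7 -1.9] w 0.0135 rows 2
-3.22 -0.07 -0.32 0.001 -0.002 0.002;-3.22 -0.06 -0.31 0.001 -0.002 0.002
```

View pics/c3.png

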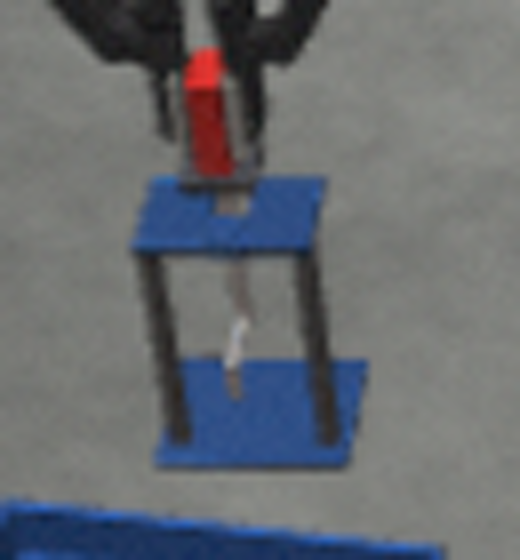

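The pick came up 13 mm with its shaft still in the notch. Drawing it out along own -x, then up.

Emit:
move_arm(deltas="-1.5 0 -0.1 0 0 0;-2.5 0 -0.1 0 0 0;-2.5 0 -0.1 0 0 0;-0.8 0 0 0 0 0;0 0 0 0 0 0")

```text
clock: 12.85
eef_pos: [0.367, -0.3092, 0.1611]
orientation: [179.9, -0.2, 6.5]
ft_force: [1.0, -0.4, -0.4]
grip_width: 0.0132
```

```bash
python3 plan.py .38 -.307 .30 6.3 4.5;python3 -c "
from h import *
c=cam('scene');cv2.imwrite('pics/c4.png',cv2.resize(c['image'][110:200,225:290],None,fx=7,fy=6.6,interpolation=2))
c=cam('top');cv2.imwrite('pics/c5.png',cv2.resize(c['image'][200:320,360:480],None,fx=5,fy=5,interpolation=2))"
```

```text
t 12.85 pos [ 0.367  -0.3092  0.1611] rpy [179.9  -0.2   6.5] F [ 1.  -0.4 -0.4] w 0.0132 rows 4
0.34 -0.01 -3.47 0.000 -0.001 0.001;0.34 -0.01 -3.47 0.000 -0.001 0.001;0.33 -0.02 -3.47 0.000 -0.001 0.001;0.33 -0.02 -3.47 0.000 -0.001 0.001
```

View pics/c4.png

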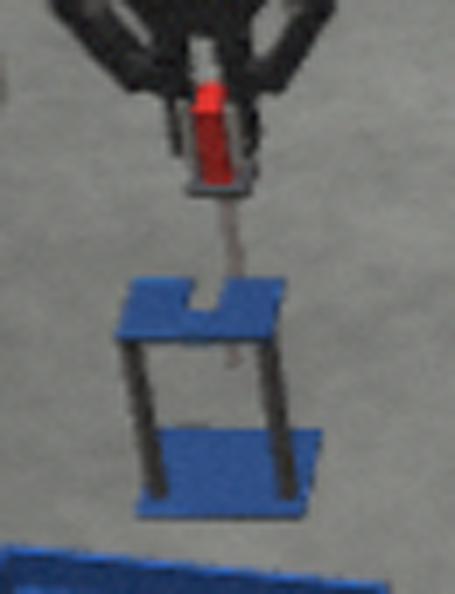

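```bash
python3 - <<'E'
from fit import *
c=cam('top','d0.png');m=np.load('mould.npy')
def mi(P):
    d=np.array(P)[:2]-m[:2];C,S=np.cos(m[2]),np.sin(m[2]);return np.round([d[0]*C+d[1]*S,-d[0]*S+d[1]*C],4)
for n,(t,b) in dict(k25=([311,284],[318,419]),km25=([464,267],[470,403]),km75=([617,238],[625,374])).items():
    print(n,mi(unproj(c,crop(250,155,8,[t]),.01)[0]),mi(unproj(c,crop(250,155,8,[b]),.01)[0]))
# scene check
c2=cam('scene')
cv2.imwrite('pics/d1.png',cv2.resize(c2['image'][195:255,285:385],None,fx=8,fy=8,interpolation=2))
cv2.imwrite('pics/d2.png',cv2.resize(c['image'][155:230,250:350],None,fx=8,fy=8,interpolation=2))
E
```

```text
k25 [0.0776 0.0254] [0.0336 0.0251]
km25 [ 0.0803 -0.0245] [ 0.036  -0.0242]
km75 [ 0.087  -0.0746] [ 0.0426 -0.0747]
```

View pics/d1.png

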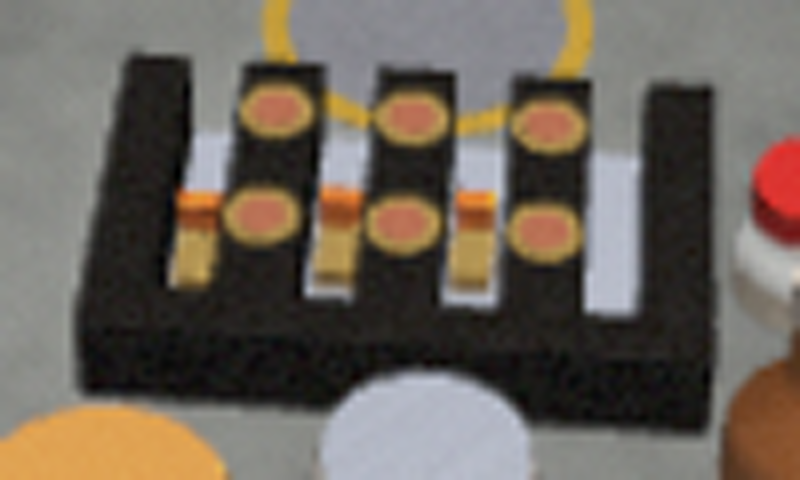

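View pics/d2.png

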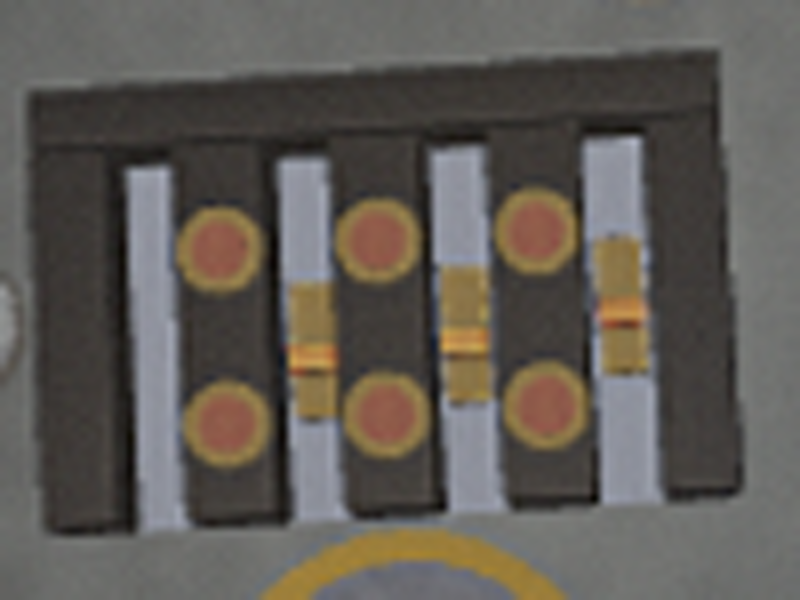

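Keys sit at block x = 56, 58 and 65 mm in slots +25, -25 and -75; slot +75 is empty. Raise the pick and go over the first slot (-75).

```bash
cat > mp.py <<'E'
# usage: mp.py mx my z [step] : TCP target in mould frame, yaw of mould
import sys
from fit import *
from plan import plan
m=np.load('mould.npy');a=[float(v) for v in sys.argv[1:]]
P=W(m,[a[0],a[1],a[2]])[0];print('target',P.round(4))
s=manip.sense();d=np.array(s['eef_pos'])[:2]-m[:2];C,S=np.cos(m[2]),np.sin(m[2])
print('now in mould',np.round([d[0]*C+d[1]*S,-d[0]*S+d[1]*C],4))
plan(P,np.degrees(m[2])+(a[4] if len(a)>4 else 0),a[3] if len(a)>3 else 4.5)
E
python3 mp.py .045 -.075 .28
```

```text
target [ 0.6033 -0.0927  0.28  ]
now in mould [-0.2006 -0.2781]
t 13.05 pos [ 0.369  -0.3087  0.161 ] rpy [179.9  -0.2   6.6] F [ 0.1  0.1 -1.1] w 0.0134 rows 8
3.23 -2.34 -1.48 0.000 -0.000 0.008;3.21 -2.37 -1.48 0.000 -0.000 0.008;3.19 -2.39 -1.48 0.000 -0.000 0.008;3.17 -2.42 -1.48 0.000 -0.000 0.008;3.15 -2.44 -1.48 0.000 -0.000 0.008
3.13 -2.47 -1.48 0.000 -0.000 0.008;3.11 -2.49 -1.49 0.000 -0.000 0.008;3.09 -2.52 -1.49 0.000 -0.000 0.008
```

Emit:
move_arm(deltas="0 0 -3.5 0 0 0;0 0 -3.5 0 0 0;0 0 -3.5 0 0 0;0 0 -1.5 0 0 0;0 0 0 0 0 0")

```text
clock: 13.55
eef_pos: [0.3719, -0.3072, 0.2846]
orientation: [-180.0, -0.1, 6.9]
ft_force: [-1.2, -0.9, -1.6]
grip_width: 0.013
```

```bash
python3 mp.py .045 -.075 .27
```

```text
target [ 0.6033 -0.0927  0.27  ]
now in mould [-0.1976 -0.2767]
t 13.55 pos [ 0.3719 -0.3072  0.2846] rpy [-1.8e+02 -1.0e-01  6.9e+00] F [-1.2 -0.9 -1.6] w 0.013 rows 8
3.19 -2.31 0.19 -0.000 -0.000 0.008;3.17 -2.34 0.19 -0.000 -0.000 0.008;3.15 -2.37 0.19 -0.000 -0.000 0.008;3.14 -2.39 0.19 -0.000 -0.000 0.008;3.12 -2.42 0.19 -0.000 -0.000 0.008
3.09 -2.44 0.19 -0.000 -0.000 0.008;3.07 -2.47 0.18 -0.000 -0.000 0.008;3.05 -2.50 0.18 -0.000 -0.000 0.008
```

Emit:
move_arm(deltas="3.2 -2.3 0 0 0 0.008;3.2 -2.3 0 0 0 0.008;3.2 -2.4 0 0 0 0.008;3.1 -2.4 0.2 0 0 0.008;3.1 -2.4 0.5 0 0 0.008")

```text
clock: 14.05
eef_pos: [0.5204, -0.1715, 0.275]
orientation: [180.0, -0.1, 4.2]
ft_force: [0.4, -0.3, -1.6]
grip_width: 0.0134
```

Emit:
move_arm(deltas="3.1 -2.4 0.5 0 0 0.008;2.5 -2.0 0.5 0 0 0.008;1.5 -1.4 0.5 0 0 0.008;0 0 0 0 0 0")

```text
clock: 14.45
eef_pos: [0.5931, -0.0981, 0.2529]
orientation: [-179.8, 0.2, 3.3]
ft_force: [-1.0, -0.1, -1.8]
grip_width: 0.0135
```

```bash
python3 mp.py .045 -.075 .20
```

```text
target [ 0.6033 -0.0927  0.2   ]
now in mould [ 0.0345 -0.0799]
t 14.45 pos [ 0.5931 -0.0981  0.2529] rpy [-179.8    0.2    3.3] F [-1.  -0.1 -1.8] w 0.0135 rows 2
0.54 -0.23 2.64 -0.002 0.002 0.001;0.53 -0.24 2.64 -0.002 0.002 0.001
```

Emit:
move_arm(deltas="0.5 -0.2 2.0 0 0 0;0.5 -0.2 2.0 0 0 0;0 0 1.0 0 0 0;0 0 0 0 0 0")

```text
clock: 14.85
eef_pos: [0.6022, -0.0924, 0.1976]
orientation: [-179.8, 0.4, 3.4]
ft_force: [0.4, -0.2, -0.6]
grip_width: 0.0132
```

```bash
python3 mp.py .045 -.075 .18;python3 -c "
from h import *
c=cam('scene');cv2.imwrite('pics/e1.png',cv2.resize(c['image'][155:255,285:385],None,fx=6,fy=6,interpolation=2))
c=cam('top');cv2.imwrite('pics/e2.png',cv2.resize(c['image'][145:235,245:365],None,fx=6,fy=6,interpolation=2))"
```

```text
target [ 0.6033 -0.0927  0.18  ]
now in mould [ 0.0439 -0.0746]
t 14.85 pos [ 0.6022 -0.0924  0.1976] rpy [-179.8    0.4    3.4] F [ 0.4 -0.2 -0.6] w 0.0132 rows 1
0.12 0.04 1.76 -0.004 0.007 0.005
```

View pics/e1.png

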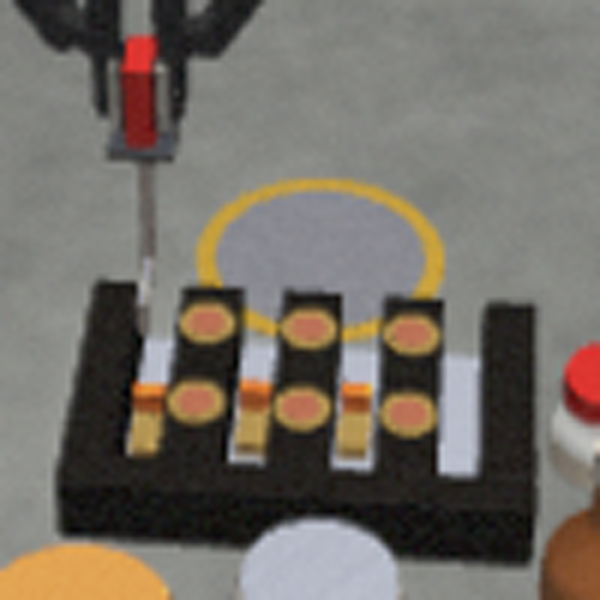

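View pics/e2.png

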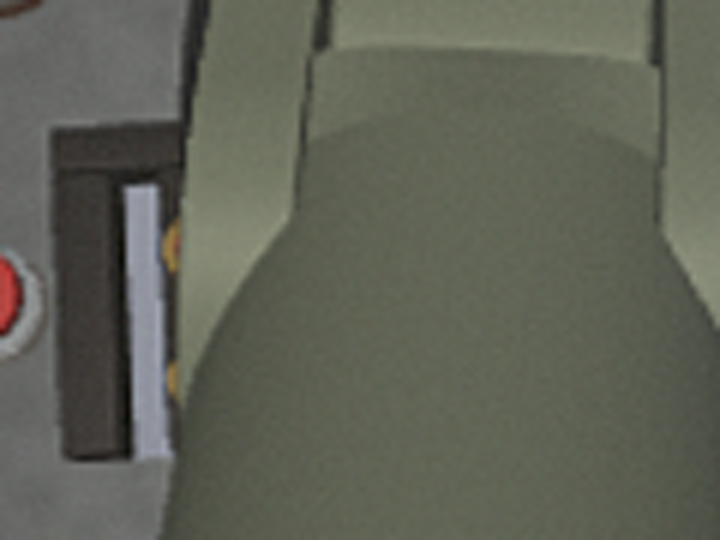

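```bash
cat > tipchk.py <<'E'
import sys
from fit import *
c=cam('scene');s=manip.sense();R=Rot.from_euler('xyz',s['orientation'],degrees=True).as_matrix();p=np.array(s['eef_pos'])
L=np.array([[0,0,.0358],[0,0,.1058],[.032,0,.1058],[.032,0,.124]])
P=p+L@R.T
m=np.load('mould.npy');d=P[3,:2]-m[:2];C,S=np.cos(m[2]),np.sin(m[2])
print('tip mould',np.round([d[0]*C+d[1]*S,-d[0]*S+d[1]*C,P[3,2]],4),'t',round(s['clock'],2),'F',np.round(s['ft_force'],1),'tcp',p.round(4),'w',s['grip_width'])
a,b,w,h,k=285,155,100,100,6
big=cv2.resize(c['image'][b:b+h,a:a+w],None,fx=k,fy=k,interpolation=2);raw=big.copy()
q=((proj(c,P)-[a,b]+.5)*k-.5).astype(int);cv2.polylines(big,[q.reshape(-1,1,2)],False,(0,255,0),1)
cv2.imwrite('pics/'+sys.argv[1],np.hstack([raw[:,:400],big[:,:400]]))
E
python3 tipchk.py e3.png
```

```text
tip mould [ 0.0763 -0.0744  0.0758] t 15.0 F [ 0.1 -0.2 -0.3] tcp [ 0.6032 -0.0926  0.1999] w 0.013347268470205108
```

View pics/e3.png

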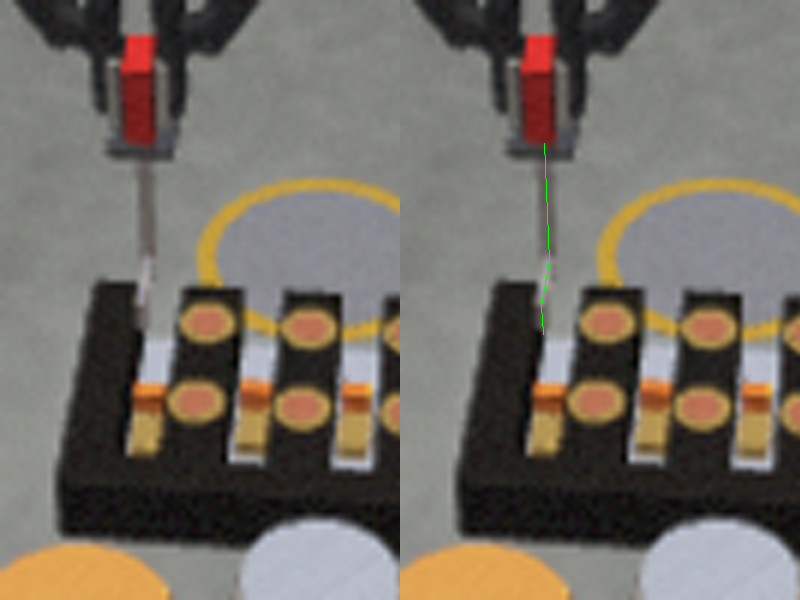

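The model tip matches the picture within a pixel. Lowering into the slot.

Emit:
move_arm(deltas="0 0 1.5 0 0 0;0 0 1.5 0 0 0;0 0 0 0 0 0")

```text
clock: 15.3
eef_pos: [0.6037, -0.0932, 0.1702]
orientation: [-179.9, 0.0, 3.3]
ft_force: [0.1, 0.3, -0.7]
grip_width: 0.0129
```

```bash
python3 mp.py .045 -.075 .137
```

```text
target [ 0.6033 -0.0927  0.137 ]
now in mould [ 0.0453 -0.0756]
t 15.3 pos [ 0.6037 -0.0932  0.1702] rpy [-179.9    0.     3.3] F [ 0.1  0.3 -0.7] w 0.0129 rows 1
-0.03 -0.05 3.32 -0.003 0.000 0.004
```

Emit:
move_arm(deltas="0 -0.1 1.5 0 0 0.004;0 0 1.3 0 0 0;0 0 0.4 0 0 0;0 0 0 0 0 0")

```text
clock: 15.7
eef_pos: [0.6042, -0.0927, 0.1382]
orientation: [-179.9, -0.1, 3.1]
ft_force: [0.9, 0.2, -0.9]
grip_width: 0.0132
```

```bash
python3 tipchk.py e4.png
```

```text
tip mould [ 0.0782 -0.0749  0.0146] t 15.75 F [-0.2 -0.2 -1.5] tcp [ 0.6043 -0.0928  0.1386] w 0.013699040144057133
```

View pics/e4.png

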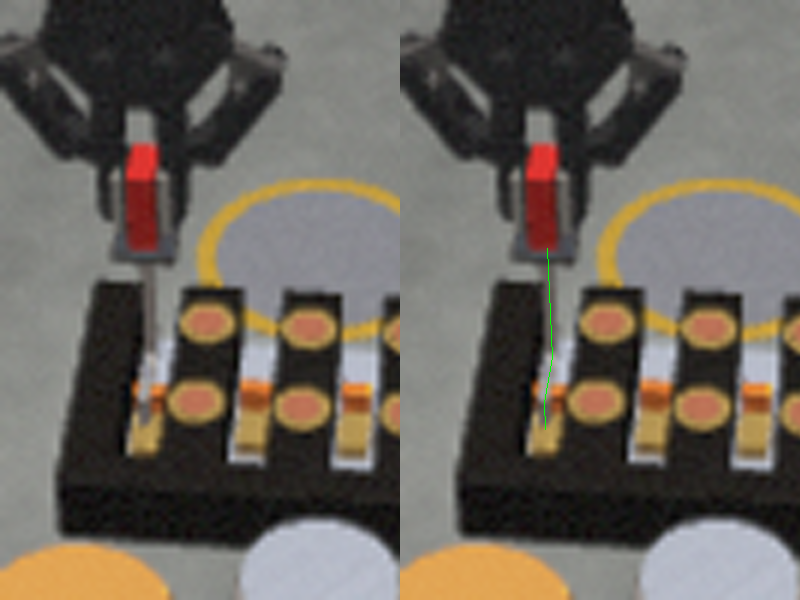

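The tip is behind the lug. Dragging out.

Emit:
move_arm(deltas="-1.0 0 0 0 0 0;-1.8 0 0 0 0 0;-2.0 0 0 0 0 0;-2.0 0 0 0 0 0;0 0 0 0 0 0")

```text
clock: 16.25
eef_pos: [0.5326, -0.097, 0.1407]
orientation: [-179.9, -0.3, 3.1]
ft_force: [-1.2, 0.3, -1.0]
grip_width: 0.0132
```

```bash
python3 tipchk.py e5.png; python3 mp.py -.087 -.075 .138
```

```text
tip mould [ 0.0084 -0.0752  0.0171] t 16.3 F [ 0.7 -0.3 -0.1] tcp [ 0.534  -0.0968  0.1409] w 0.013183534012577497
target [ 0.4715 -0.0998  0.138 ]
now in mould [-0.0244 -0.0754]
t 16.3 pos [ 0.534  -0.0968  0.1409] rpy [-179.9   -0.4    3.1] F [ 0.7 -0.3 -0.1] w 0.0132 rows 2
-3.13 -0.02 0.13 -0.001 -0.003 -0.000;-3.13 -0.02 0.14 -0.001 -0.003 -0.000
```

View pics/e5.png

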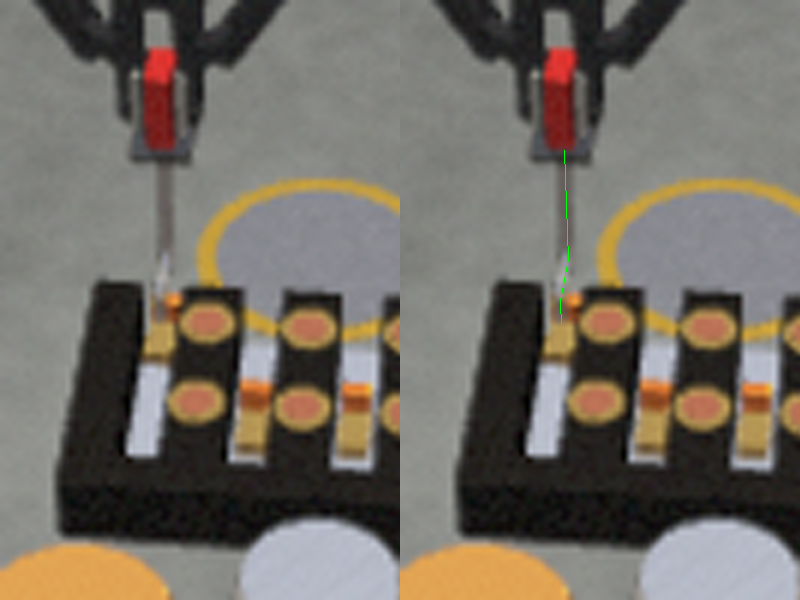

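Emit:
move_arm(deltas="-1.0 0 0.2 0 0 0;-1.6 0 0.1 0 0 0;-1.8 0 0 0 0 0;-1.4 0 0 0 0 0;-0.5 0 0 0 0 0")

```text
clock: 16.8
eef_pos: [0.47, -0.1001, 0.138]
orientation: [-179.9, -0.7, 3.1]
ft_force: [1.8, 0.8, -1.5]
grip_width: 0.0135
```

```bash
python3 tipchk.py e6.png; python3 mp.py -.087 -.075 .138
```

```text
tip mould [-0.0553 -0.0752  0.0144] t 16.85 F [-0.3  0.3 -1.9] tcp [ 0.4699 -0.1002  0.138 ] w 0.013358256952814758
target [ 0.4715 -0.0998  0.138 ]
now in mould [-0.0887 -0.0753]
t 16.85 pos [ 0.4699 -0.1002  0.138 ] rpy [-179.9   -0.6    3.1] F [-0.3  0.3 -1.9] w 0.0134 rows 1
0.17 -0.03 0.00 -0.001 -0.011 0.000
```

View pics/e6.png

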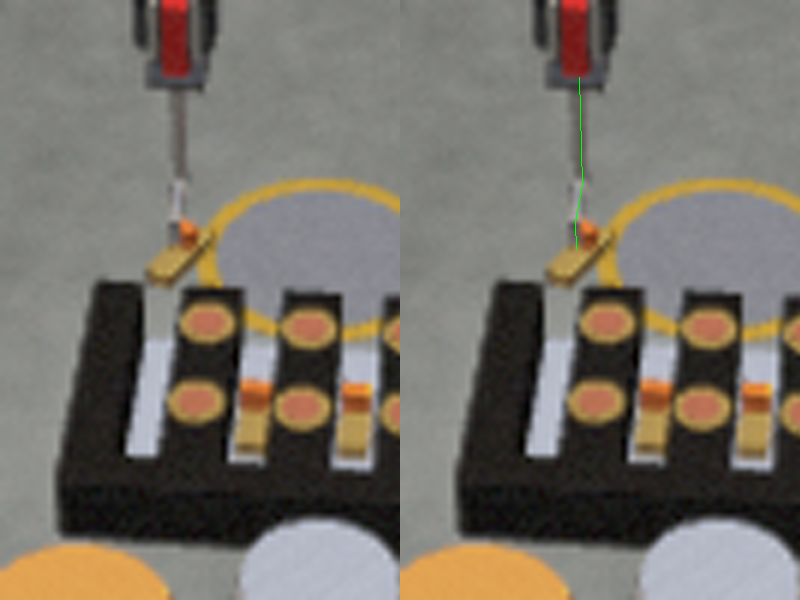

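The first key is out, turned about 40° but clear of the block. Lift and go to slot -25.

Emit:
move_arm(deltas="0.2 0 -1.5 0 -0.01 0;0 0 -3.0 0 0 0;0 0 -2.0 0 0 0;0 0 0 0 0 0")

```text
clock: 17.25
eef_pos: [0.4732, -0.0998, 0.205]
orientation: [-179.9, -0.0, 3.2]
ft_force: [0.2, -0.1, -2.0]
grip_width: 0.0135
```

```bash
python3 mp.py .040 -.025 .2
```

```text
target [ 0.5956 -0.043   0.2   ]
now in mould [-0.0854 -0.0751]
t 17.25 pos [ 0.4732 -0.0998  0.205 ] rpy [-179.9   -0.     3.2] F [ 0.2 -0.1 -2. ] w 0.0135 rows 4
3.14 -1.25 0.13 -0.000 -0.000 0.000;3.14 -1.25 0.13 -0.000 -0.000 0.000;3.14 -1.25 0.13 -0.000 -0.000 0.000;3.13 -1.25 0.13 -0.000 -0.000 0.000
```

Emit:
move_arm(deltas="2.5 -1.2 0 0 0 0;3.1 -1.2 0 0 0 0;3.1 -1.2 0.1 0 0 0;2.9 -1.2 0.1 0 0 0;0.7 -0.2 0.1 0 0 0")

```text
clock: 17.75
eef_pos: [0.598, -0.0412, 0.1995]
orientation: [-179.9, -0.1, 3.1]
ft_force: [-0.9, -0.8, -0.7]
grip_width: 0.0132
```

```bash
python3 tipchk.py f1.png;python3 mp.py .041 -.025 .165
```

```text
tip mould [ 0.074  -0.0237  0.0751] t 17.8 F [-1.7  0.8 -2.1] tcp [ 0.5976 -0.0417  0.1991] w 0.013252136600486358
target [ 0.5966 -0.0429  0.165 ]
now in mould [ 0.042  -0.0238]
t 17.8 pos [ 0.5976 -0.0417  0.1991] rpy [-179.9   -0.     3.1] F [-1.7  0.8 -2.1] w 0.0133 rows 1
-0.10 0.12 3.41 -0.001 -0.000 -0.001
```

View pics/f1.png

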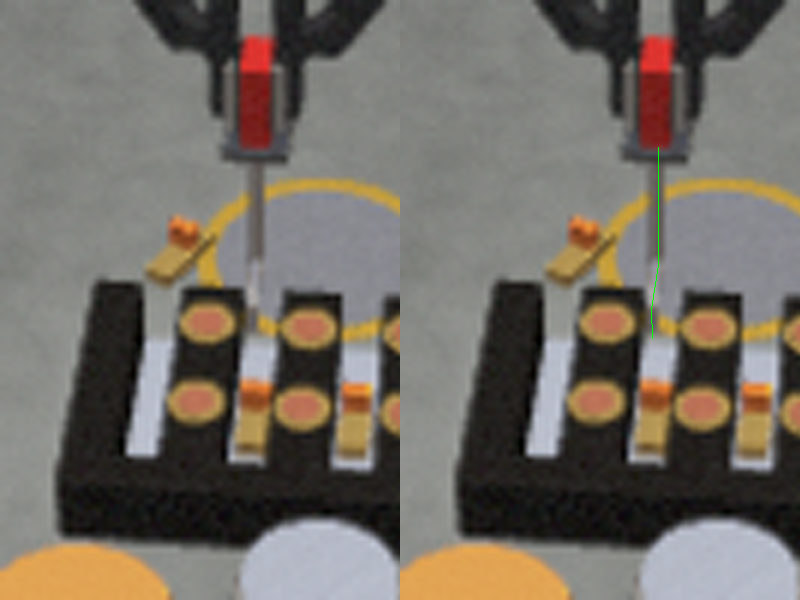

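Emit:
move_arm(deltas="0 0.1 1.5 0 0 0;0 0 1.5 0 0 0;0 0 1.2 0 0 0;0 0 1.0 0 0 0;0 0 0.6 0 0 0")

```text
clock: 18.3
eef_pos: [0.5961, -0.0441, 0.1364]
orientation: [-180.0, 0.1, 3.0]
ft_force: [0.5, 0.5, 0.1]
grip_width: 0.0132
```

```bash
python3 tipchk.py f2.png
```

```text
tip mould [ 0.0717 -0.0261  0.0117] t 18.35 F [-1.8  0.1 -2.6] tcp [ 0.5958 -0.0441  0.1358] w 0.013440705670416882
```

View pics/f2.png

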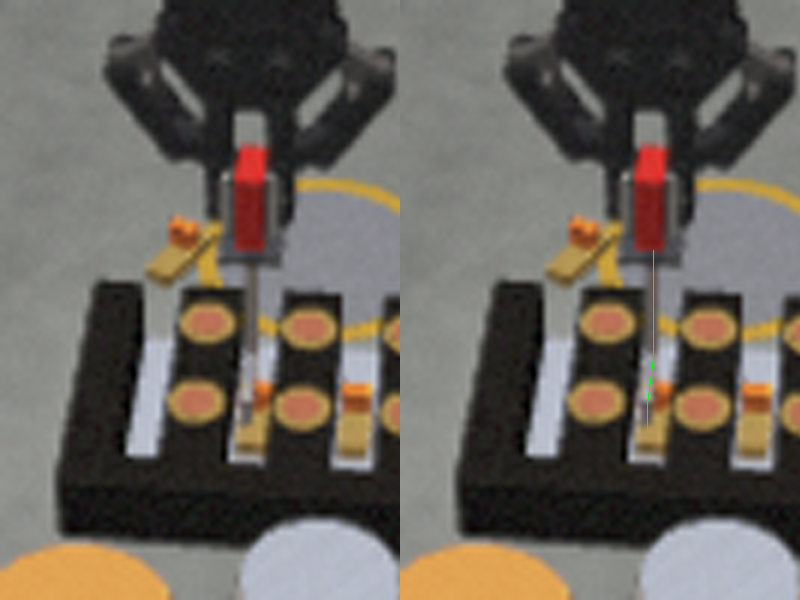

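Emit:
move_arm(deltas="0 -0.2 -0.2 0 0 0;-1.0 0 0 0 0 0;-1.8 0 0 0 0 0;-2.0 0 0 0 0 0;-2.0 0 0 0 0 0")

```text
clock: 18.85
eef_pos: [0.5263, -0.0454, 0.1396]
orientation: [-180.0, -0.1, 3.0]
ft_force: [0.7, -0.7, -1.1]
grip_width: 0.0135
```

```bash
python3 tipchk.py f3.png;python3 mp.py -.077 -.025 .138
```

```text
tip mould [-0.0007 -0.024   0.0155] t 18.9 F [-0.5 -2.6  0.2] tcp [ 0.5231 -0.0459  0.1395] w 0.013050914772297391
target [ 0.4788 -0.0493  0.138 ]
now in mould [-0.0326 -0.024 ]
t 18.9 pos [ 0.5231 -0.0459  0.1395] rpy [1.8e+02 1.0e-01 3.0e+00] F [-0.5 -2.6  0.2] w 0.0131 rows 1
-4.44 0.11 0.16 0.000 0.001 -0.002
```

View pics/f3.png

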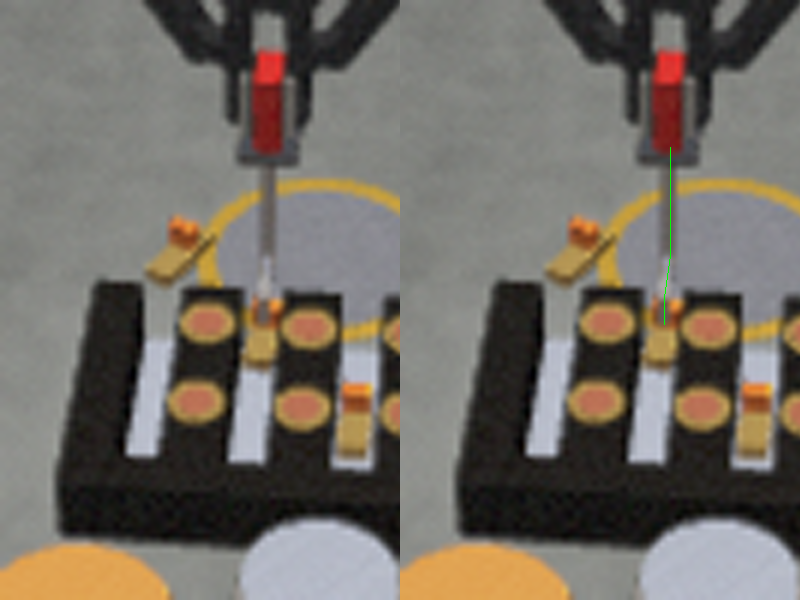

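Emit:
move_arm(deltas="-1.5 0 0.1 0 0 0;-1.5 0 0 0 0 0;-1.0 0 0 0 0 0;-0.5 0 0 0 0 0;0 0 0 0 0 0")

```text
clock: 19.4
eef_pos: [0.4753, -0.0485, 0.1415]
orientation: [180.0, -0.2, 3.0]
ft_force: [-0.2, 0.1, -1.6]
grip_width: 0.0132
```

```bash
python3 tipchk.py f4.png
```

```text
tip mould [-0.0476 -0.0242  0.0176] t 19.45 F [ 0.9 -0.7 -1.1] tcp [ 0.4757 -0.0485  0.1415] w 0.013009550523590428
```

View pics/f4.png

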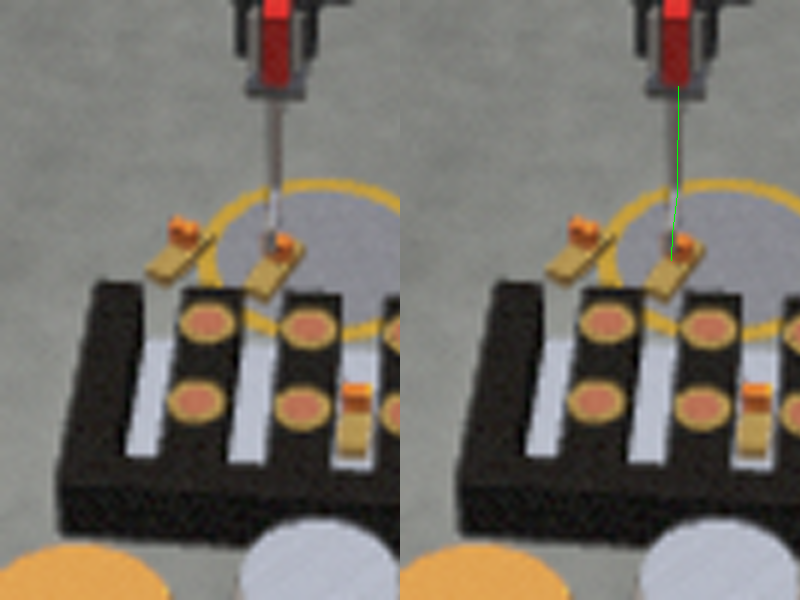

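The second key is out. Now slot +25.

Emit:
move_arm(deltas="0.2 0 -1.5 0 0 0;0 0 -2.8 0 0 0;0 0 -1.8 0 0 0;0 0 0 0 0 0")

```text
clock: 19.85
eef_pos: [0.4794, -0.048, 0.2042]
orientation: [180.0, -0.2, 3.0]
ft_force: [-0.2, 0.2, -1.7]
grip_width: 0.0131
```

```bash
python3 mp.py .038 .027 .2
```

```text
target [0.5908 0.0088 0.2   ]
now in mould [-0.0763 -0.0237]
t 19.85 pos [ 0.4794 -0.048   0.2042] rpy [180.   -0.2   3. ] F [-0.2  0.2 -1.7] w 0.0131 rows 3
3.81 -1.70 0.16 0.000 -0.001 -0.000;3.81 -1.70 0.15 0.000 -0.001 -0.000;3.81 -1.69 0.15 0.000 -0.001 -0.000
```

Emit:
move_arm(deltas="2.0 -1.0 0 0 0 0;3.0 -1.4 0.1 0 0 0;3.0 -1.4 0.1 0 0 0;2.4 -1.0 0.2 0 0 0;1.0 -0.3 0 0 0 0")

```text
clock: 20.35
eef_pos: [0.5946, 0.0104, 0.1975]
orientation: [180.0, -0.2, 2.9]
ft_force: [-0.6, -1.3, -0.7]
grip_width: 0.0135
```

```bash
python3 tipchk.py g1.png;python3 mp.py .038 .027 .165
```

```text
tip mould [0.0747 0.0283 0.0735] t 20.4 F [-0.5  0.9 -2.3] tcp [0.5951 0.0105 0.1974] w 0.013210426127593738
target [0.5908 0.0088 0.165 ]
now in mould [0.0423 0.0285]
t 20.4 pos [0.5951 0.0105 0.1974] rpy [180.   -0.2   2.9] F [-0.5  0.9 -2.3] w 0.0132 rows 1
-0.44 0.15 3.24 0.000 -0.003 -0.003
```

View pics/g1.png

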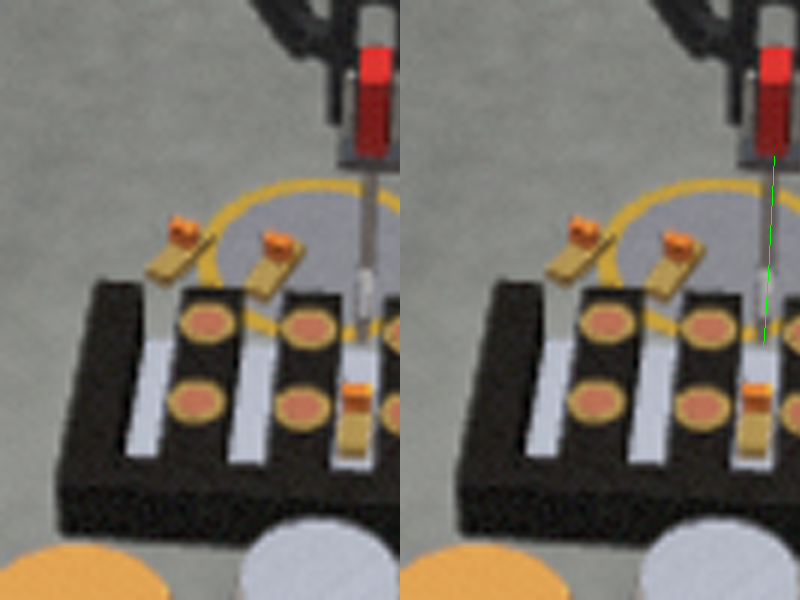

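Emit:
move_arm(deltas="-0.3 0.1 1.0 0 0 0;0 0 1.5 0 0 0;0 0 1.5 0 0 0;0 0 1.2 0 0 0;0 0 0.4 0 0 0")

```text
clock: 20.9
eef_pos: [0.5881, 0.0064, 0.1358]
orientation: [179.9, 0.0, 2.8]
ft_force: [-0.2, -0.5, -0.2]
grip_width: 0.0132
```

```bash
python3 tipchk.py g2.png
```

```text
tip mould [0.067  0.0243 0.0117] t 20.95 F [-0.6 -0.3 -1.7] tcp [0.588  0.0063 0.1357] w 0.013118504934548974
```

View pics/g2.png

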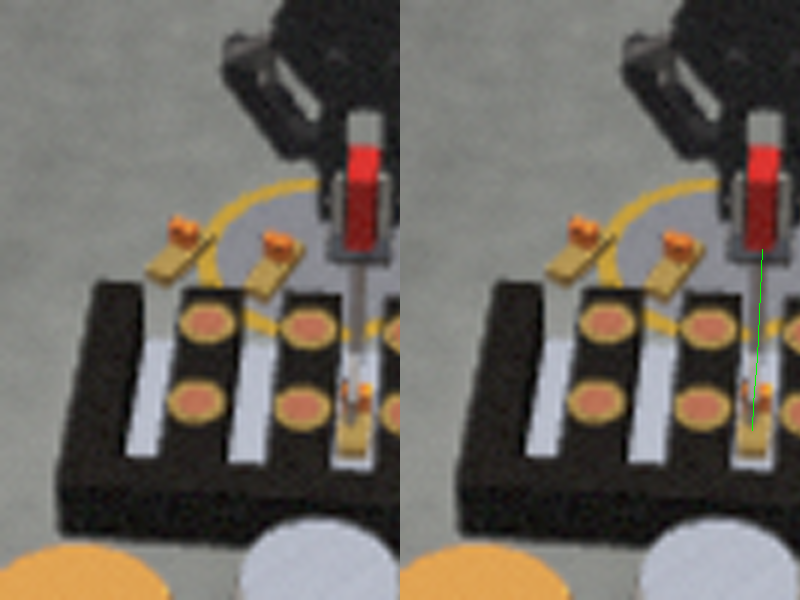

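Emit:
move_arm(deltas="0 -0.2 -0.2 0 0 0;-1.0 -0.05 0 0 0 0;-1.8 0 0 0 0 0;-2.0 0 0 0 0 0;-2.0 0 0 0 0 0")

```text
clock: 21.45
eef_pos: [0.5183, 0.0056, 0.1398]
orientation: [179.9, -0.2, 2.8]
ft_force: [1.1, -0.2, -1.4]
grip_width: 0.0136
```

```bash
python3 tipchk.py g3.png
```

```text
tip mould [-0.0056  0.0271  0.0157] t 21.5 F [ 0.6 -1.7 -1.1] tcp [0.5151 0.0052 0.1396] w 0.013015160369469697
```

View pics/g3.png

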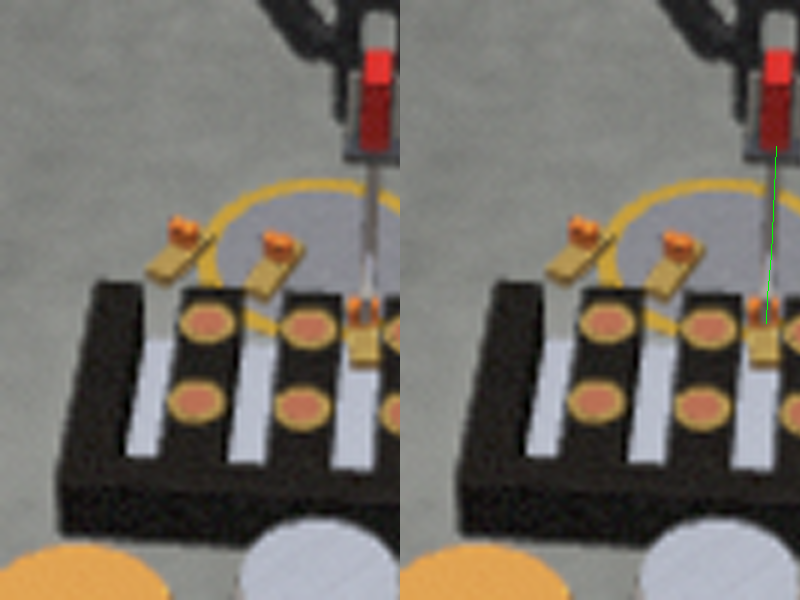

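Emit:
move_arm(deltas="-1.5 0 0.1 0 0 0;-1.5 0 0 0 0 0;-1.0 0 0 0 0 0;-0.5 0 0 0 0 0;0 0 0 0 0 0")

```text
clock: 22.0
eef_pos: [0.4673, 0.003, 0.1414]
orientation: [179.9, -0.4, 2.8]
ft_force: [0.4, -0.7, 0.4]
grip_width: 0.013
```

```bash
python3 tipchk.py g4.png
```

```text
tip mould [-0.0524  0.0276  0.0176] t 22.05 F [ 0.2  0.2 -1.2] tcp [0.4677 0.0031 0.1414] w 0.013264381474087863
```

View pics/g4.png

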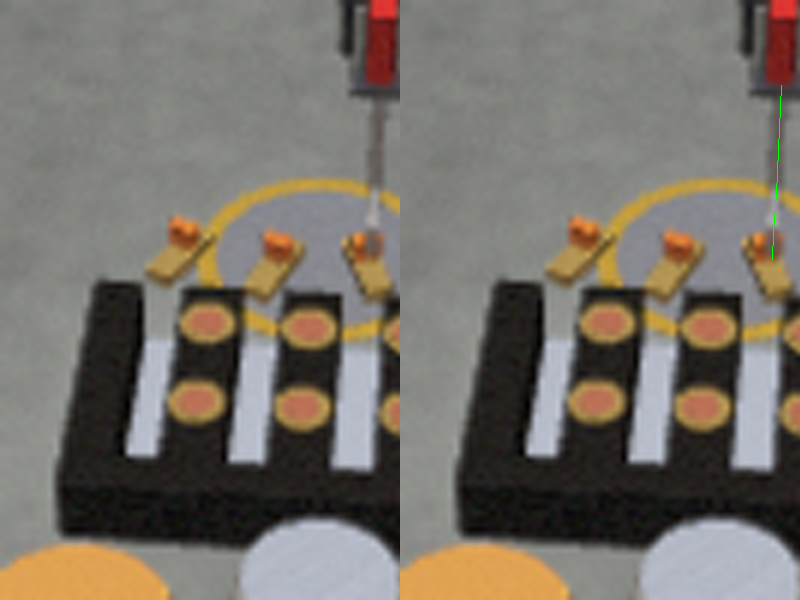

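All three keys are out. Lift and take the pick back to the approach point behind the fork.

Emit:
move_arm(deltas="0.2 0 -1.5 0 0 0;0 0 -3.0 0 0 0;0 0 -3.0 0 0 0;0 0 -3.0 0 0 0;0 0 -1.0 0 0 0")

```text
clock: 22.55
eef_pos: [0.4707, 0.0036, 0.2595]
orientation: [179.9, -0.3, 2.8]
ft_force: [0.3, -0.8, -1.6]
grip_width: 0.0134
```

```bash
python3 plan.py .366 -.3101 .25 6.5 4
```

```text
t 22.55 pos [0.4707 0.0036 0.2595] rpy [179.9  -0.3   2.8] F [ 0.3 -0.8 -1.6] w 0.0134 rows 9
-1.33 3.42 0.10 0.000 -0.001 -0.007;-1.36 3.41 0.10 0.000 -0.001 -0.007;-1.38 3.40 0.10 0.000 -0.001 -0.007;-1.41 3.40 0.10 0.000 -0.001 -0.007;-1.43 3.38 0.10 0.000 -0.001 -0.007
-1.45 3.37 0.10 0.000 -0.001 -0.007;-1.48 3.36 0.10 0.000 -0.001 -0.007;-1.50 3.35 0.10 0.000 -0.001 -0.007;-1.53 3.34 0.11 0.000 -0.001 -0.007
```

Emit:
move_arm(deltas="-1.3 3.4 0.1 0 0 -0.007;-1.4 3.4 0.1 0 0 -0.007;-1.4 3.4 0.1 0 0 -0.007;-1.4 3.4 0.1 0 0 -0.007;-1.4 3.4 0.1 0 0 -0.007")

```text
clock: 23.05
eef_pos: [0.4152, -0.1718, 0.2545]
orientation: [180.0, -0.5, 5.4]
ft_force: [0.9, -0.4, -1.0]
grip_width: 0.0137
```

Emit:
move_arm(deltas="-1.5 3.4 0.1 0 0 -0.007;-1.5 3.4 0.1 0 0 -0.007;-1.5 3.0 0.1 0 0 -0.007;-1.0 2.0 0 0 0 0;0 0 0 0 0 0")

```text
clock: 23.55
eef_pos: [0.3691, -0.3047, 0.2488]
orientation: [179.9, -0.4, 6.4]
ft_force: [-0.5, 0.2, -0.6]
grip_width: 0.0137
```

```bash
python3 plan.py .366 -.3101 .16 6.5 3
python3 - <<'E'
from h import *
c=cam('top','h0.png');cv2.imwrite('pics/h1.png',cv2.resize(c['image'][200:275,260:360],None,fx=8,fy=8,interpolation=2))
E
```

```text
t 23.55 pos [ 0.3691 -0.3047  0.2488] rpy [179.9  -0.4   6.4] F [-0.5  0.2 -0.6] w 0.0137 rows 3
-0.14 0.16 2.96 0.001 -0.002 -0.001;-0.14 0.16 2.96 0.001 -0.002 -0.001;-0.13 0.17 2.96 0.001 -0.002 -0.001
```

View pics/h1.png

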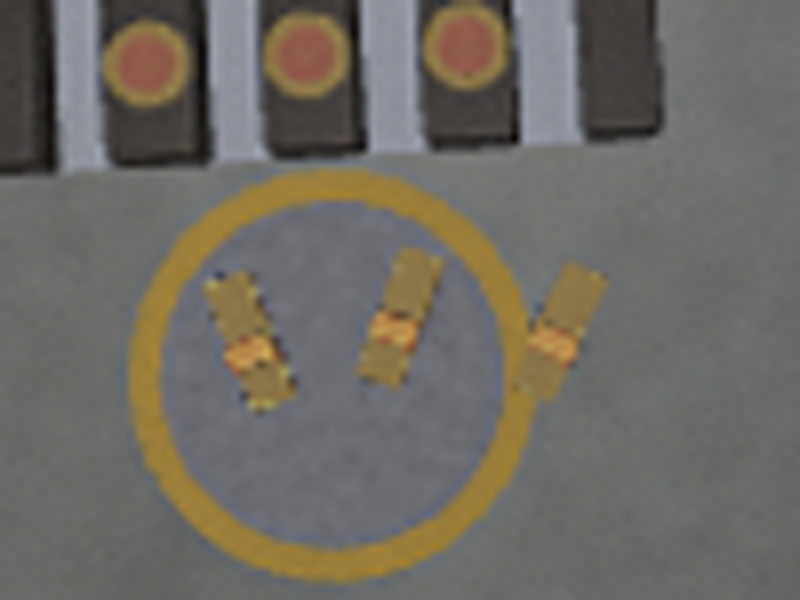

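The three keys lie clear in front at about (291,243), (310,240) and (330,241). Lowering the pick behind the fork.

Emit:
move_arm(deltas="-0.2 0.4 2.5 0 0 0;-0.1 0.1 2.5 0 0 0;0 0 2.5 0 0 0;0 0 1.2 0 0 0;0 0 0 0 0 0")

```text
clock: 24.1
eef_pos: [0.3711, -0.3054, 0.1578]
orientation: [180.0, -0.5, 6.7]
ft_force: [-0.3, 0.5, -0.4]
grip_width: 0.0133
```

```bash
python3 plan.py .366 -.3101 .16 6.5 3; python3 plan.py .4442 -.3011 .159 6.5 3
```

```text
t 24.1 pos [ 0.3711 -0.3054  0.1578] rpy [180.   -0.5   6.7] F [-0.3  0.5 -0.4] w 0.0133 rows 1
-0.56 0.40 -0.22 0.000 -0.008 0.004
t 24.1 pos [ 0.3711 -0.3054  0.1578] rpy [180.   -0.5   6.7] F [-0.3  0.5 -0.4] w 0.0133 rows 3
2.44 0.14 -0.02 0.000 -0.003 0.001;2.44 0.14 -0.03 0.000 -0.003 0.001;2.44 0.14 -0.03 0.000 -0.003 0.001
```

Emit:
move_arm(deltas="0 0.4 -0.2 0 -0.008 0.004;0 0 0 0 0 0;0 0 0 0 0 0")

```text
clock: 24.4
eef_pos: [0.3731, -0.3089, 0.1612]
orientation: [180.0, -0.0, 6.6]
ft_force: [-0.6, 0.2, -1.1]
grip_width: 0.0134
```

```bash
python3 plan.py .4442 -.3011 .159 6.5 2.5
```

```text
t 24.4 pos [ 0.3731 -0.3089  0.1612] rpy [180.   -0.    6.6] F [-0.6  0.2 -1.1] w 0.0134 rows 3
2.39 0.01 0.08 0.000 -0.000 0.000;2.39 0.01 0.07 0.000 -0.000 0.000;2.39 0.01 0.07 0.000 -0.000 0.000
```

Emit:
move_arm(deltas="1.0 0 0.1 0 0 0;1.8 0 0 0 0 0;1.4 0 0 0 0 0;0 0 0 0 0 0")

```text
clock: 24.8
eef_pos: [0.419, -0.3039, 0.162]
orientation: [179.8, -0.2, 6.6]
ft_force: [0.1, -0.1, -0.5]
grip_width: 0.0134
```

```bash
python3 plan.py .4442 -.3011 .159 6.5 2.5;python3 -c "
from h import *
c=cam('scene');cv2.imwrite('pics/i1.png',cv2.resize(c['image'][110:200,225:290],None,fx=7,fy=6.6,interpolation=2))"
```

```text
t 24.8 pos [ 0.419  -0.3039  0.162 ] rpy [179.8  -0.2   6.6] F [ 0.1 -0.1 -0.5] w 0.0134 rows 2
1.27 0.00 0.16 0.001 -0.002 0.001;1.27 0.00 0.15 0.001 -0.002 0.001
```

View pics/i1.png

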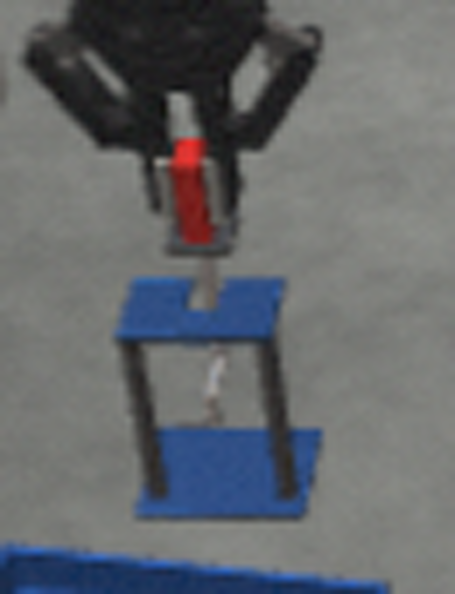

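The shaft is centred in front of the notch. Continue in, then down.

Emit:
move_arm(deltas="1.3 0 0.1 0 0 0;1.2 0 0.1 0 0 0;0 0 0 0 0 0;0 0 0 0 0 0")

```text
clock: 25.25
eef_pos: [0.444, -0.3011, 0.1597]
orientation: [179.9, -0.2, 6.5]
ft_force: [-0.0, 0.2, -1.0]
grip_width: 0.0136
```

```bash
python3 plan.py .4442 -.3011 .1455 6.5 2.5
```

```text
t 25.25 pos [ 0.444  -0.3011  0.1597] rpy [179.9  -0.2   6.5] F [-0.   0.2 -1. ] w 0.0136 rows 1
0.01 -0.00 1.42 0.002 -0.003 0.000
```

Emit:
move_arm(deltas="0 0 0.8 0 0 0;0 0 0.5 0 0 0;0 0 0 0 0 0")

```text
clock: 25.55
eef_pos: [0.4435, -0.3014, 0.1457]
orientation: [179.9, -0.2, 6.5]
ft_force: [2.7, -0.3, 3.2]
grip_width: 0.0137
```

```bash
python3 plan.py .4442 -.3011 .1455 6.5 2.5
```

```text
t 25.55 pos [ 0.4435 -0.3014  0.1457] rpy [179.9  -0.2   6.5] F [ 2.7 -0.3  3.2] w 0.0137 rows 1
0.07 -0.02 0.02 0.003 -0.003 -0.001
```

Seated (upward force about 3 N). Release and rise.

Emit:
move_arm(deltas="0 0 0 0 0 0;0 0 0 0 0 0;0 0 0 0 0 0;0 0 0 0 0 0", claw=0)

```text
clock: 25.95
eef_pos: [0.4428, -0.3017, 0.1454]
orientation: [179.9, -0.1, 6.4]
ft_force: [-0.0, 0.9, 0.5]
grip_width: 0.0427
```

Emit:
move_arm(deltas="0 0 -1.5 0 0 0;0 0 -3 0 0 0;0 0 -3 0 0 0;0 0 -2.5 0 0 0;0 0 0 0 0 0")

```text
clock: 26.45
eef_pos: [0.4419, -0.3013, 0.2487]
orientation: [179.9, -0.0, 6.4]
ft_force: [0.6, -0.1, -0.4]
grip_width: 0.0425
```

```bash
python3 - <<'E'
from fit import *
c=cam('scene');cv2.imwrite('pics/i2.png',cv2.resize(c['image'][110:200,225:290],None,fx=7,fy=6.6,interpolation=2))
c=cam('top')
m=np.load('mould.npy');im=c['image']
k=8;K=im[200:275,260:360]
hsv=cv2.cvtColor(im,cv2.COLOR_BGR2HSV)
for i,(pt,nm) in enumerate([((291,242.5),'A'),((310,240),'B'),((330,241),'C')]):
    x0,y0=int(pt[0])-12,int(pt[1])-13
    # brass: warmer than floor ring; report masks
for d in manip.masks_of('key1','top'):
    M=d['mask'];ys,xs=np.nonzero(M)
    (cx,cy),(w,h),a=cv2.minAreaRect(np.c_[xs,ys].astype(np.float32));print(d['confidence'],len(xs),(cx,cy),(w,h),a)
cv2.imwrite('pics/i3.png',cv2.resize(K,None,fx=8,fy=8,interpolation=2))
E
```

```text
0.68 98 (290.4500427246094, 241.8500213623047) (17.076295852661133, 6.008326530456543) 71.56504821777344
0.47 100 (329.5000305175781, 241.00001525878906) (6.260990142822266, 16.54690170288086) 26.56505012512207
```

View pics/i2.png

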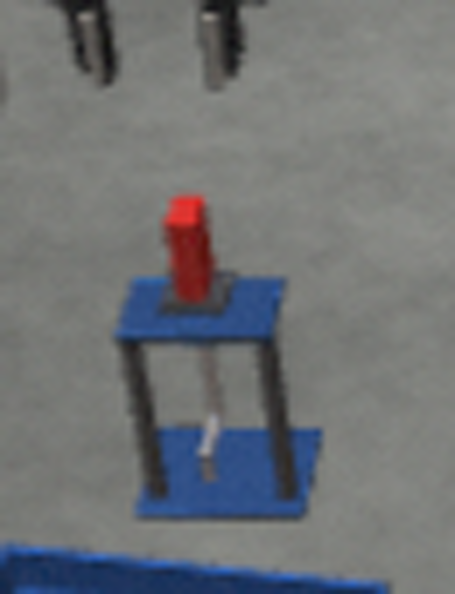

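View pics/i3.png

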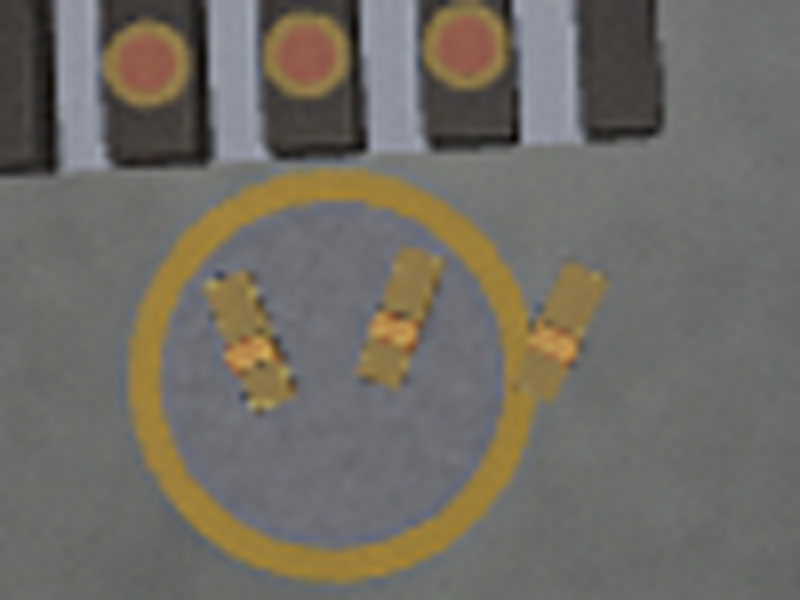

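The pick hangs straight in its fork with its collar flat on the plate. Next, fit the key poses from their corners.

```bash
python3 - <<'E'
from fit import *
c=cam('top')
L=[[.022,.0075,.01],[.022,-.0075,.01],[-.022,-.0075,.01],[-.022,.0075,.01]]
for n,q in dict(A=[[205,287],[250,270],[297,393],[260,411]],B=[[401,246],[444,260],[400,389],[358,377]],C=[[567,261],[607,277],[556,402],[516,388]]).items():
    p,e=fit(c,L,crop(260,200,8,q),[.49,-.02,0]);g=W(p,[-.003,0,0])[0]
    print(n,p[:2].round(4),'yaw',np.degrees(p[2]).round(1),e.round(2),'grasp',g.round(4))
t=np.load('tray.npy')
for y in(-.05,0,.05):print(W(t,[0,y,0]).round(4))
E
python3 plan.py .487 -.1 .12 -20 4.5
```

```text
A [0.4964 0.0012] yaw 23.0 0.28 grasp [0.4936 0.     0.    ]
B [ 0.5035 -0.0462] yaw -18.3 0.14 grasp [ 0.5006 -0.0452  0.    ]
C [ 0.499  -0.0975] yaw -22.1 0.23 grasp [ 0.4962 -0.0964  0.    ]
[[ 0.6063 -0.3368  0.    ]]
[[ 0.6074 -0.2868  0.    ]]
[[ 0.6086 -0.2368  0.    ]]
t 26.65 pos [ 0.4406 -0.3004  0.2449] rpy [-179.9    0.2    6.4] F [-0.9 -0.1 -0.2] w 0.043 rows 6
1.15 -3.23 2.08 -0.000 0.001 0.077;0.90 -3.31 2.08 -0.000 0.001 0.077;0.64 -3.37 2.08 -0.000 0.001 0.077;0.38 -3.41 2.08 -0.000 0.001 0.077;0.11 -3.43 2.08 -0.000 0.001 0.077
-0.15 -3.42 2.08 -0.000 0.001 0.077
```

```bash
python3 plan.py .4962 -.0964 .13 -22.1 4.2
```

```text
t 26.65 pos [ 0.4406 -0.3004  0.2449] rpy [-179.9    0.2    6.4] F [-0.9 -0.1 -0.2] w 0.043 rows 6
1.31 -3.27 1.92 -0.000 0.001 0.083;1.03 -3.37 1.92 -0.000 0.001 0.083;0.75 -3.44 1.92 -0.000 0.001 0.083;0.46 -3.49 1.92 -0.000 0.001 0.083;0.17 -3.52 1.92 -0.000 0.001 0.083
-0.13 -3.52 1.92 -0.000 0.001 0.083
```

Emit:
move_arm(deltas="1.3 -3.3 0 0 0 0.083;1.0 -3.4 0 0 0 0.083;0.8 -3.4 1.5 0 0 0.083;0.5 -3.5 2.5 0 0 0.083;0.2 -3.5 2.5 0 0 0.083", claw=-0.2)

```text
clock: 27.15
eef_pos: [0.4878, -0.1304, 0.1759]
orientation: [179.9, 0.3, -18.7]
ft_force: [1.2, -0.3, 0.1]
grip_width: 0.0343
```

```bash
python3 plan.py .4962 -.0964 .08 -22.1 3
```

```text
t 27.15 pos [ 0.4878 -0.1304  0.1759] rpy [179.9   0.3 -18.7] F [ 1.2 -0.3  0.1] w 0.0343 rows 4
-0.06 -0.88 2.40 0.001 0.001 0.015;-0.08 -0.88 2.40 0.001 0.001 0.015;-0.09 -0.87 2.40 0.001 0.001 0.015;-0.11 -0.87 2.40 0.001 0.001 0.015
```

Emit:
move_arm(deltas="-0.1 -1.0 2.4 0 0 0.015;-0.1 -1.0 2.4 0 0 0.015;-0.1 -0.8 2.4 0 0 0.015;0 -0.5 2.0 0 0 0.015;0 0 0 0 0 0")

```text
clock: 27.65
eef_pos: [0.4925, -0.0903, 0.0733]
orientation: [179.7, 0.9, -22.0]
ft_force: [-0.2, -0.5, 0.3]
grip_width: 0.0344
```

```bash
python3 plan.py .4962 -.0964 .026 -22.1 3
```

```text
t 27.65 pos [ 0.4925 -0.0903  0.0733] rpy [179.7   0.9 -22. ] F [-0.2 -0.5  0.3] w 0.0344 rows 2
0.33 0.20 2.36 0.002 0.008 0.001;0.31 0.21 2.36 0.002 0.008 0.001
```

Emit:
move_arm(deltas="0.6 0.4 0 0.004 0.015 0;0 0 1.3 0 0 0;0 0 0.5 0 0 0;0 0 0 0 0 0")

```text
clock: 28.05
eef_pos: [0.4968, -0.0985, 0.055]
orientation: [179.9, -0.0, -22.0]
ft_force: [0.6, 0.8, 1.2]
grip_width: 0.0343
```

```bash
python3 plan.py .4962 -.0964 .026 -22.1 3; python3 -c "
from h import *
c=cam('scene');cv2.imwrite('pics/j1.png',cv2.resize(c['image'][155:255,285:385],None,fx=6,fy=6,interpolation=2))"
```

```text
t 28.05 pos [ 0.4968 -0.0985  0.055 ] rpy [179.9  -0.  -22. ] F [0.6 0.8 1.2] w 0.0343 rows 1
-0.13 -0.17 2.90 0.001 -0.001 0.001
```

View pics/j1.png

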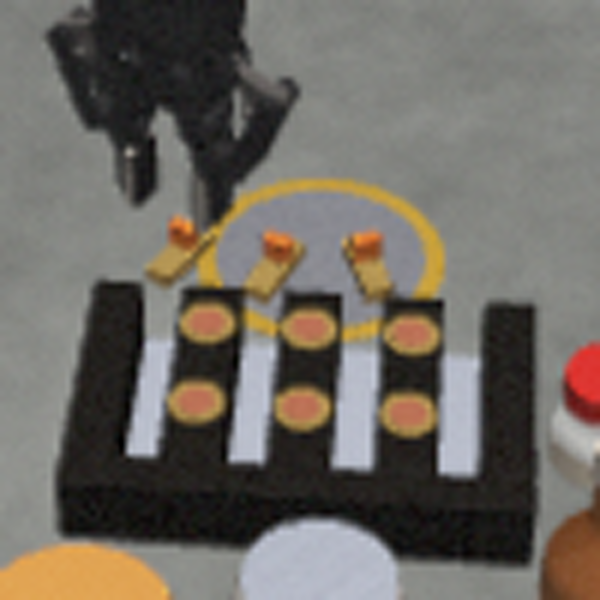

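The fingers straddle the lug, so descend and close.

Emit:
move_arm(deltas="-0.1 -0.2 1.0 0 0 0;0 0 1.0 0 0 0;0 0 0.6 0 0 0;0 0 0 0 0 0")

```text
clock: 28.5
eef_pos: [0.497, -0.096, 0.0276]
orientation: [180.0, -0.1, -22.0]
ft_force: [-0.5, -0.5, -0.3]
grip_width: 0.0345
```

```bash
python3 plan.py .4962 -.0964 .026 -22.1 3
```

```text
t 28.5 pos [ 0.497  -0.096   0.0276] rpy [ 1.8e+02 -1.0e-01 -2.2e+01] F [-0.5 -0.5 -0.3] w 0.0345 rows 1
-0.06 0.07 0.16 0.000 -0.002 0.002
```

Emit:
move_arm(deltas="0 0.1 0.1 0 0 0;0 0 0 0 0 0;0 0 0 0 0 0;0 0 0 0 0 0", claw=-1, newtons=40)

```text
clock: 28.9
eef_pos: [0.4966, -0.0971, 0.0266]
orientation: [180.0, -0.1, -22.0]
ft_force: [-0.5, 0.2, 0.2]
grip_width: 0.014
```

Emit:
move_arm(deltas="0 0 -1.5 0 0 0;0 0 -3 0 0 0;0 0 -3 0 0 0;0 0 -2 0 0 0;0 0 0 0 0 0")

```text
clock: 29.4
eef_pos: [0.4961, -0.0971, 0.125]
orientation: [180.0, -0.0, -22.0]
ft_force: [-0.1, -0.4, -1.0]
grip_width: 0.0142
```

```bash
python3 plan.py .605 -.325 .12 -1.4 4.2; python3 -c "
from h import *
c=cam('scene');cv2.imwrite('pics/j2.png',cv2.resize(c['image'][155:255,285:385],None,fx=6,fy=6,interpolation=2))"
```

```text
t 29.4 pos [ 0.4961 -0.0971  0.125 ] rpy [180.  -0. -22.] F [-0.1 -0.4 -1. ] w 0.0142 rows 7
2.66 2.44 0.08 0.000 -0.000 -0.051;2.53 2.57 0.07 0.000 -0.000 -0.051;2.40 2.70 0.07 0.000 -0.000 -0.051;2.26 2.82 0.07 0.000 -0.000 -0.051;2.11 2.93 0.07 0.000 -0.000 -0.051
1.96 3.03 0.07 0.000 -0.000 -0.051;1.80 3.13 0.07 0.000 -0.000 -0.051
```

View pics/j2.png

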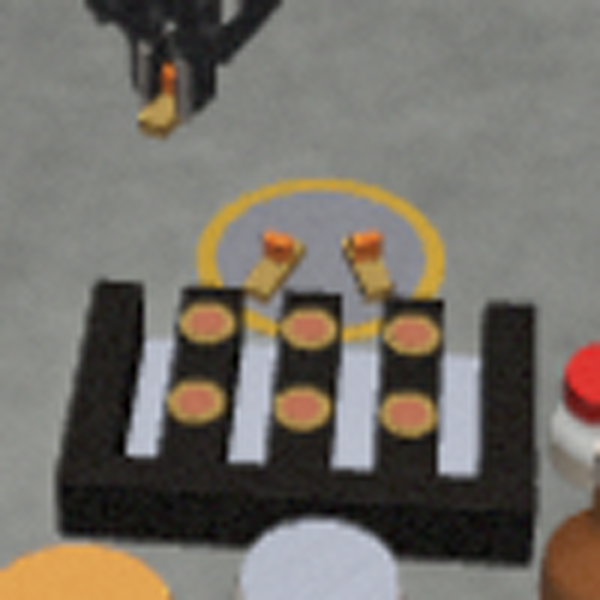

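Emit:
move_arm(deltas="2.7 2.5 0 0 0 -0.051;2.5 2.6 0 0 0 -0.051;2.4 2.7 0 0 0 -0.051;2.3 2.8 0 0 0 -0.051;2.1 2.9 0 0 0 -0.051")

```text
clock: 29.95
eef_pos: [0.5749, -0.2593, 0.1189]
orientation: [-179.8, 0.4, -6.4]
ft_force: [1.0, -0.3, -1.2]
grip_width: 0.0141
```

```bash
python3 plan.py .6064 -.3318 .09 -1.4 4.2
```

```text
t 29.95 pos [ 0.5749 -0.2593  0.1189] rpy [-179.8    0.4   -6.4] F [ 1.  -0.3 -1.2] w 0.0141 rows 3
1.32 2.29 0.95 -0.001 0.002 -0.029;1.25 2.33 0.95 -0.001 0.002 -0.029;1.18 2.36 0.96 -0.001 0.002 -0.029
```

Emit:
move_arm(deltas="1.3 2.3 0.5 0 0.002 -0.029;1.2 2.0 0.8 0 0.002 -0.029;0.8 1.3 0.8 0 0.002 -0.029;0 0 0.5 0 0 0;0 0 0 0 0 0")

```text
clock: 30.45
eef_pos: [0.6014, -0.3247, 0.0838]
orientation: [-179.7, 0.3, -1.4]
ft_force: [0.3, 0.1, 0.0]
grip_width: 0.0138
```

```bash
python3 plan.py .6064 -.3318 .034 -1.4 4.2
```

```text
t 30.45 pos [ 0.6014 -0.3247  0.0838] rpy [-179.7    0.3   -1.4] F [0.3 0.1 0. ] w 0.0138 rows 2
0.27 0.36 2.49 -0.003 0.003 -0.000;0.27 0.36 2.49 -0.003 0.003 -0.000
```

Emit:
move_arm(deltas="0.5 0.7 1.0 0 0 0;0 0 1.7 0 0 0;0 0 1.5 0 0 0;0 0 0.7 0 0 0;0 0 0 0 0 0")

```text
clock: 30.95
eef_pos: [0.6064, -0.3298, 0.0302]
orientation: [-179.6, 0.3, -1.4]
ft_force: [-3.7, -0.9, 22.3]
grip_width: 0.0142
```

```bash
python3 plan.py .6064 -.3318 .033 -1.4 4.2
```

```text
t 30.95 pos [ 0.6064 -0.3298  0.0302] rpy [-179.6    0.3   -1.4] F [-3.7 -0.9 22.3] w 0.0142 rows 1
0.00 0.20 -0.28 -0.006 0.005 0.000
```

Emit:
move_arm(deltas="0 0 -0.2 0 0 0;0 0 0 0 0 0")

```text
clock: 31.15
eef_pos: [0.6065, -0.3293, 0.0315]
orientation: [-179.6, 0.3, -1.4]
ft_force: [0.1, -0.3, -1.1]
grip_width: 0.014
```

Emit:
move_arm(deltas="0 0 0 0 0 0;0 0 0 0 0 0;0 0 0 0 0 0", claw=-0.3)

```text
clock: 31.45
eef_pos: [0.6064, -0.3287, 0.031]
orientation: [-179.6, 0.3, -1.3]
ft_force: [0.2, 0.6, 0.9]
grip_width: 0.0297
```

Emit:
move_arm(deltas="0 0 -1.5 0 0 0;0 0 -3 0 0 0;0 0 -3 0 0 0;0 0 -2 0 0 0;0 0 0 0 0 0")

```text
clock: 31.95
eef_pos: [0.6069, -0.3295, 0.1332]
orientation: [-179.6, 0.3, -1.3]
ft_force: [0.4, -0.3, -0.1]
grip_width: 0.0298
```

```bash
python3 plan.py .5006 -.0452 .10 -18.3 4.2; python3 -c "
from h import *
c=cam('scene');cv2.imwrite('pics/j3.png',cv2.resize(c['image'][155:255,205:395],None,fx=4,fy=4,interpolation=2))"
```

```text
t 31.95 pos [ 0.6069 -0.3295  0.1332] rpy [-179.6    0.3   -1.3] F [ 0.4 -0.3 -0.1] w 0.0298 rows 8
-1.41 -3.52 0.45 -0.001 0.001 0.037;-1.54 -3.46 0.44 -0.001 0.001 0.037;-1.67 -3.41 0.44 -0.001 0.001 0.037;-1.79 -3.34 0.43 -0.001 0.001 0.037;-1.91 -3.27 0.43 -0.001 0.001 0.037
-2.03 -3.20 0.43 -0.001 0.001 0.037;-2.15 -3.12 0.42 -0.001 0.001 0.037;-2.27 -3.04 0.42 -0.001 0.001 0.037
```

View pics/j3.png

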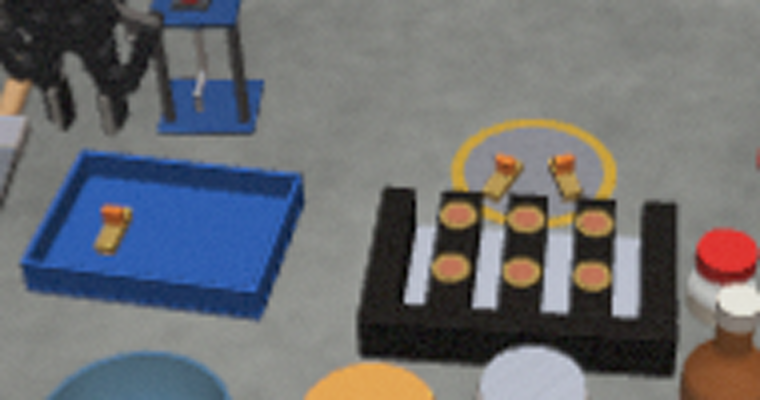

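The first key lies in the tray at about (110,230) in the crop. On to key B.

Emit:
move_arm(deltas="-1.4 -3.5 0 0 0 0.037;-1.5 -3.5 0 0 0 0.037;-1.7 -3.4 0 0 0 0.037;-1.8 -3.3 0 0 0 0.037;-1.9 -3.3 0.4 0 0 0.037", claw=-0.2)

```text
clock: 32.5
eef_pos: [0.5373, -0.1509, 0.1283]
orientation: [-179.8, 0.4, -12.7]
ft_force: [1.0, 0.0, -0.3]
grip_width: 0.0339
```

Emit:
move_arm(deltas="-2.0 -3.2 0.8 0 0 0.037;-2.1 -3.1 0.8 0 0 0.037;-1.6 -2.2 0.8 0 0 0.037;0 0 0.5 0 0 0;0 0 0 0 0 0")

```text
clock: 33.0
eef_pos: [0.4986, -0.0452, 0.0982]
orientation: [-179.8, 0.7, -19.0]
ft_force: [0.4, -0.6, 0.4]
grip_width: 0.0338
```

```bash
python3 plan.py .5006 -.0452 .06 -18.3 4.2;python3 - <<'E'
from h import *
c=cam('top');cv2.imwrite('pics/k1.png',cv2.resize(c['image'][160:275,260:450],None,fx=4,fy=4,interpolation=2))
E
```

```text
t 33.0 pos [ 0.4986 -0.0452  0.0982] rpy [-179.8    0.7  -19. ] F [ 0.4 -0.6  0.4] w 0.0338 rows 1
0.23 -0.06 3.82 -0.003 0.012 -0.013
```

View pics/k1.png

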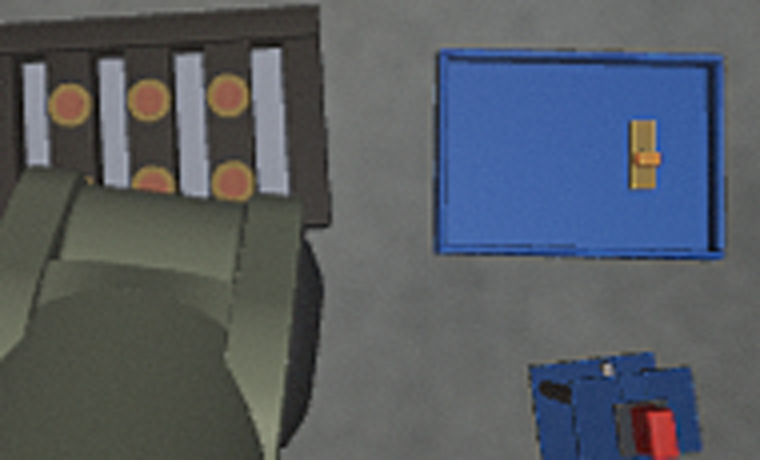

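Emit:
move_arm(deltas="0.2 0 1.0 0 0.012 -0.013;0 0 2.0 0 0 0;0 0 1.5 0 0 0;0 0 0 0 0 0")

```text
clock: 33.45
eef_pos: [0.5026, -0.05, 0.0533]
orientation: [-179.8, -0.2, -18.5]
ft_force: [0.2, -0.4, 0.2]
grip_width: 0.0342
```

```bash
python3 plan.py .5006 -.0452 .0262 -18.3 4.2;python3 -c "
from h import *
c=cam('scene');cv2.imwrite('pics/k2.png',cv2.resize(c['image'][155:255,285:385],None,fx=6,fy=6,interpolation=2))"
```

```text
t 33.45 pos [ 0.5026 -0.05    0.0533] rpy [-179.8   -0.2  -18.5] F [ 0.2 -0.4  0.2] w 0.0342 rows 1
-0.35 -0.38 2.71 -0.004 -0.003 -0.003
```

View pics/k2.png

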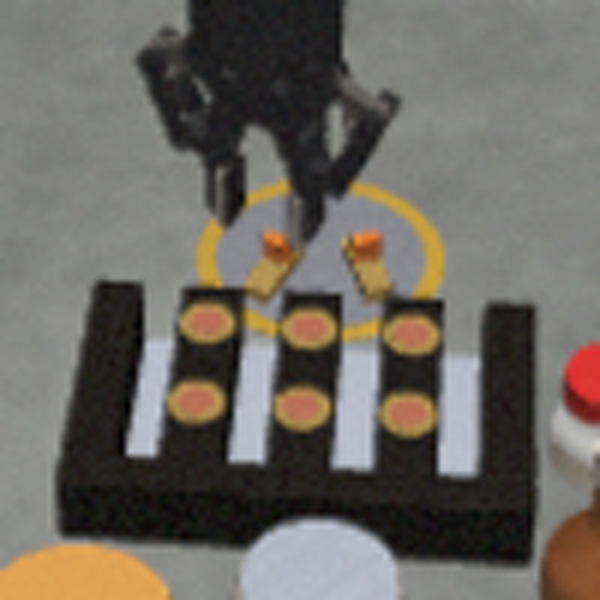

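Correcting 5 mm sideways first, then descending.

Emit:
move_arm(deltas="-0.3 -0.4 0 0 0 0;0 0 0 0 0 0;0 0 1.0 0 0 0;0 0 0.8 0 0 0;0 0 0 0 0 0")

```text
clock: 34.0
eef_pos: [0.5028, -0.0459, 0.0372]
orientation: [-179.7, -0.4, -18.6]
ft_force: [0.0, -0.1, -0.1]
grip_width: 0.034
```

```bash
python3 plan.py .5006 -.0452 .0262 -18.3 4.2
```

```text
t 34.0 pos [ 0.5028 -0.0459  0.0372] rpy [-179.7   -0.4  -18.6] F [ 0.  -0.1 -0.1] w 0.034 rows 1
-0.24 0.01 1.10 -0.005 -0.008 -0.005
```

Emit:
move_arm(deltas="-0.2 0 0.7 0 -0.008 -0.005;0 0 0.3 0 0 0;0 0 0 0 0 0")

```text
clock: 34.3
eef_pos: [0.5007, -0.0452, 0.026]
orientation: [-179.7, 0.1, -18.3]
ft_force: [0.3, -1.2, -0.2]
grip_width: 0.0342
```

Emit:
move_arm(deltas="0 0 0 0 0 0;0 0 0 0 0 0;0 0 0 0 0 0;0 0 0 0 0 0", claw=-1)

```text
clock: 34.7
eef_pos: [0.5007, -0.0453, 0.0263]
orientation: [-179.7, 0.1, -18.3]
ft_force: [-0.0, -0.4, -0.1]
grip_width: 0.0135
```

Emit:
move_arm(deltas="0 0 -1.5 0 0 0;0 0 -3 0 0 0;0 0 -3 0 0 0;0 0 -2 0 0 0;0 0 0 0 0 0")

```text
clock: 35.2
eef_pos: [0.5003, -0.0459, 0.1244]
orientation: [-179.8, 0.2, -18.3]
ft_force: [-0.9, -0.5, -0.7]
grip_width: 0.0139
```

```bash
python3 plan.py .6074 -.2868 .12 -1.4 4.2; python3 -c "
from h import *
c=cam('scene');cv2.imwrite('pics/k3.png',cv2.resize(c['image'][155:255,285:385],None,fx=6,fy=6,interpolation=2))"
```

```text
t 35.2 pos [ 0.5003 -0.0459  0.1244] rpy [-179.8    0.2  -18.3] F [-0.9 -0.5 -0.7] w 0.0139 rows 7
2.53 2.79 0.04 -0.001 0.000 -0.042;2.41 2.89 0.05 -0.001 0.000 -0.042;2.29 2.99 0.05 -0.001 0.000 -0.042;2.16 3.08 0.05 -0.001 0.000 -0.042;2.03 3.17 0.05 -0.001 0.000 -0.042
1.89 3.26 0.06 -0.001 0.000 -0.042;1.76 3.33 0.06 -0.001 0.000 -0.042
```

View pics/k3.png

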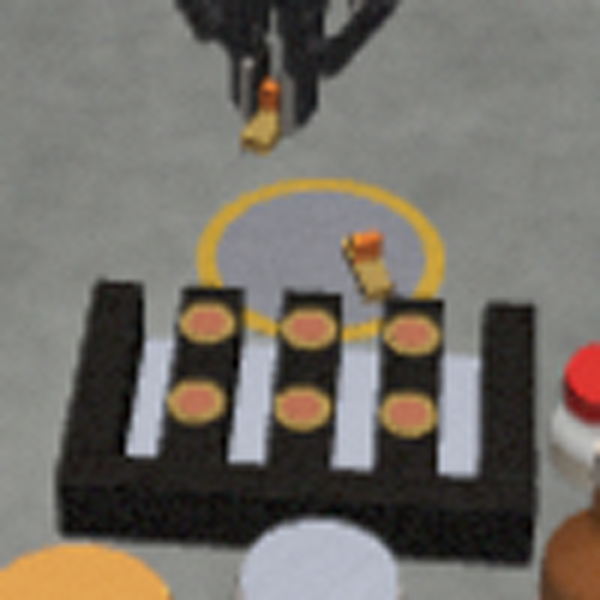

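Key B is held. Carry it to the tray's middle.

Emit:
move_arm(deltas="2.5 2.8 0 0 0 -0.042;2.4 2.9 0 0 0 -0.042;2.3 3.0 0 0 0 -0.042;2.2 3.1 0 0 0 -0.042;2.0 3.2 0 0 0 -0.042")

```text
clock: 35.75
eef_pos: [0.5772, -0.2171, 0.117]
orientation: [-179.5, 0.5, -5.3]
ft_force: [-0.3, -0.2, -0.1]
grip_width: 0.0137
```

Emit:
move_arm(deltas="1.8 3.0 0.5 0 0 -0.042;1.0 2.0 1.0 0 0 -0.042;0 0 1.5 0 0 0;0 0 0.5 0 0 0;0 0 0 0 0 0")

```text
clock: 36.25
eef_pos: [0.5994, -0.2754, 0.0728]
orientation: [-179.4, 0.8, -0.5]
ft_force: [-0.2, 0.5, -1.1]
grip_width: 0.0139
```

```bash
python3 plan.py .6074 -.2868 .0325 -1.4 4.2
```

```text
t 36.25 pos [ 0.5994 -0.2754  0.0728] rpy [-179.4    0.8   -0.5] F [-0.2  0.5 -1.1] w 0.0139 rows 2
0.43 0.59 2.00 -0.005 0.007 0.008;0.42 0.58 2.01 -0.005 0.007 0.008
```

Emit:
move_arm(deltas="0.8 1.1 0.5 -0.01 0.014 0.016;0 0 1.5 0 0 0;0 0 1.2 0 0 0;0 0 0.5 0 0 0;0 0 0 0 0 0")

```text
clock: 36.75
eef_pos: [0.6083, -0.2843, 0.0326]
orientation: [-180.0, -0.1, -1.4]
ft_force: [0.6, 0.2, -0.1]
grip_width: 0.0137
```

```bash
python3 plan.py .6074 -.2868 .0325 -1.4 4.2
```

```text
t 36.75 pos [ 0.6083 -0.2843  0.0326] rpy [-1.8e+02 -1.0e-01 -1.4e+00] F [ 0.6  0.2 -0.1] w 0.0137 rows 1
-0.09 0.25 0.01 -0.001 -0.002 -0.000
```

Emit:
move_arm(deltas="0 0 0.1 0 0 0;0 0 0 0 0 0;0 0 0 0 0 0;0 0 0 0 0 0", claw=-0.3)

```text
clock: 37.15
eef_pos: [0.6089, -0.2842, 0.0326]
orientation: [-180.0, -0.2, -1.4]
ft_force: [-0.9, 0.3, -0.2]
grip_width: 0.03
```

Emit:
move_arm(deltas="0 0 -1.5 0 0 0;0 0 -3 0 0 0;0 0 -3 0 0 0;0 0 -2 0 0 0;0 0 0 0 0 0")

```text
clock: 37.65
eef_pos: [0.6089, -0.2846, 0.136]
orientation: [180.0, -0.3, -1.4]
ft_force: [0.3, 0.1, 1.1]
grip_width: 0.0299
```

```bash
python3 plan.py .4936 0 .10 23 4.2; python3 - <<'E'
from fit import *
c=cam('top');cv2.imwrite('pics/l1.png',cv2.resize(c['image'][160:275,260:450],None,fx=4,fy=4,interpolation=2))
E
```

```text
t 37.65 pos [ 0.6089 -0.2846  0.136 ] rpy [180.   -0.3  -1.4] F [0.3 0.1 1.1] w 0.0299 rows 8
-1.53 -3.52 0.44 0.000 -0.001 -0.053;-1.34 -3.60 0.44 0.000 -0.001 -0.053;-1.15 -3.66 0.44 0.000 -0.001 -0.053;-0.95 -3.72 0.45 0.000 -0.001 -0.053;-0.75 -3.77 0.45 0.000 -0.001 -0.053
-0.55 -3.80 0.45 0.000 -0.001 -0.053;-0.34 -3.82 0.45 0.000 -0.001 -0.053;-0.14 -3.84 0.45 0.000 -0.001 -0.053
```

View pics/l1.png

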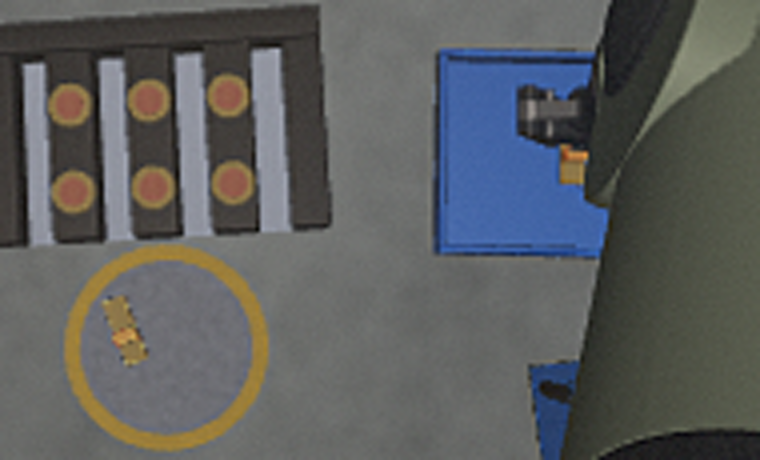

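Key B is laid in the tray, and key A is unmoved at (291,243). Fetching it.

Emit:
move_arm(deltas="-1.5 -3.5 0 0 0 -0.053;-1.3 -3.6 0 0 0 -0.053;-1.2 -3.7 0 0 0 -0.053;-1.0 -3.7 0 0 0 -0.053;-0.8 -3.8 0.3 0 0 -0.053", claw=-0.2)

```text
clock: 38.2
eef_pos: [0.5322, -0.106, 0.1308]
orientation: [179.8, -0.2, 13.9]
ft_force: [1.1, 1.3, 0.6]
grip_width: 0.0341
```

Emit:
move_arm(deltas="-0.6 -3.8 0.8 0 0 -0.053;-0.3 -3.8 0.8 0 0 -0.053;-0.2 -2.6 0.8 0 0 -0.053;0 -0.5 0.5 0 0 0;0 0 0 0 0 0")

```text
clock: 38.7
eef_pos: [0.4853, 0.0013, 0.1]
orientation: [179.9, -0.1, 23.8]
ft_force: [1.1, 0.4, 0.6]
grip_width: 0.034
```

```bash
python3 plan.py .4936 0 .06 23 4.2
```

```text
t 38.7 pos [0.4853 0.0013 0.1   ] rpy [ 1.799e+02 -1.000e-01  2.380e+01] F [1.1 0.4 0.6] w 0.034 rows 1
0.70 0.45 4.00 0.002 -0.001 0.014
```

Emit:
move_arm(deltas="0.7 0.4 0.8 0 0 0.014;0 0 1.5 0 0 0;0 0 1.2 0 0 0;0 0 0 0 0 0")

```text
clock: 39.1
eef_pos: [0.4969, -0.0035, 0.0632]
orientation: [179.8, -0.2, 22.5]
ft_force: [-0.0, 0.2, 0.5]
grip_width: 0.0343
```

```bash
python3 plan.py .4936 0 .0262 23 4.2;python3 -c "
from h import *
c=cam('scene');cv2.imwrite('pics/l2.png',cv2.resize(c['image'][155:255,285:385],None,fx=6,fy=6,interpolation=2))"
```

```text
t 39.1 pos [ 0.4969 -0.0035  0.0632] rpy [179.8  -0.2  22.5] F [-0.   0.2  0.5] w 0.0343 rows 1
-0.18 -0.47 3.70 0.004 -0.003 -0.009
```

View pics/l2.png

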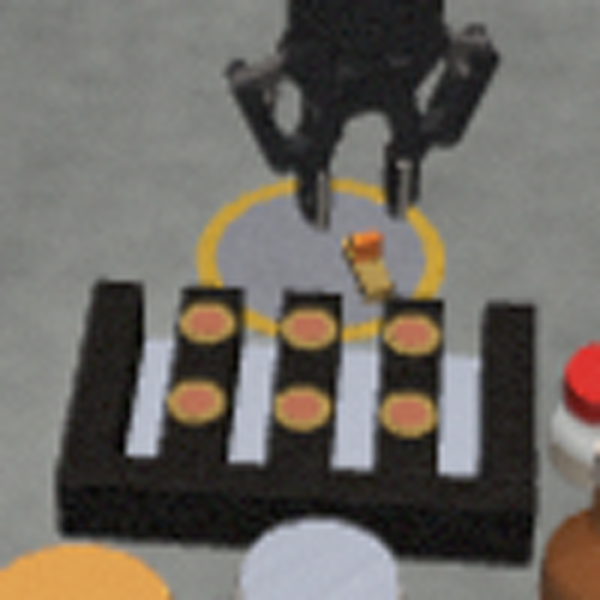

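Emit:
move_arm(deltas="-0.2 -0.4 0 0 0 -0.009;0 0 0.5 0 0 0;0 0 1.2 0 0 0;0 0 0.8 0 0 0;0 0 0 0 0 0")

```text
clock: 39.65
eef_pos: [0.4945, -0.0011, 0.0378]
orientation: [179.7, -0.3, 23.0]
ft_force: [0.6, -0.6, -0.2]
grip_width: 0.0341
```

```bash
python3 plan.py .4936 0 .0262 23 4.2
```

```text
t 39.65 pos [ 0.4945 -0.0011  0.0378] rpy [179.7  -0.3  23. ] F [ 0.6 -0.6 -0.2] w 0.0341 rows 1
-0.04 -0.14 1.16 0.005 -0.005 -0.001
```

Emit:
move_arm(deltas="0 -0.1 0.7 0.005 -0.005 0;0 0 0.4 0 0 0;0 0 0 0 0 0")

```text
clock: 39.95
eef_pos: [0.494, -0.0, 0.0255]
orientation: [-179.9, 0.1, 23.0]
ft_force: [-0.1, -0.6, 0.4]
grip_width: 0.0344
```

Emit:
move_arm(deltas="0 0 0 0 0 0;0 0 0 0 0 0;0 0 0 0 0 0;0 0 0 0 0 0", claw=-1)

```text
clock: 40.35
eef_pos: [0.4942, -0.0001, 0.026]
orientation: [-180.0, 0.0, 23.0]
ft_force: [0.4, 0.4, -0.4]
grip_width: 0.0142
```

Emit:
move_arm(deltas="0 0 -1.5 0 0 0;0 0 -3 0 0 0;0 0 -3 0 0 0;0 0 -2 0 0 0;0 0 0 0 0 0")

```text
clock: 40.85
eef_pos: [0.4939, -0.0002, 0.1243]
orientation: [-179.9, 0.1, 23.0]
ft_force: [0.2, -0.3, -1.3]
grip_width: 0.0141
```

```bash
python3 plan.py .6085 -.2395 .12 -1.4 4.2; python3 -c "
from h import *
c=cam('scene');cv2.imwrite('pics/l3.png',cv2.resize(c['image'][155:255,205:395],None,fx=4,fy=4,interpolation=2))"
```

```text
t 40.85 pos [ 4.939e-01 -2.000e-04  1.243e-01] rpy [-1.799e+02  1.000e-01  2.300e+01] F [ 0.2 -0.3 -1.3] w 0.0141 rows 7
0.17 3.79 0.06 -0.000 0.000 0.061;0.40 3.77 0.06 -0.000 0.000 0.061;0.63 3.74 0.06 -0.000 0.000 0.061;0.86 3.69 0.06 -0.000 0.000 0.061;1.08 3.63 0.06 -0.000 0.000 0.061
1.30 3.56 0.06 -0.000 0.000 0.061;1.51 3.48 0.06 -0.000 0.000 0.061
```

View pics/l3.png

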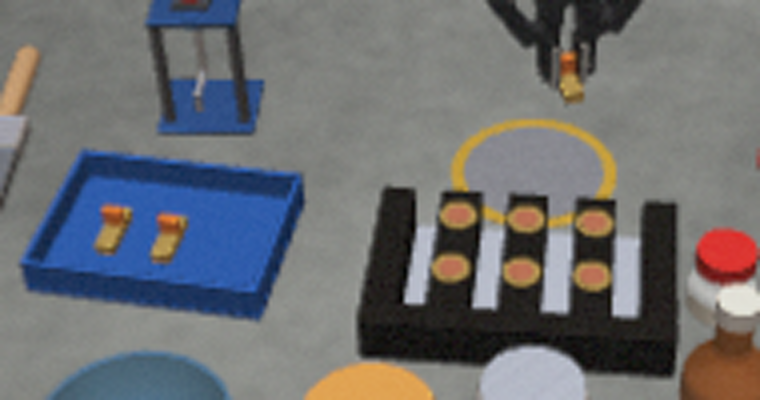

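The last key is held and two are in the tray.

Emit:
move_arm(deltas="0.2 3.8 0 0 0 0.061;0.4 3.8 0 0 0 0.061;0.6 3.7 0 0 0 0.061;0.9 3.7 0 0 0 0.061;1.1 3.6 0 0 0 0.061")

```text
clock: 41.4
eef_pos: [0.5758, -0.1711, 0.1181]
orientation: [-179.8, 0.5, 5.5]
ft_force: [-0.2, 0.2, -0.9]
grip_width: 0.0138
```

Emit:
move_arm(deltas="1.3 3.3 0.5 0 0 0.061;1.0 2.2 1.0 0 0 0.061;0 0 1.0 0 0 0;0 0 0 0 0 0")

```text
clock: 41.8
eef_pos: [0.6017, -0.2319, 0.0861]
orientation: [-180.0, 0.8, -2.2]
ft_force: [0.1, 0.9, -1.0]
grip_width: 0.0138
```

```bash
python3 plan.py .6085 -.2395 .0320 -1.4 4.2
```

```text
t 41.8 pos [ 0.6017 -0.2319  0.0861] rpy [-180.     0.8   -2.2] F [ 0.1  0.9 -1. ] w 0.0138 rows 2
0.39 0.37 2.70 -0.000 0.007 -0.007;0.37 0.37 2.70 -0.000 0.007 -0.007
```

Emit:
move_arm(deltas="0.7 0.7 0.5 0 0.014 -0.014;0 0 1.6 0 0 0;0 0 1.6 0 0 0;0 0 1.2 0 0 0;0 0 0 0 0 0")

```text
clock: 42.3
eef_pos: [0.6081, -0.2365, 0.0316]
orientation: [-179.9, -0.0, -1.1]
ft_force: [-0.5, -0.6, -1.2]
grip_width: 0.0141
```

```bash
python3 plan.py .6085 -.2395 .0320 -1.4 4.2
```

```text
t 42.3 pos [ 0.6081 -0.2365  0.0316] rpy [-179.9   -0.    -1.1] F [-0.5 -0.6 -1.2] w 0.0141 rows 1
0.04 0.30 -0.04 -0.002 -0.000 0.005
```

Emit:
move_arm(deltas="0 0 0 0 0 0;0 0 0 0 0 0;0 0 0 0 0 0;0 0 0 0 0 0", claw=-0.3)

```text
clock: 42.7
eef_pos: [0.6087, -0.2362, 0.0325]
orientation: [-179.9, -0.1, -1.1]
ft_force: [1.2, -0.3, 0.7]
grip_width: 0.0297
```

Emit:
move_arm(deltas="0 0 -1.5 0 0 0;0 0 -4 0 0 0;0 0 -4 0 0 0;0 0 -4 0 0 0;0 0 -3 0 0 0")

```text
clock: 43.2
eef_pos: [0.6068, -0.2362, 0.2048]
orientation: [-179.8, 0.1, -1.1]
ft_force: [-0.8, -0.8, 0.1]
grip_width: 0.03
```

```bash
python3 - <<'E'
from fit import *
c=cam('scene','m2.png');cv2.imwrite('pics/m1.png',cv2.resize(c['image'][130:270,205:475],None,fx=2.9,fy=2.9,interpolation=2))
c=cam('top','m0.png')
cv2.imwrite('pics/m3.png',cv2.resize(c['image'][220:300,130:250],None,fx=6,fy=6,interpolation=2))
E
python3 plan.py .4593 .30 .2 81.4 4.5
```

```text
t 43.3 pos [ 0.6083 -0.2368  0.2069] rpy [-179.9   -0.2   -1.1] F [-0.2  0.1  1.2] w 0.0302 rows 13
-1.22 -4.11 0.06 0.000 -0.000 -0.111;-0.76 -4.22 0.06 0.000 -0.000 -0.111;-0.29 -4.28 0.06 0.000 -0.000 -0.111;0.18 -4.28 0.06 0.000 -0.000 -0.111;0.65 -4.24 0.06 0.000 -0.000 -0.111
1.12 -4.14 0.06 0.000 -0.000 -0.111;1.57 -3.99 0.06 0.000 -0.000 -0.111;2.00 -3.79 0.06 0.000 -0.000 -0.111;2.41 -3.55 0.06 0.000 -0.000 -0.111;2.78 -3.26 0.06 0.000 -0.000 -0.111
3.13 -2.93 0.06 0.000 -0.000 -0.111;3.43 -2.57 0.06 0.000 -0.000 -0.111;3.69 -2.17 0.05 0.000 -0.000 -0.111
```

View pics/m1.png

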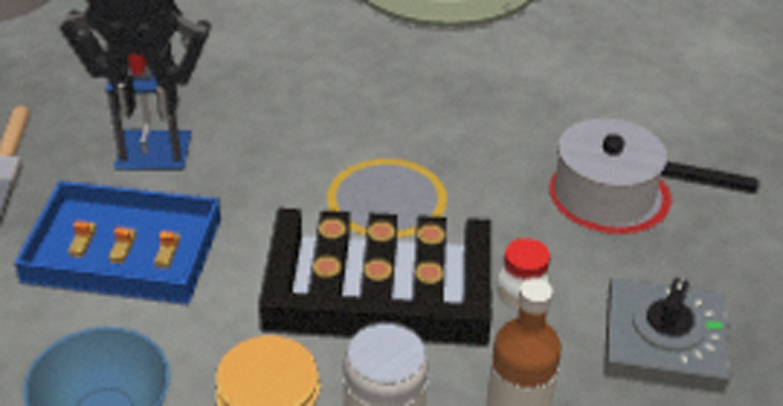

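View pics/m3.png

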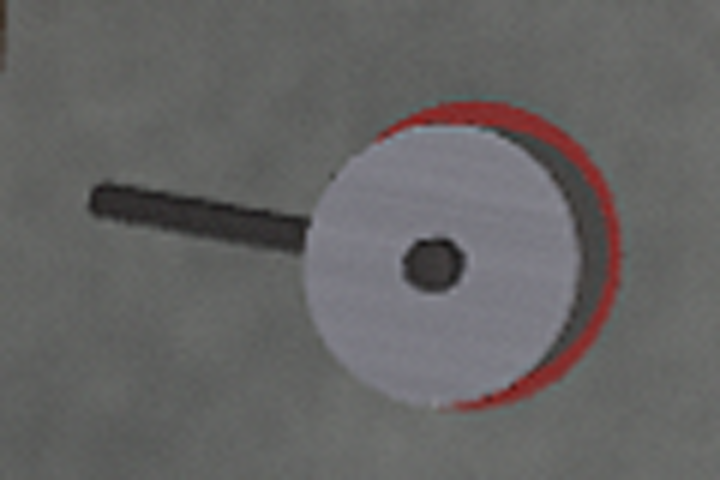

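All three keys lie in the tray and the pick hangs. The pan is still on the red ring at about (203,264). Measure its pose and go there.

```bash
python3 - <<'E'
from fit import *
c=cam('top')
k=unproj(c,crop(130,220,6,[[433,265]]),.074)[0];l=unproj(c,crop(130,220,6,[[442.5,266.5]]),.06)[0];t=unproj(c,crop(130,220,6,[[91,199]]),.048)[0]
P=(k+l)/2;d=(t-P)[:2];u=d/np.hypot(*d)
print(k,l,t,np.hypot(*d),np.degrees(np.arctan2(*u[::-1])),'grasp',P[:2]+.105*u)
E
```

```text
[0.44489705 0.20988244 0.074     ] [0.4433455  0.21064711 0.06      ] [0.46921898 0.36437683 0.048     ] 0.15614230767071718 80.75037675153935 grasp [0.46099856 0.3138995 ]
```

Emit:
move_arm(deltas="-1.2 -4.1 0 0 0 -0.111;-0.8 -4.2 0 0 0 -0.111;-0.3 -4.3 0 0 0 -0.111;0.2 -4.3 0 0 0 -0.111;0.6 -4.2 0 0 0 -0.111", claw=0)

```text
clock: 43.85
eef_pos: [0.5451, -0.0299, 0.2041]
orientation: [-180.0, 0.1, 31.3]
ft_force: [1.1, 0.2, 0.3]
grip_width: 0.0427
```

Emit:
move_arm(deltas="1.1 -4.1 0 0 0 -0.111;1.6 -4.0 0 0 0 -0.111;2.0 -3.8 0 0 0 -0.111;2.4 -3.5 0 0 0 -0.111;2.8 -3.3 0 0 0 -0.111")

```text
clock: 44.35
eef_pos: [0.478, 0.1822, 0.2038]
orientation: [-179.9, 0.2, 64.4]
ft_force: [1.0, -0.3, -0.7]
grip_width: 0.0427
```

```bash
python3 plan.py .461 .3139 .15 81.3 4.5
```

```text
t 44.35 pos [0.478  0.1822 0.2038] rpy [-179.9    0.2   64.4] F [ 1.  -0.3 -0.7] w 0.0427 rows 4
2.79 -1.80 1.34 -0.001 0.001 -0.074;2.91 -1.59 1.34 -0.001 0.001 -0.074;3.02 -1.37 1.34 -0.001 0.001 -0.074;3.11 -1.15 1.34 -0.001 0.001 -0.074
```

Emit:
move_arm(deltas="2.8 -1.8 0.5 0 0 -0.074;2.9 -1.6 1.0 0 0 -0.074;3.0 -1.4 1.2 0 0 -0.074;2.4 -1.0 1.2 0 0 -0.06;0 0 0 0 0 0")

```text
clock: 44.85
eef_pos: [0.4539, 0.3161, 0.1633]
orientation: [-179.8, 0.1, 82.0]
ft_force: [0.1, -0.8, 0.2]
grip_width: 0.0425
```

```bash
python3 plan.py .461 .3139 .054 81.3 2.5
```

```text
t 44.85 pos [0.4539 0.3161 0.1633] rpy [-1.798e+02  1.000e-01  8.200e+01] F [ 0.1 -0.8  0.2] w 0.0425 rows 5
-0.02 0.16 2.18 -0.001 0.000 0.002;-0.02 0.15 2.18 -0.001 0.000 0.002;-0.02 0.15 2.18 -0.001 0.000 0.002;-0.02 0.15 2.18 -0.001 0.000 0.002;-0.02 0.15 2.19 -0.001 0.000 0.002
```

Emit:
move_arm(deltas="-0.1 0.7 0.5 0 0 0.01;0 0 2.0 0 0 0;0 0 2.0 0 0 0;0 0 1.5 0 0 0;0 0 0 0 0 0")

```text
clock: 45.35
eef_pos: [0.4633, 0.3091, 0.1008]
orientation: [-179.8, 0.2, 80.9]
ft_force: [-0.1, 0.1, 0.2]
grip_width: 0.0428
```

```bash
python3 plan.py .461 .3139 .054 81.3 2.5;python3 -c "
from h import *
c=cam('scene');cv2.imwrite('pics/n1.png',cv2.resize(c['image'][130:260,330:490],None,fx=4,fy=4,interpolation=2))"
```

```text
t 45.35 pos [0.4633 0.3091 0.1008] rpy [-179.8    0.2   80.9] F [-0.1  0.1  0.2] w 0.0428 rows 2
0.23 -0.15 2.34 -0.001 0.002 -0.004;0.22 -0.15 2.34 -0.001 0.002 -0.004
```

View pics/n1.png

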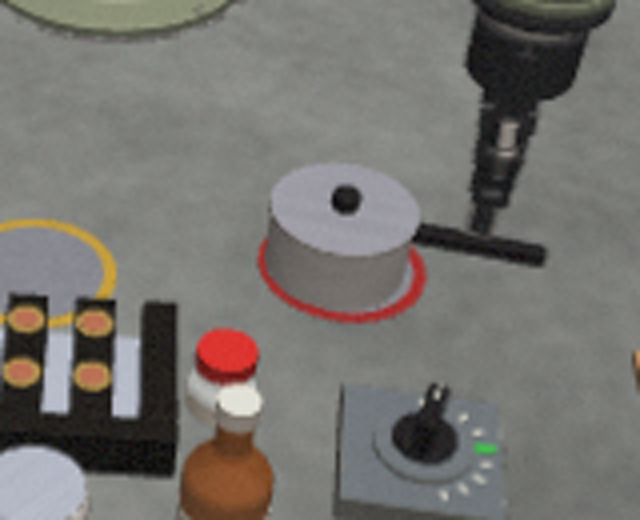

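Emit:
move_arm(deltas="0.4 -0.3 1.0 0 0 -0.006;0 0 1.8 0 0 0;0 0 1.2 0 0 0;0 0 0.4 0 0 0;0 0 0 0 0 0")

```text
clock: 45.9
eef_pos: [0.4632, 0.3138, 0.058]
orientation: [179.9, 0.1, 81.1]
ft_force: [-0.1, 0.6, 0.2]
grip_width: 0.0428
```

```bash
python3 plan.py .461 .3139 .054 81.3 2.5
```

```text
t 45.9 pos [0.4632 0.3138 0.058 ] rpy [1.799e+02 1.000e-01 8.110e+01] F [-0.1  0.6  0.2] w 0.0428 rows 1
-0.03 -0.22 0.40 0.001 0.001 -0.004
```

Emit:
move_arm(deltas="0 -0.2 0.3 0 0 0;0 0 0 0 0 0")

```text
clock: 46.1
eef_pos: [0.4614, 0.3145, 0.0556]
orientation: [179.9, 0.0, 81.1]
ft_force: [0.6, 0.5, -0.3]
grip_width: 0.0427
```

Emit:
move_arm(deltas="0 0 0 0 0 0;0 0 0 0 0 0;0 0 0 0 0 0;0 0 0 0 0 0", claw=-1, newtons=50)

```text
clock: 46.5
eef_pos: [0.4616, 0.3147, 0.0566]
orientation: [179.9, -0.0, 81.1]
ft_force: [-1.1, 0.5, -1.0]
grip_width: 0.013
```

```bash
python3 - <<'E'
from plan import *
s=manip.sense();p=np.array(s['eef_pos']);d=np.array([.4846-.4442,-.0238-.2105])
plan([p[0]+d[0],p[1]+d[1],p[2]],s['orientation'][2],2.2)
E
```

```text
t 46.5 pos [0.4616 0.3147 0.0566] rpy [179.9  -0.   81.1] F [-1.1  0.5 -1. ] w 0.013 rows 11
-2.05 0.69 0.00 0.000 -0.000 -0.000;-2.05 0.69 0.00 0.000 -0.000 -0.000;-2.05 0.69 0.00 0.000 -0.000 -0.000;-2.05 0.69 0.00 0.000 -0.000 -0.000;-2.05 0.69 0.00 0.000 -0.000 -0.000
-2.05 0.69 0.00 0.000 -0.000 -0.000;-2.05 0.69 0.00 0.000 -0.000 -0.000;-2.05 0.69 0.00 0.000 -0.000 -0.000;-2.05 0.69 0.00 0.000 -0.000 -0.000;-2.05 0.69 0.00 0.000 -0.000 -0.000
-2.05 0.69 0.00 0.000 -0.000 -0.000
```

Emit:
move_arm(deltas="-1.0 0.3 0 0 0 0;-2.0 0.7 0 0 0 0;-2.0 0.7 0 0 0 0;-2.0 0.7 0 0 0 0;-2.0 0.7 0 0 0 0")

```text
clock: 47.0
eef_pos: [0.4785, 0.22, 0.0569]
orientation: [179.8, -0.3, 81.3]
ft_force: [-0.4, 2.2, -0.3]
grip_width: 0.0128
```

Emit:
move_arm(deltas="-2.0 0.7 0 0 0 0;-2.0 0.7 0 0 0 0;-2.0 0.7 0 0 0 0;-2.0 0.6 0 0 0 0;-1.0 0.3 0 0 0 0")

```text
clock: 47.5
eef_pos: [0.4953, 0.1187, 0.0569]
orientation: [179.7, -0.3, 81.1]
ft_force: [-0.0, 1.9, -1.1]
grip_width: 0.0129
```

```bash
python3 plan.py .502 .0804 .0566 81.1 2.2
```

```text
t 47.5 pos [0.4953 0.1187 0.0569] rpy [179.7  -0.3  81.1] F [-0.   1.9 -1.1] w 0.0129 rows 2
-1.84 0.63 0.01 0.002 -0.002 0.000;-1.84 0.63 0.01 0.002 -0.002 0.000
```

Emit:
move_arm(deltas="-1.4 0.4 0 0 0 0;-1.4 0.4 0 0 0 0;-0.9 0.3 0 0 0 0;0 0 0 0 0 0;0 0 0 0 0 0")

```text
clock: 48.0
eef_pos: [0.5006, 0.0776, 0.057]
orientation: [179.7, -0.3, 81.0]
ft_force: [0.4, 1.8, -0.3]
grip_width: 0.0127
```

```bash
python3 plan.py .502 .0804 .0566 81.1 2.2;python3 - <<'E'
from h import *
c=cam('top');cv2.imwrite('pics/o1.png',cv2.resize(c['image'][200:300,240:360],None,fx=6,fy=6,interpolation=2))
c=cam('scene');cv2.imwrite('pics/o2.png',cv2.resize(c['image'][130:260,270:470],None,fx=4,fy=4,interpolation=2))
E
```

```text
t 48.0 pos [0.5006 0.0776 0.057 ] rpy [179.7  -0.3  81. ] F [ 0.4  1.8 -0.3] w 0.0127 rows 1
0.30 0.10 0.04 0.005 -0.005 -0.001
```

View pics/o1.png

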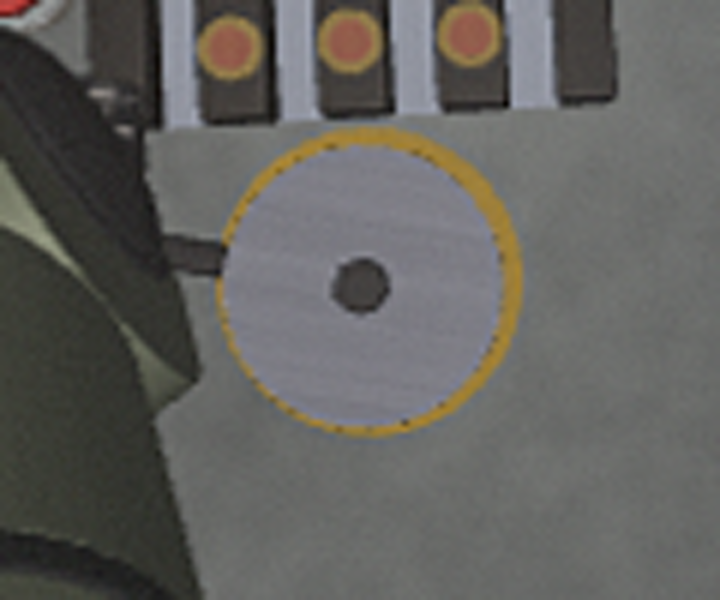

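View pics/o2.png

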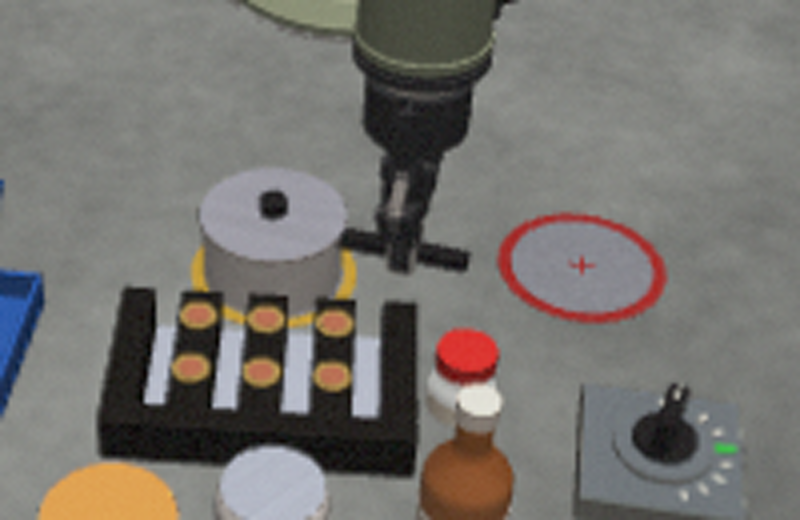

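```bash
python3 - <<'E'
from fit import *
c=cam('top')
print(unproj(c,crop(240,200,6,[[360,286]]),.074),unproj(c,crop(240,200,6,[[363,284]]),.06))
# thermostat close views
cv2.imwrite('pics/p1.png',cv2.resize(c['image'][145:215,160:225],None,fx=8,fy=8,interpolation=2))
c=cam('scene');cv2.imwrite('pics/p2.png',cv2.resize(c['image'][215:270,405:470],None,fx=10,fy=10,interpolation=2))
E
```

```text
[[ 0.48488048 -0.02548691  0.074     ]] [[ 0.48532365 -0.02559423  0.06      ]]
```

Emit:
move_arm(deltas="0 0 0 0 0 0;0 0 0 0 0 0;0 0 0 0 0 0;0 0 0 0 0 0", claw=0)

```text
clock: 48.6
eef_pos: [0.5006, 0.0794, 0.0571]
orientation: [179.7, -0.3, 81.2]
ft_force: [0.4, -0.4, -0.9]
grip_width: 0.0428
```

Emit:
move_arm(deltas="0 0 -2 0 0 0;0 0 -4 0 0 0;0 0 -4 0 0 0;0 0 -4 0 0 0;0 0 -2 0 0 0")

```text
clock: 49.1
eef_pos: [0.4977, 0.0791, 0.2201]
orientation: [-179.9, -0.3, 81.3]
ft_force: [-0.0, 0.3, 0.1]
grip_width: 0.0426
```

View pics/p2.png

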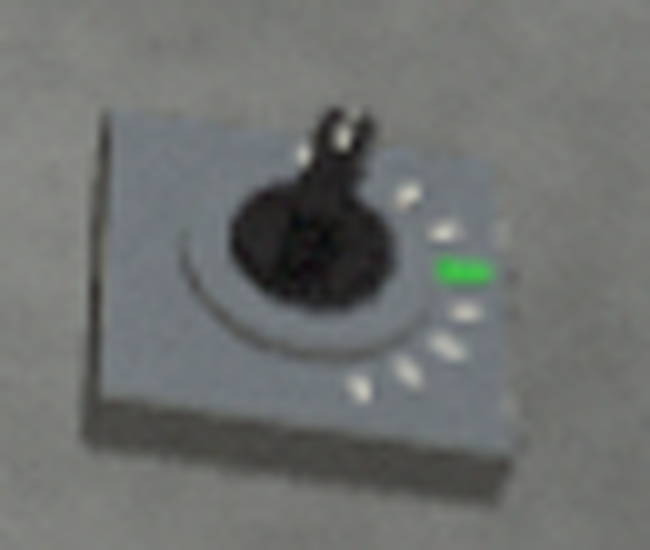

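View pics/p1.png

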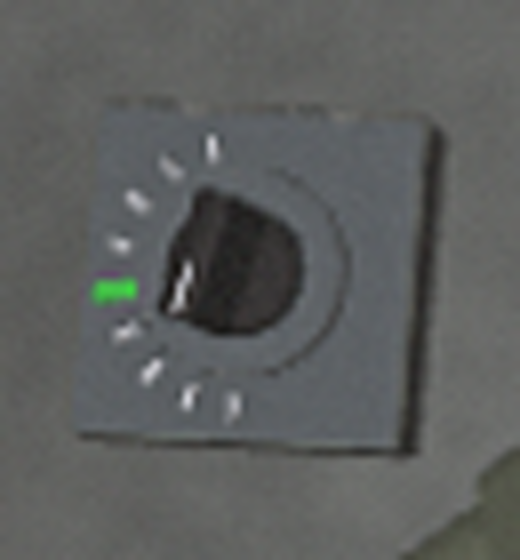

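```bash
python3 - <<'E'
from fit import *
c=cam('top')
h=.055
p,e=fit(c,[[h,h,.025],[h,-h,.025],[-h,-h,.025],[-h,h,.025]],crop(160,145,8,[[106,100],[423,118],[399,449],[78,433]]),[.65,.26,0]);print('panel',p,np.degrees(p[2]),e)
g=unproj(c,crop(160,145,8,[[115,290]]),.025)[0];print('green',g, np.hypot(*(g-[*p[:2],.025])[:2]))
d=(g[:2]-p[:2]);print('green ang clockwise from panel -x',)
ca=lambda v:(np.degrees(p[2])+180-np.degrees(np.arctan2(v[1],v[0])))%360
print(ca(d),np.degrees(1.4))
for m_ in [[232,405],[190,397],[151,370],[128,331],[120,244],[137,202],[172,167],[211,149]]:
    v=unproj(c,crop(160,145,8,[m_]),.025)[0][:2]-p[:2];print(round(ca(v),1),np.hypot(*v).round(4),end=' ')
a=unproj(c,crop(160,145,8,[[211,191]]),.069)[0];b=unproj(c,crop(160,145,8,[[175,318]]),.069)[0]
print('\nbar',a,b,(a+b)/2,np.hypot(*(a-b)[:2]),'angle',ca((b-a)[:2]))
# overlay of model
im=c['image'];s=manip.sense()
for n,(a0,b0,w,h0,k) in dict(top=(160,145,65,70,8),scene=(405,215,65,55,10)).items():
    c=cam(n);big=cv2.resize(c['image'][b0:b0+h0,a0:a0+w],None,fx=k,fy=k,interpolation=2)
    for th in [15,22]:
        yaw=p[2]-np.radians(th)
        q=[p[0],p[1],yaw]
        for z,col in((.069,(0,255,255) if th==15 else (255,0,255)),):
            L=[[.021,.007,z],[.021,-.007,z],[-.021,-.007,z],[-.021,.007,z]]
            u=((proj(c,W(q,L))-[a0,b0]+.5)*k-.5).astype(int);cv2.polylines(big,[u.reshape(-1,1,2)],True,col,1)
    cv2.imwrite(f'pics/q_{n}.png',big)
np.save('panel.npy',p)
E
```

```text
panel [ 0.65890401  0.26183572 -0.04991183] -2.859737048060253 0.6301965550385922
green [0.65384538 0.30655947 0.025     ] 0.04500892498329779
green ang clockwise from panel -x
80.68705115940355 80.21409131831524
3.2 0.043 21.9 0.0442 42.5 0.0445 62.2 0.0439 100.1 0.0449 118.8 0.0454 139.3 0.0448 157.4 0.0438 
bar [0.6781225  0.25900025 0.069     ] [0.63836825 0.26877514 0.069     ] [0.65824538 0.2638877  0.069     ] 0.04093835547377838 angle 10.954273015028178
```

View pics/q_top.png

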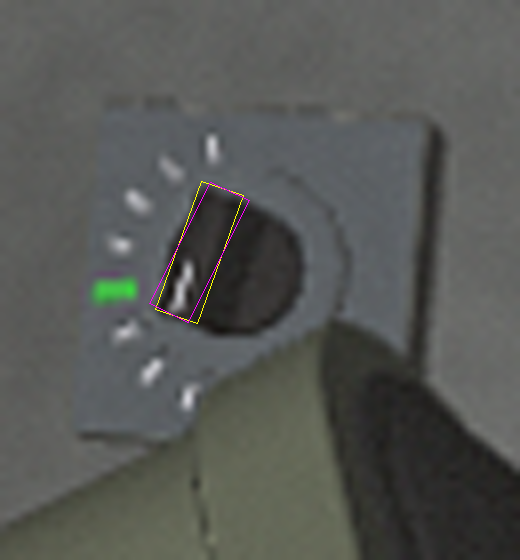

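View pics/q_scene.png

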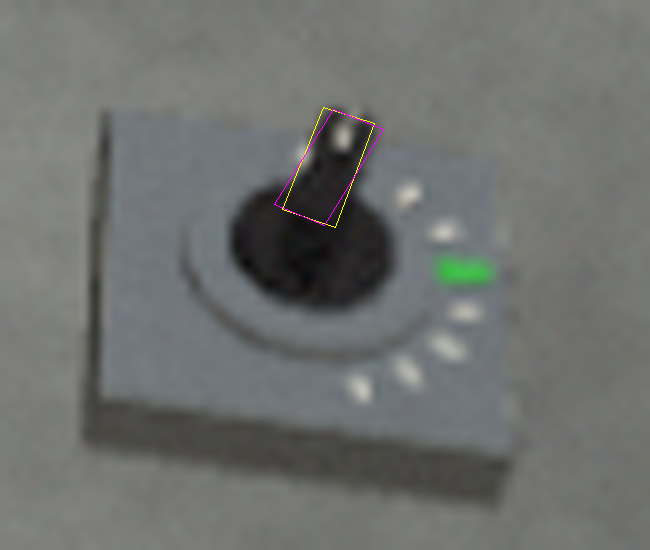

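The pan is within 3 mm of the yellow ring's centre and released. The thermostat axis is at (0.6585, 0.263) and the pointer stands at about 11° (0.2 rad). The green mark measures 80.7° against a nominal 80.2°. I'll grip the bar at yaw 166° and turn it clockwise.

```bash
python3 plan.py .6585 .2633 .2 166 4.5
```

```text
t 49.25 pos [0.4976 0.0788 0.2182] rpy [-179.9   -0.2   81.3] F [-0.2  0.2 -0.3] w 0.0426 rows 11
1.88 1.19 0.17 0.000 -0.000 -0.134;1.70 1.43 0.17 0.000 -0.000 -0.134;1.50 1.65 0.17 0.000 -0.000 -0.134;1.26 1.83 0.17 0.000 -0.000 -0.134;1.00 1.99 0.17 0.000 -0.000 -0.134
0.73 2.10 0.17 0.000 -0.000 -0.134;0.44 2.18 0.17 0.000 -0.000 -0.134;0.14 2.22 0.17 0.000 -0.000 -0.134;-0.15 2.22 0.17 0.000 -0.000 -0.134;-0.45 2.18 0.17 0.000 -0.000 -0.134
-0.74 2.10 0.17 0.000 -0.000 -0.134
```

Emit:
move_arm(deltas="1.9 1.2 0 0 0 -0.134;1.7 1.4 0 0 0 -0.134;1.5 1.7 0 0 0 -0.134;1.3 1.8 0 0 0 -0.134;1.0 2.0 0 0 0 -0.134")

```text
clock: 49.75
eef_pos: [0.5701, 0.1634, 0.2134]
orientation: [-179.7, -0.2, 120.7]
ft_force: [-0.1, -0.4, 0.7]
grip_width: 0.0428
```

Emit:
move_arm(deltas="0.7 2.1 0 0 0 -0.134;0.4 2.2 0 0 0 -0.134;0.1 2.2 0.2 0 0 -0.134;-0.2 2.2 0.2 0 0 -0.134;-0.4 2.0 0.2 0 0 -0.13")

```text
clock: 50.25
eef_pos: [0.6412, 0.2497, 0.1987]
orientation: [-179.6, -0.8, 160.6]
ft_force: [-0.6, 0.6, -0.7]
grip_width: 0.0427
```

```bash
python3 plan.py .6585 .2633 .15 166 4.5; python3 -c "
from h import *
print(manip.sense()['qpos'].round(1))"
```

```text
t 50.25 pos [0.6412 0.2497 0.1987] rpy [-179.6   -0.8  160.6] F [-0.6  0.6 -0.7] w 0.0427 rows 2
-0.62 0.94 2.42 -0.003 -0.007 -0.047;-0.65 0.91 2.43 -0.003 -0.007 -0.047
[ -2.4  44.4 -40.9  81.7  29.7  65.8  22.8]
```

Emit:
move_arm(deltas="-0.6 0.9 1.5 0 -0.007 -0.047;-0.4 0.6 1.8 0 -0.007 -0.047;0 0 1.0 0 0 0;0 0 0 0 0 0")

```text
clock: 50.65
eef_pos: [0.6537, 0.2637, 0.1469]
orientation: [-179.6, -0.4, 166.5]
ft_force: [1.1, 0.2, 0.3]
grip_width: 0.0425
```

```bash
python3 plan.py .6585 .2633 .066 166 2.5
```

```text
t 50.65 pos [0.6537 0.2637 0.1469] rpy [-179.6   -0.4  166.5] F [1.1 0.2 0.3] w 0.0425 rows 4
-0.13 0.03 2.02 -0.002 -0.002 0.002;-0.13 0.03 2.02 -0.002 -0.002 0.002;-0.13 0.03 2.02 -0.002 -0.002 0.002;-0.12 0.02 2.02 -0.002 -0.002 0.002
```

Emit:
move_arm(deltas="-0.5 0.1 1.0 0 -0.008 0;0 0 2.0 0 0 0;0 0 1.0 0 0 0;0 0 0 0 0 0")

```text
clock: 51.05
eef_pos: [0.6595, 0.262, 0.1056]
orientation: [-179.6, 0.2, 166.3]
ft_force: [0.4, 0.1, 0.3]
grip_width: 0.0427
```

```bash
python3 plan.py .6585 .2633 .066 166 2.5;python3 -c "
from h import *
c=cam('scene');cv2.imwrite('pics/r1.png',cv2.resize(c['image'][190:280,390:490],None,fx=6,fy=6,interpolation=2))"
```

```text
t 51.05 pos [0.6595 0.262  0.1056] rpy [-179.6    0.2  166.3] F [0.4 0.1 0.3] w 0.0427 rows 2
0.07 0.07 1.98 -0.004 0.002 0.002;0.07 0.06 1.98 -0.004 0.002 0.002
```

View pics/r1.png

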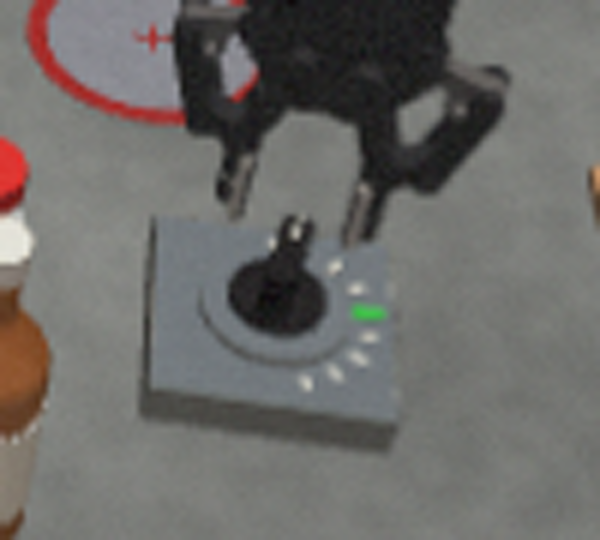

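The fingers straddle the bar. Descend and grip gently.

Emit:
move_arm(deltas="0.1 0.1 1.2 0 0 0;0 0 1.5 0 0 0;0 0 1.0 0 0 0;0 0 0.2 0 0 0;0 0 0 0 0 0")

```text
clock: 51.6
eef_pos: [0.6596, 0.2633, 0.0656]
orientation: [-179.6, 0.3, 166.2]
ft_force: [0.5, -0.0, -0.3]
grip_width: 0.0426
```

```bash
python3 plan.py .6585 .2633 .066 166 2.5
```

```text
t 51.6 pos [0.6596 0.2633 0.0656] rpy [-179.6    0.3  166.2] F [ 0.5 -0.  -0.3] w 0.0426 rows 1
0.11 -0.02 -0.04 -0.006 0.005 0.004
```

Emit:
move_arm(deltas="0 0 0 0 0 0;0 0 0 0 0 0;0 0 0 0 0 0;0 0 0 0 0 0", claw=-1, newtons=30)

```text
clock: 52.0
eef_pos: [0.6598, 0.2641, 0.0661]
orientation: [-179.7, 0.3, 166.3]
ft_force: [1.2, 0.6, -6.2]
grip_width: 0.0136
```

Emit:
move_arm(deltas="0 0 0 0 0 0.1;0 0 0 0 0 0.1;0 0 0 0 0 0.1;0 0 0 0 0 0.1;0 0 0 0 0 0.1")

```text
clock: 52.5
eef_pos: [0.6591, 0.263, 0.0661]
orientation: [-179.8, 0.4, 136.6]
ft_force: [-0.8, -0.3, -4.2]
grip_width: 0.0132
```

```bash
python3 plan.py .6595 .2633 .066 96.5 2.5;python3 -c "
from h import *
print(manip.sense()['moment'],manip.sense()['qpos'])
c=cam('scene');cv2.imwrite('pics/r2.png',cv2.resize(c['image'][190:280,390:490],None,fx=6,fy=6,interpolation=2))"
```

```text
t 52.5 pos [0.6591 0.263  0.0661] rpy [-179.8    0.4  136.6] F [-0.8 -0.3 -4.2] w 0.0132 rows 5
-0.00 0.01 0.00 -0.000 0.001 0.140;0.00 0.01 0.00 -0.000 0.001 0.140;0.00 0.01 0.00 -0.000 0.001 0.140;0.00 0.01 0.00 -0.000 0.001 0.140;0.00 0.01 0.00 -0.000 0.001 0.140
[0.14087421 0.25532005 0.03114384] [ -8.66926204  52.79210592 -31.23098017  82.96100059  31.59215919
  53.21844764  -2.43902699]
```

View pics/r2.png

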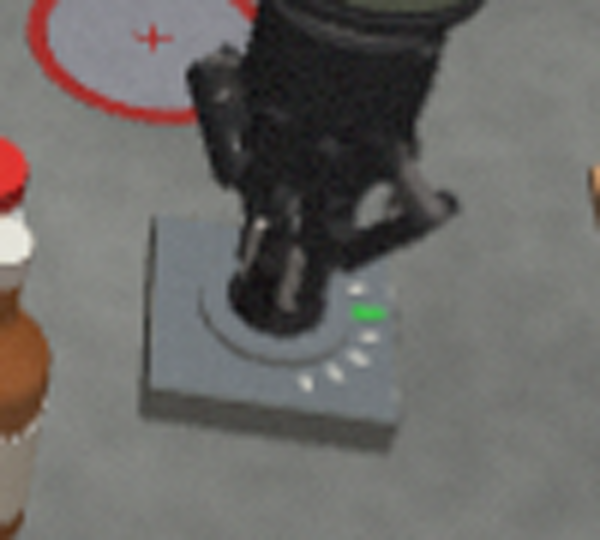

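The knob is turning with the gripper; continue to the mark.

Emit:
move_arm(deltas="0 0 0 0 0 0.13;0 0 0 0 0 0.13;0 0 0 0 0 0.13;0 0 0 0 0 0.13;0 0 0 0 0 0.1")

```text
clock: 53.05
eef_pos: [0.6577, 0.2623, 0.0661]
orientation: [-179.9, 0.5, 100.1]
ft_force: [-0.6, -0.2, -4.3]
grip_width: 0.0134
```

Emit:
move_arm(deltas="0 0 0 0 0 0;0 0 0 0 0 0")

```text
clock: 53.25
eef_pos: [0.6577, 0.2623, 0.0661]
orientation: [-179.9, 0.5, 100.3]
ft_force: [1.4, -0.1, -4.3]
grip_width: 0.0132
```

```bash
python3 plan.py .6595 .2633 .066 96.5 2.5
```

```text
t 53.25 pos [0.6577 0.2623 0.0661] rpy [-179.9    0.5  100.3] F [ 1.4 -0.1 -4.3] w 0.0132 rows 1
0.07 0.20 0.01 -0.002 0.009 0.066
```

Emit:
move_arm(deltas="0 0 0 0 0 0.06;0 0 0 0 0 0;0 0 0 0 0 0")

```text
clock: 53.55
eef_pos: [0.6576, 0.2622, 0.0661]
orientation: [-179.9, 0.5, 97.4]
ft_force: [0.5, 0.4, -3.7]
grip_width: 0.0136
```

Emit:
move_arm(deltas="0 0 0 0 0 0;0 0 0 0 0 0;0 0 0 0 0 0;0 0 0 0 0 0", claw=0)

```text
clock: 53.95
eef_pos: [0.6583, 0.2621, 0.0669]
orientation: [-180.0, 0.5, 97.7]
ft_force: [-0.8, -0.1, -1.3]
grip_width: 0.0428
```

Emit:
move_arm(deltas="0 0 -2 0 0 0;0 0 -4 0 0 0;0 0 -4 0 0 0;0 0 -4 0 0 0;0 0 -2 0 0 0")

```text
clock: 54.45
eef_pos: [0.6567, 0.2628, 0.2291]
orientation: [-179.6, 0.6, 97.9]
ft_force: [0.1, 0.3, -0.3]
grip_width: 0.0427
```

```bash
python3 plan.py .5 .2 .3 96.5 4;python3 -c "
from h import *
c=cam('scene');cv2.imwrite('pics/s1.png',cv2.resize(c['image'][190:280,390:490],None,fx=6,fy=6,interpolation=2))"
```

```text
t 54.45 pos [0.6567 0.2628 0.2291] rpy [-179.6    0.6   97.9] F [ 0.1  0.3 -0.3] w 0.0427 rows 5
-0.83 -3.29 -1.39 -0.001 0.002 0.005;-0.84 -3.28 -1.39 -0.001 0.002 0.005;-0.86 -3.28 -1.40 -0.001 0.002 0.005;-0.87 -3.27 -1.41 -0.001 0.002 0.005;-0.88 -3.26 -1.41 -0.001 0.002 0.005
```

View pics/s1.png

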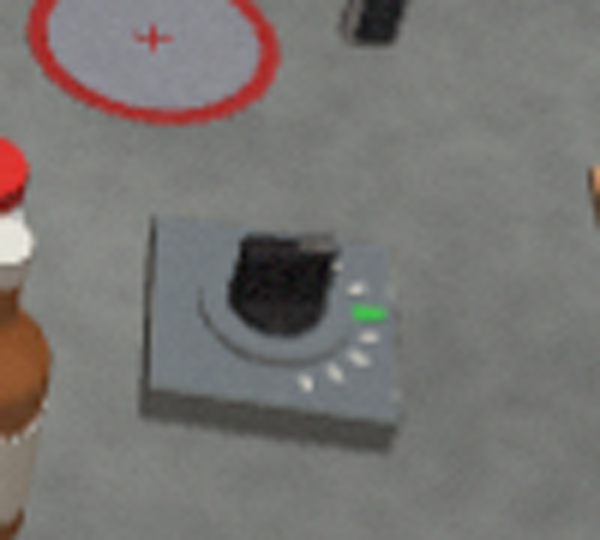

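Emit:
move_arm(deltas="-0.8 -3.3 -1.4 0 0 0;-0.8 -3.3 -1.4 0 0 0;-0.9 -3.3 -1.4 0 0 0;-3 -2 -1 0 0 0;-3 -2 0 0 0 0")

```text
clock: 55.0
eef_pos: [0.5273, 0.1616, 0.2859]
orientation: [-179.9, 0.4, 98.2]
ft_force: [1.2, 0.0, 0.4]
grip_width: 0.0429
```

Emit:
move_arm(deltas="-4 0 0 0 0 0;-4 0 0 0 0 0;-3 0 0 0 0 0;0 0 0 0 0 0;0 0 0 0 0 0")

```text
clock: 55.5
eef_pos: [0.5412, 0.0446, 0.2883]
orientation: [-180.0, 0.6, 98.1]
ft_force: [0.9, -0.6, 0.1]
grip_width: 0.0425
```

```bash
python3 - <<'E'
from fit import *
p=np.load('panel.npy')
c=cam('top','t0.png')
big=cv2.resize(c['image'][145:215,160:225],None,fx=8,fy=8,interpolation=2)
q=[.6586,.2628,p[2]-1.4];z=.069
u=((proj(c,W(q,[[.021,.007,z],[.021,-.007,z],[-.021,-.007,z],[-.021,.007,z]]))-[160,145]+.5)*8-.5).astype(int);b2=big.copy();cv2.polylines(b2,[u.reshape(-1,1,2)],True,(0,255,255),1)
cv2.imwrite('pics/t1.png',np.hstack([big,b2])[:, :800] if False else np.vstack([big[80:360],b2[80:360]]))
for n in('pan',):
    for d in manip.look_for(n,'top')[:2]:print(n,d['point'],d['confidence'])
c=cam('scene','t2.png')
print(manip.sense()['clock'],manip.sense()['eef_pos'])
E
```

```text
pan [0.4859, -0.0244, 0.0615] 0.86
55.65 [0.541161   0.04568537 0.28818144]
```

View pics/t1.png

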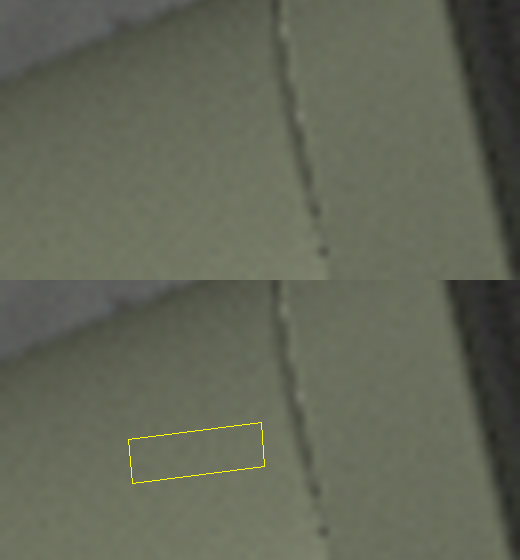

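View pics/t0.png

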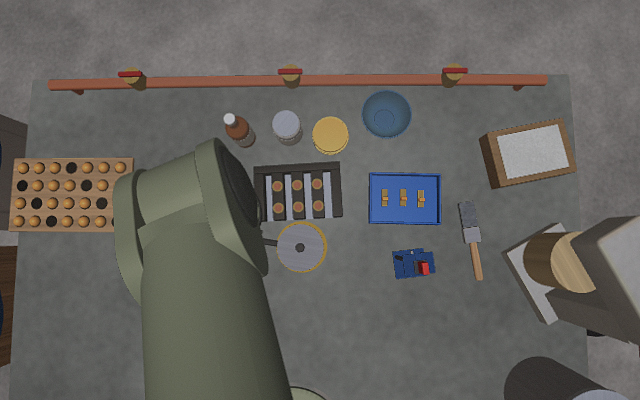

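View pics/t2.png

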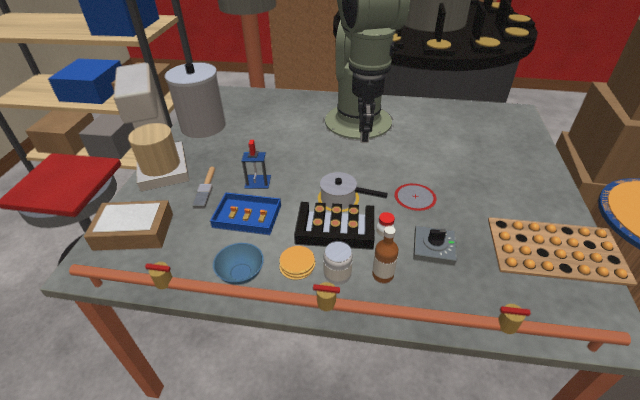

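The arm still hides the thermostat, so I'll move it aside.

Emit:
move_arm(deltas="-4 -2 0 0 0 0.1;-4 -2 0 0 0 0.1;-4 -2 0 0 0 0.1;-4 -1 0 0 0 0.1;-4 0 0 0 0 0.1")

```text
clock: 56.15
eef_pos: [0.4597, -0.1481, 0.2892]
orientation: [179.8, 0.3, 69.7]
ft_force: [0.3, -0.3, -0.2]
grip_width: 0.0427
```

Emit:
move_arm(deltas="-4 0 0 0 0 0.1;-3 0 0 0 0 0.1;0 0 0 0 0 0;0 0 0 0 0 0")

```text
clock: 56.55
eef_pos: [0.431, -0.216, 0.2898]
orientation: [179.7, 0.2, 57.5]
ft_force: [0.7, 0.3, 0.6]
grip_width: 0.042
```

```bash
python3 - <<'E'
from fit import *
p=np.load('panel.npy')
c=cam('top','t3.png')
big=cv2.resize(c['image'][145:215,160:225],None,fx=8,fy=8,interpolation=2)
z=.069;b2=big.copy()
for th,col in((1.4,(0,255,255)),(1.28,(255,0,255))):
    q=[.6586,.2628,p[2]-th]
    u=((proj(c,W(q,[[.021,.007,z],[.021,-.007,z],[-.021,-.007,z],[-.021,.007,z]]))-[160,145]+.5)*8-.5).astype(int);cv2.polylines(b2,[u.reshape(-1,1,2)],True,col,1)
cv2.imwrite('pics/t4.png',np.vstack([big[80:360],b2[80:360]]))
for d in manip.look_for('pan','top')[:2]:print(d['point'],d['confidence'])
E
```

```text
(no output)
```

View pics/t4.png

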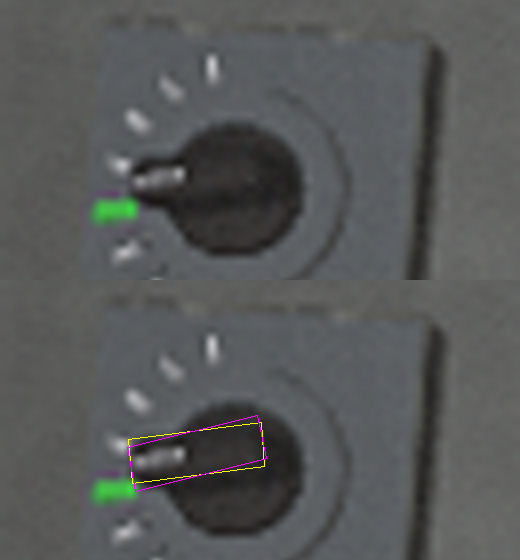

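View pics/t3.png

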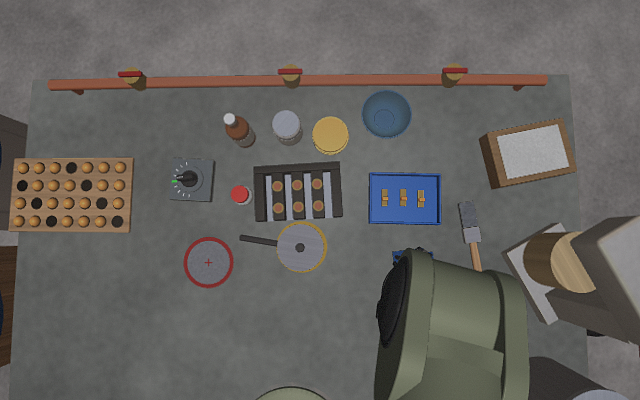

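The pointer matches the model drawn at 1.40 rad. The three keys are in the tray, the pan is centred on the yellow ring, the pick was hanging in the last scene view, and the arm is clear. Handing in.

```bash
python3 - <<'E'
from h import *
c=cam('scene');cv2.imwrite('pics/u1.png',cv2.resize(c['image'][120:270,195:475],None,fx=2.8,fy=2.8,interpolation=2))
E
```

```text
(no output)
```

View pics/u1.png

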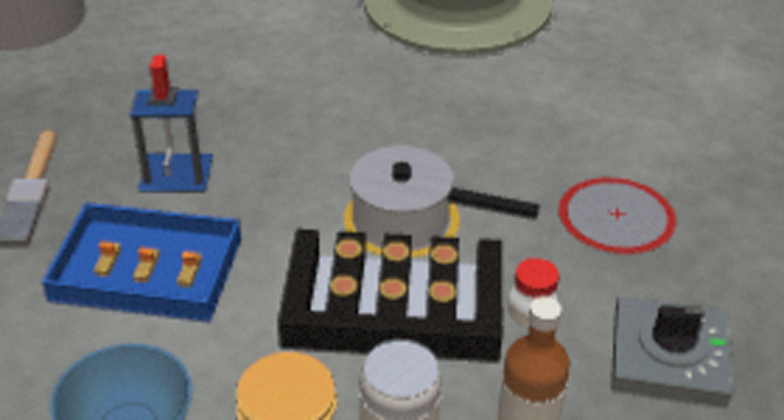

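```bash
python3 -c "
from rig import manip
print(manip.job_done(), manip.sense()['clock'])"
```

```text
the job is handed in; nothing more can be done
the job is handed in; nothing more can be done
```

I finished every step in the order given and handed the job in at about 57 s of the 210 s allowed; it reports no verdict. There were three keys, all dragged out with the pick.

What the last checks showed:
- **Saucepan:** about 3 mm from the yellow ring's centre. It had been about 5 mm off the red ring's centre when parked.
- **Keys:** all three lie in the tray.
- **Pick:** it hangs upright in the fork.
- **Thermostat:** it reads about 1.39 rad from the gripper angle. The pointer matches a model drawn at 1.40 rad, apart from about 2° in the slope of its white line, which I took as picture noise.
- **Other things on the bench:** the bystanders look where they were; I compared them by eye, not by measurement.
- **Arm:** it was clear of everything when I handed in.

One check came up short: the network's last search for the pan in the final top picture returned nothing. The pan showed plainly in that picture, and the search just before had placed it at (0.486, -0.024).

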